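# Tip the stand bolts out of the flip-lid screw box

## Task

The four bolts for the television stand are in the screw box with the orange lid. With the box standing on the bench, swing its lid all the way back, past the point where it snaps over, so that it stays open by itself; then pick the box up, hold it over the round steel dish and tip all four bolts into the dish over the box's sloping front. Set the empty box down gently, upright on the bench with its lid still fully back, and leave the other things where they are.

Things in the scene. Friction and masses are not known exactly. Their poses are not given: they have to be found in the camera images.
- box_mid (a point): Screw box: bare-metal box with orange hinged lid, loose, about 370 g empty, standing upright at the start. 96 mm long (x), 58 mm wide (y), 42 mm high without lid. This point is its centre, 21 mm above its underside. Axes: -x points to its front (pull side, where it pours), +x to its hinge, z up. Grip it by the flat upright side walls (3 mm thick, full length, at y = +-29 mm).
- screw_box: The same screw box, origin at the centre of its underside, same axes. Inside, smooth metal: a floor 4 mm thick that ends in a front wall sloping up and forward at 40 degrees, so that with the lid back the contents slide out over the front edge once the box is tipped front-down by 65 degrees or so.
- box_lip (a point): Middle of the front edge of the box over which its contents pour: 48 mm in front of the box's centre (box -x) and 40 mm above its underside. Turns with the box.
- box_lid (a joint): Angle of the orange lid, rad: 0 shut, 1.57 upright, 3.25 fully back on its stop (about level, behind the box, top face down). Over-centre spring hinge: let go short of about 1.6 it snaps shut; past that it snaps fully back by itself within about a second and stays there. Raising it takes under 1 N at the pull.
- lid_pull (a point): Centre of the black cross bar of the lid's T-shaped pull, in the middle of the lid's front edge, 17 mm out from it on a 10 mm wide stem. The bar lies along box y, is 24 mm long and 10 mm thick with ball-shaped ends, so that pinched by its two ends it can turn between the fingers. 45 mm above the bench while shut, free air around; moves on a circle of 115 mm about the hinge. x axis: along the lid to the hinge.
- lid_hinge (a point): Middle of the lid's hinge axis, which lies along box y at the top of the rear wall: 50 mm behind the box's centre (box +x), 42.5 mm above its underside. Axes turn with the lid. The lid is 96 mm long, 58 mm wide, 5 mm thick and swings over 125 mm of bench behind the hinge.
- bolt0_mid (a point): Centre of bolt 1 of 4: black socket-head bolt M8, 33 mm long with its 13 mm head, 16 g; loose in the screw box at the start, hidden by the lid. All four are alike.
- bolt1_mid (a point): Centre of bolt 2 of 4: black socket-head bolt M8, 33 mm long with its 13 mm head, 16 g; loose in the screw box at the start, hidden by the lid.
- bolt2_mid (a point): Centre of bolt 3 of 4: black socket-head bolt M8, 33 mm long with its 13 mm head, 16 g; loose in the screw box at the start, hidden by the lid.
- bolt3_mid (a point): Centre of bolt 4 of 4: black socket-head bolt M8, 33 mm long with its 13 mm head, 16 g; loose in the screw box at the start, hidden by the lid.
- dish_floor (a point): Round stainless-steel parts dish that its magnet foot holds fast to the bench. This point is the centre of its inner floor, 11.5 mm above the bench. Rim 160 mm in outer diameter, 36 mm above the bench; flaring wall 2.5 mm thick.
- grey_box: Bystander: a closed box of the same shape with a GREY lid, not part of the job. Origin under its centre.
- multimeter: Bystander: hand-held multimeter, 155 x 78 x 40 mm, lying face up. Origin under its centre.
- spray_can: Bystander: blue and white spray can with red cap, 53 mm across, 157 mm high, standing. Origin under its centre.
- screwdriver: Bystander: screwdriver with green handle, 210 mm long, lying. Origin under its middle.
- solder_spool: Bystander: reel of solder wire, 58 mm across, 38 mm high. Origin under its centre.
- hex_key: Bystander: L-shaped black hex key, about 100 mm long, lying. Origin under its long arm.
Mind the look-alikes: they are no part of the job. There is more than one size of the part that bears dish_floor; the job needs the larger.

How it is judged:
By the outcome, as a careful person would: the job done as asked, in the order asked, and still so for the second after the job is handed in, with the robot touching nothing.
It also fails if it takes over 72 s, if anything falls off the work surface, if the arm or the gripper's body presses on something with over 40 N, if the wrist force passes 120 N, or if a joint passes its speed limit or range.

## Robot

A 6-joint arm with a two-finger parallel gripper is mounted at the origin on the work surface. World frame = base frame: x ahead of the robot, y to its left, z up, the work surface at z = 0. Lengths are in m, angles in degrees, forces in N, time in s.
With the tool pointing down it reaches from about 0.325 to 0.775 m from the base axis. Payload 9.3 kg.
Tool frame: the origin (TCP) lies between the finger pads; the fingertips stand 8 mm ahead of it and the grasp point (between the pads) lies 11 mm behind it (env.tips_ahead is the distance from the TCP to the fingertips, in m); z points along the fingers, x is the direction in which the jaws open and shut, and the axes are right-handed (so a half turn about z gives the same grasp; the last joint's range is limited). The gripper opens to 85 mm and grips with 20 to 120 N. Pads are 22 mm wide; open, the fingers measure 114 mm over their backs; the gripper's body (76 mm by 85 mm) begins 54 mm behind the grasp point. The pads swing forward as they close: fully open they stand 13 mm farther back than shut.
Start: joints at [-73.373, 14.817, 1.232, 76.415, 0, 81.257], TCP at [0.236, -0.497, 0.239] pointing down, gripper open.
Joint ranges: [-174.27, 174.27], [-52.1, 104.24], [-59.71, 78.15], [-110.17, 111.67], [-87.03, 83.33], [-180, 180]. Speed limits (degrees/s): [127.2, 127.2, 159.86, 180, 180, 180].

## Interface

Orientations are given as a 3x3 rotation matrix whose columns are the frame's x, y, z axes.
In Python, from bench import env gives the robot as it stands.
- The arm moves only by the tool apply_moves, never from a script. Its argument "rows" is one flat list of numbers, 5 for each row, row after row: the shift along the tool's x, y, z in cm, then the turn about the tool's z in rad, then the opening, from -1 (shut) to 1 (fully open). A call has 1 to 10 rows; each row shifts and turns the pose as measured when the row begins, along the tool's axes as they then stand; what a row does not reach is not made up. A row lasts 1/10 s, in which the tool goes at most 50 mm and 8.59 degrees, less where a joint would pass 70% of its speed; a pose out of reach is approached as far as the arm can. A call with a gripper value outside its range is refused whole. The fingers move at their own pace and stop on an object; "squeeze" is the grip in N (left out, the last holds). Time passes only in rows, so rows that do not move let the fingers close. It gives the time, the measured TCP pose, the force and the opening at its end, in the units of the state.
- env.read_state(): the state, without advancing time (a new reading comes with each control period).
- env.capture(name): name is "scene" or "top" or "wrist"; returns a dict with "color" (384x512x3 uint8, red, green, blue), "mtx" (3x3 intrinsics, pixels), "rvec" (rotation vector, rad) and "tvec" (3), from world to camera coordinates, as OpenCV has them. Camera axes: x right, y down, z forward; pixel columns grow to the right and rows downward; lengths in m; the calibration is good to about 2 mm. A picture is of the moment at which its call begins. There is no depth.
- env.job_done(): hands the job in, once; it reports no verdict.
The state is a dict: "time_s": time; "joint_pos": joint angles; "joint_vel": joint speeds; "effort": joint torques, N m; "ee_pos": TCP position; "eef_rot": TCP orientation; "ft_force": force on the tool from outside, world axes, zero at the start; "moment": the same for the moment, N m; "finger_gap": finger opening in m.
Only numpy, scipy, OpenCV 4.12 (cv2) and the standard library are available. Lean on these libraries where they do the work, as an engineer would, in place of code of your own. Each camera call takes 0.05 s, during which the arm holds its last target.

## Working session

There is one attempt and no reset: what is moved stays moved. The work goes in short steps, Python scripts to look and compute and a tool call to move; the robot and the scene stay as the last step left them, time stands still between calls to the robot, and variables do not carry over. Pictures are saved under pics/ and viewed, and the job is handed in when it is done.

Besides the shell and the picture viewer there is one more tool, called in YAML: its name, and indented under it one key for each argument. apply_moves: Moves the arm, as the interface text tells. Its arguments: {"type":"object","properties":{"rows":{"type":"array","items":{"type":"number"}},"squeeze":{"type":"number"}},"required":["rows"]}

```bash
ls; mkdir -p pics
python3 - <<'E'
from bench import env
import cv2
s=env.read_state(); print(s)
for n in ["scene","top","wrist"]:
    c=env.capture(n); cv2.imwrite(f"pics/{n}0.png",c["color"][:,:,::-1]); print(n,c["mtx"].tolist(),c["rvec"],c["tvec"])
E
```

```text
pics
{'time_s': 0.0, 'joint_pos': array([-7.33724082e+01,  1.48497325e+01,  1.18961138e+00,  7.64155858e+01,
       -2.55308989e-04,  8.12597196e+01]), 'joint_vel': array([-0.01344997,  0.00617748, -0.01597331,  0.0084476 , -0.01167113,
        0.09500028]), 'effort': array([ 1.71727745e-03, -5.55639195e+01,  3.44529998e+01,  1.35635477e-02,
       -3.29934949e-05,  1.27645585e-06]), 'ee_pos': array([ 0.23557784, -0.49669226,  0.23867491]), 'eef_rot': array([[ 4.28428286e-01, -9.03575707e-01, -3.82369609e-04],
       [-9.03574843e-01, -4.28428411e-01,  1.26480870e-03],
       [-1.30666842e-03, -1.96380265e-04, -9.99999127e-01]]), 'ft_force': array([ 0.2743219 , -0.60684643, -0.86363472]), 'moment': array([-0.00284463,  0.01762247,  0.02826851]), 'finger_gap': 0.08519767805627446}
scene [[470.99029416827085, 0.0, 247.28702003930917], [0.0, 470.99029416827085, 188.01656969919304], [0.0, 0.0, 1.0]] [ 0.91179968  2.71119233 -0.80333993] [ 0.37028361 -0.20946223  1.78342072]
top [[489.8485765228767, 0.0, 251.42566275284116], [0.0, 489.8485765228767, 201.39718112421392], [0.0, 0.0, 1.0]] [ 2.16110648 -2.12922275  0.14042989] [0.01107333 0.48999756 1.62028914]
wrist [[346.0576944872299, 0.0, 254.0731200257125], [0.0, 346.0576944872299, 185.81389689973219], [0.0, 0.0, 1.0]] [-2.43312566  1.53683714  0.23460476] [-0.55007934 -0.03868419  0.37965211]
```

View pics/scene0.png

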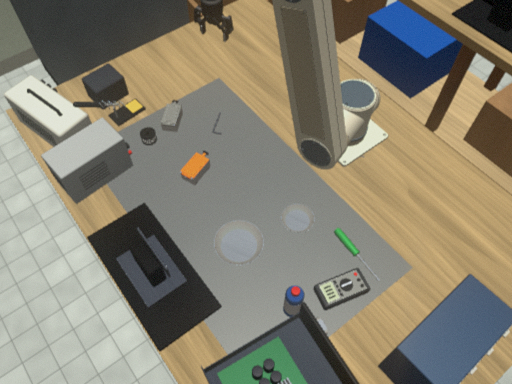

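View pics/top0.png

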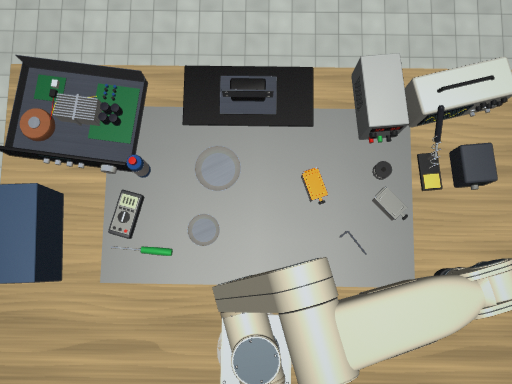

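View pics/wrist0.png

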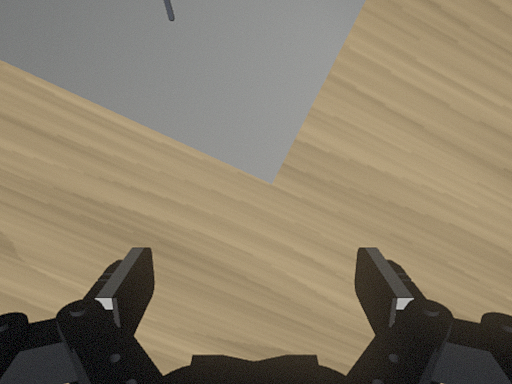

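The scene and top views show the orange-lid box at top (314,185) and the grey look-alike at (390,204). There are two dishes: the larger at (217,168) and the smaller at (203,229). I'll enlarge these to confirm.

Run:
```python
import cv2,numpy as np
t=cv2.imread("pics/top0.png"); s=cv2.imread("pics/scene0.png")
def crop(im,x,y,w,h,f): return cv2.resize(im[y:y+h,x:x+w],None,fx=f,fy=f,interpolation=cv2.INTER_CUBIC)
a=crop(t,285,155,60,60,6)   # 360
b=crop(t,180,135,75,120,3) # 225x360
cv2.imwrite("pics/c1.png",np.hstack([a,b]))
a=crop(s,165,135,60,60,6); b=crop(s,205,195,120,120,3)
cv2.imwrite("pics/c2.png",np.hstack([a,b]))
```

```text
(no output)
```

View pics/c1.png

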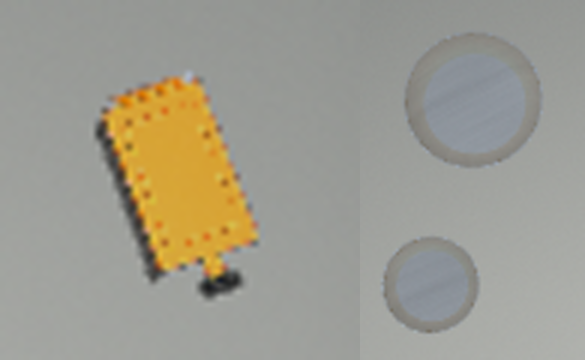

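View pics/c2.png

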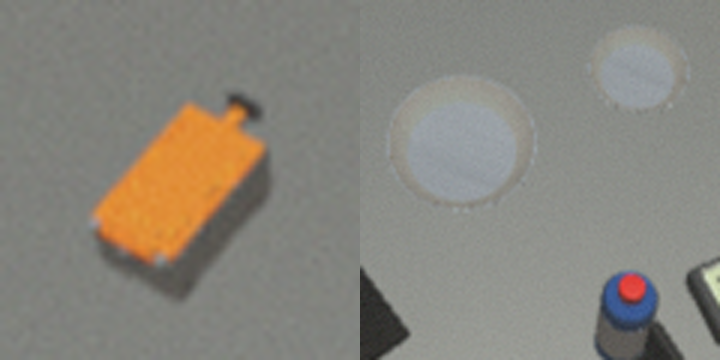

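```bash
cat > h.py <<'E'
import numpy as np,cv2
def ray(c,uv):
    R,_=cv2.Rodrigues(np.array(c["rvec"],float)); t=np.array(c["tvec"]).ravel()
    d=R.T@np.linalg.inv(c["mtx"])@np.array([uv[0],uv[1],1.]); return -R.T@t,d
def onz(c,uv,z):
    o,d=ray(c,uv); return o+d*(z-o[2])/d[2]
def proj(c,P):
    return cv2.projectPoints(np.array(P,float).reshape(-1,3),np.array(c["rvec"],float),np.array(c["tvec"],float),c["mtx"],None)[0].reshape(-1,2)
def tri(c1,u1,c2,u2):
    o1,d1=ray(c1,u1);o2,d2=ray(c2,u2)
    A=np.stack([d1,-d2],1);k=np.linalg.lstsq(A,o2-o1,rcond=None)[0]
    p,q=o1+k[0]*d1,o2+k[1]*d2; return (p+q)/2,np.linalg.norm(p-q)
E
python3 - <<'E'
from bench import env; from h import *
T=env.capture("top");S=env.capture("scene")
m=lambda x,y,ox,oy,f:((x+.5)/f-.5+ox,(y+.5)/f-.5+oy)
top={k:m(*v,285,155,6) for k,v in dict(FL=(160,272),FR=(257,241),RR=(200,80),RL=(108,112),pull=(220,284)).items()}
sc={k:m(*v,165,135,6) for k,v in dict(pull=(244,107),FL=(266,145),FR=(188,104),RR=(95,222),RL=(166,263)).items()}
for k in top: print(k,onz(T,top[k],.0455).round(4),onz(S,sc[k],.0455).round(4),tri(T,top[k],S,sc[k]))
for n,(x,y,ox,oy,f),(x2,y2) in [("dish",(473-360,100,180,135,3),(462-360,142)),("small",(431-360,285,180,135,3),(640-360,68))]:
    print(n,onz(T,m(x,y,ox,oy,f),.036),onz(S,m(x2,y2,205,195,3),.036))
for c,l in((T,top),):
    h=c["color"];hsv=cv2.cvtColor(h,cv2.COLOR_RGB2HSV);M=((hsv[...,0]>8)&(hsv[...,0]<28)&(hsv[...,1]>170)).astype(np.uint8);M[:155]=0;M[215:]=0;M[:,:285]=0;M[:,345:]=0
    cs=max(cv2.findContours(M,0,1)[0],key=cv2.contourArea);r=cv2.minAreaRect(cs);print(r,onz(c,r[0],.0455))
E
```

```text
FL [ 0.4961 -0.1822  0.0455] [ 0.4953 -0.1829  0.0455] (array([ 0.49585877, -0.18205458,  0.04686835]), np.float64(8.060751041741808e-05))
FR [ 0.5144 -0.2365  0.0455] [ 0.5151 -0.2362  0.0455] (array([ 0.51467529, -0.236747  ,  0.04450529]), np.float64(0.00035265604441619))
RR [ 0.6058 -0.2049  0.0455] [ 0.6055 -0.1976  0.0455] (array([ 0.60530573, -0.20410282,  0.0387166 ]), np.float64(0.005006420302544055))
RL [ 0.5867 -0.1531  0.0455] [ 0.5886 -0.1485  0.0455] (array([ 0.58732968, -0.15315943,  0.03921483]), np.float64(0.0016691997111387732))
pull [ 0.4898 -0.2157  0.0455] [ 0.4899 -0.214   0.0455] (array([ 0.48962814, -0.21554858,  0.04388735]), np.float64(0.0010558368009438805))
dish [0.60279916 0.1362984  0.036     ] [0.60290152 0.13963193 0.036     ]
small [0.39162235 0.17793464 0.036     ] [0.39464189 0.18547238 0.036     ]
((314.7524108886719, 184.8280487060547), (32.79262161254883, 16.840789794921875), 69.775146484375) [ 0.54758623 -0.19409884  0.0455    ]
```

```bash
cat >> h.py <<'E'
def rel(s,P,dturn=0):
    R=np.array(s["eef_rot"]); return (R.T@(np.array(P)-s["ee_pos"])*100).round(2)
U=np.array([.943,.333,0]);V=np.array([-.333,.943,0]);PULL=np.array([.4895,-.215,.0445]);HINGE=np.array([.598,-.177,.0425]);DISH=np.array([.603,.137,0])
E
python3 - <<'E'
from bench import env; from h import *
s=env.read_state(); print(rel(s,[.4895,-.215,.14]), np.degrees(np.arctan2(s["eef_rot"][1,0],s["eef_rot"][0,0])))
E
```

```text
[-14.58 -35.01   9.91] -64.63261583977462
```

apply_moves:
  rows: [-1.8,-4.3,0.5,0,0,-1.8,-4.3,0.5,0,0,-1.8,-4.3,1,0,0,-1.8,-4.3,1,0,0,-1.8,-4.3,1,0,0,-1.8,-4.3,1,0,0,-1.8,-4.3,1,0,0,-1.8,-4.3,1,0,0,0,0,1,0.1,0,0,0,0,0,0]
  squeeze: 20

```text
time_s: 1.25
ee_pos: [0.4936, -0.21, 0.1545]
eef_rot: [[0.331, -0.944, -0.0], [-0.944, -0.331, -0.0], [0.0, 0.0, -1.0]]
ft_force: [-0.1, 0.1, -0.8]
finger_gap: 0.0427
```

Run:
```python
from bench import env; from h import *
s=env.read_state(); print(s["eef_rot"].round(4),s["joint_pos"].round(1),rel(s,[.4895,-.215,.0445]), np.degrees(np.arctan2(s["eef_rot"][1,0],s["eef_rot"][0,0])))
c=env.capture("wrist");cv2.imwrite("pics/w1.png",c["color"][:,:,::-1]);print(proj(c,[PULL,HINGE+[0,0,.003]]))
```

```text
[[ 3.308e-01 -9.437e-01 -1.000e-04]
 [-9.437e-01 -3.308e-01 -4.000e-04]
 [ 3.000e-04  3.000e-04 -1.000e+00]] [-32.   15.7 -10.1  64.1  -0.  128.7] [ 0.33  0.55 11.  ] -70.68306917665089
[[257.80929398 193.2630538 ]
 [258.65955677  24.54590775]]
```

View pics/w1.png

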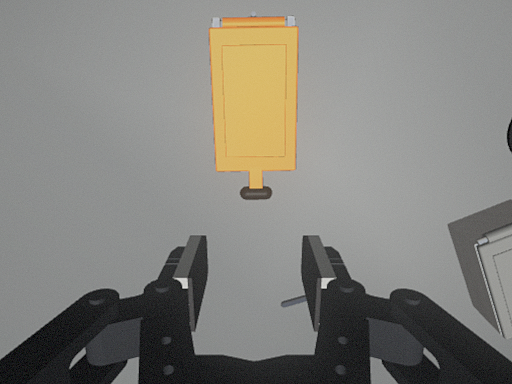

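The wrist view shows the orange lid, its black bar at (256,193) (predicted (258,193)) and the hinge at (253,20). My estimate agrees to about 1 mm and 1°. Descending on the bar.

apply_moves:
  rows: [0.25,0.5,3,-0.02,0,0,0,3,0,0,0,0,3,0,0,0,0,1.8,0,0,0,0,0,0,0]

```text
time_s: 1.8
ee_pos: [0.4898, -0.2202, 0.0482]
eef_rot: [[0.36, -0.933, 0.007], [-0.933, -0.36, -0.005], [0.007, -0.005, -1.0]]
ft_force: [-0.3, 0.4, 1.0]
finger_gap: 0.0424
```

Run:
```python
from bench import env; from h import *
s=env.read_state(); print(s["eef_rot"].round(4),rel(s,[.4895,-.215,.0445]))
c=env.capture("wrist");cv2.imwrite("pics/w2.png",c["color"][:,:,::-1]);
```

```text
[[ 0.3599 -0.933   0.0068]
 [-0.933  -0.3599 -0.0049]
 [ 0.007  -0.0045 -1.    ]] [-0.49 -0.16  0.37]
```

View pics/w2.png

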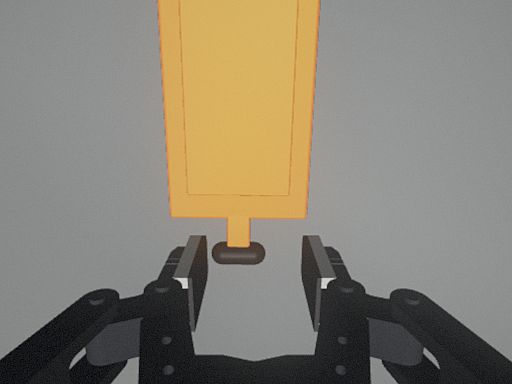

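apply_moves:
  rows: [-0.6,-0.15,0.2,0,0,0,0,0.15,0,-0.1,0,0,0,0,-1,0,0,0,0,-1,0,0,0,0,-1,0,0,0,0,-1,0,0,0,0,-1]

```text
time_s: 2.55
ee_pos: [0.4906, -0.216, 0.0507]
eef_rot: [[0.361, -0.933, 0.013], [-0.933, -0.361, -0.01], [0.014, -0.009, -1.0]]
ft_force: [-0.9, -1.1, 0.3]
finger_gap: 0.0214
```

Run:
```python
from bench import env; from h import *
s=env.read_state(); print(s["eef_rot"].round(4),rel(s,[.4895,-.215,.0445]))
c=env.capture("wrist");cv2.imwrite("pics/w3.png",c["color"][:,:,::-1]);
```

```text
[[ 0.3606 -0.9326  0.013 ]
 [-0.9326 -0.3607 -0.0096]
 [ 0.0137 -0.0087 -0.9999]] [-0.14  0.07  0.61]
```

View pics/w3.png

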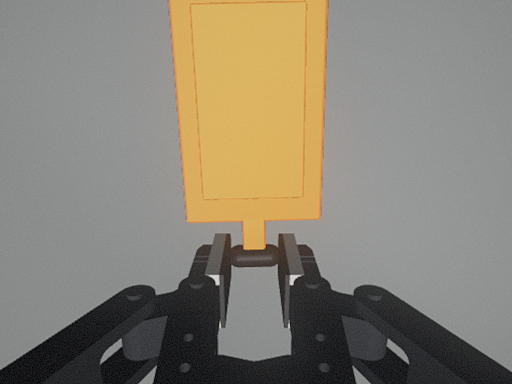

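Pinched, but only near the tips: the TCP rose to z 0.0507. I'll reopen and regrip about 5 mm lower.

apply_moves:
  rows: [-0.1,0,0,0,-0.2,0,0,0.4,0,-0.2,0,0,0.3,0,-0.2,0,0,0,0,-0.2]

```text
time_s: 3.0
ee_pos: [0.4909, -0.2152, 0.0431]
eef_rot: [[0.361, -0.933, 0.014], [-0.933, -0.361, -0.01], [0.014, -0.01, -1.0]]
ft_force: [-0.7, -0.6, 0.1]
finger_gap: 0.0342
```

Run:
```python
from bench import env; from h import *
s=env.read_state(); print(s["eef_rot"].round(4),rel(s,[.4895,-.215,.0445]),s["joint_vel"].round(2),s["joint_pos"].round(2))
```

```text
[[ 0.3606 -0.9326  0.0141]
 [-0.9326 -0.3608 -0.0098]
 [ 0.0142 -0.0096 -0.9999]] [-0.07  0.12 -0.14] [-0.08  0.01  0.14  0.05 -0.01  0.05] [-3.2620e+01  2.0610e+01 -2.1120e+01  4.7290e+01 -4.0000e-02  1.2623e+02]
```

apply_moves:
  rows: [0,0,0,0,-1,0,0,0,0,-1,0,0,0,0,-1,0,0,0,0,-1]

```text
time_s: 3.4
ee_pos: [0.4909, -0.2151, 0.0432]
eef_rot: [[0.361, -0.933, 0.014], [-0.933, -0.361, -0.01], [0.014, -0.01, -1.0]]
ft_force: [0.4, 0.3, 1.0]
finger_gap: 0.0216
```

apply_moves:
  rows: [0,-0.1,-1.6,0,-1,0,-0.3,-1.6,0,-1,0,-0.55,-1.5,0,-1,0,-0.75,-1.4,0,-1,0,-0.95,-1.3,0,-1,0,0,0,0,-1]

```text
time_s: 4.0
ee_pos: [0.515, -0.2044, 0.119]
eef_rot: [[0.36, -0.933, 0.013], [-0.933, -0.36, -0.008], [0.012, -0.009, -1.0]]
ft_force: [-0.4, -0.1, 0.3]
finger_gap: 0.0215
```

Run:
```python
from bench import env; from h import *
s=env.read_state(); print(s["eef_rot"].round(3))
p=s["ee_pos"]-HINGE; u=np.array([np.cos(np.radians(21)),np.sin(np.radians(21)),0]);x=p@u; print(x,p[2],np.hypot(x,p[2]),np.degrees(np.arctan2(p[2],-x)),s["joint_pos"].round(2))
c=env.capture("wrist");cv2.imwrite("pics/w4.png",c["color"][:,:,::-1]);
```

```text
[[ 0.36  -0.933  0.013]
 [-0.933 -0.36  -0.008]
 [ 0.012 -0.009 -1.   ]]
-0.08725677006885212 0.07646217362226776 0.11601813615935375 41.2277370123474 [-3.0300e+01  1.8230e+01 -1.2040e+01  5.8840e+01 -3.0000e-02  1.2857e+02]
```

View pics/w4.png

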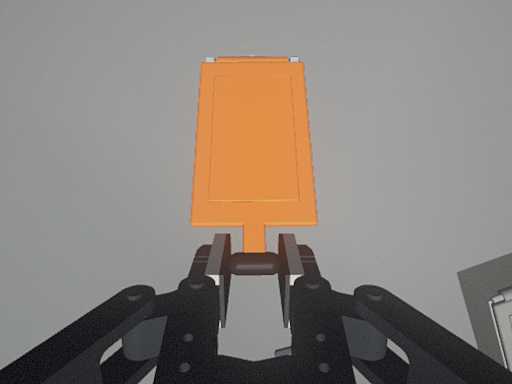

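The lid is following: it is foreshortened, about 41° open, with the bar held at (255,262). Continuing the arc.

apply_moves:
  rows: [0,-1.1,-1.1,0,-1,0,-1.25,-1.0,0,-1,0,-1.4,-0.8,0,-1,0,-1.5,-0.6,0,-1,0,-1.55,-0.4,0,-1,0,-1.6,-0.2,0,-1,0,-1.6,0.05,0,-1,0,-1.6,0.25,0,-1,0,0,0,0,-1]

```text
time_s: 4.95
ee_pos: [0.6206, -0.1637, 0.1516]
eef_rot: [[0.357, -0.934, 0.005], [-0.934, -0.357, -0.008], [0.009, -0.001, -1.0]]
ft_force: [0.9, 1.9, 7.6]
finger_gap: 0.0215
```

Run:
```python
from bench import env; from h import *
s=env.read_state(); print(s["eef_rot"].round(3))
p=s["ee_pos"]-HINGE; u=np.array([np.cos(np.radians(21)),np.sin(np.radians(21)),0]);x=p@u; print(x,p[2],np.hypot(x,p[2]),np.degrees(np.arctan2(p[2],-x)),s["joint_pos"].round(2))
c=env.capture("scene");cv2.imwrite("pics/s5.png",cv2.resize(c["color"][100:220,120:280,::-1],None,fx=5,fy=5));
```

```text
[[ 0.357 -0.934  0.005]
 [-0.934 -0.357 -0.008]
 [ 0.009 -0.001 -1.   ]]
0.0259101679625057 0.10910429695129617 0.11213868385656162 103.35917324139116 [-22.11  25.46   4.45  68.57  -0.34 136.99]
```

View pics/s5.png

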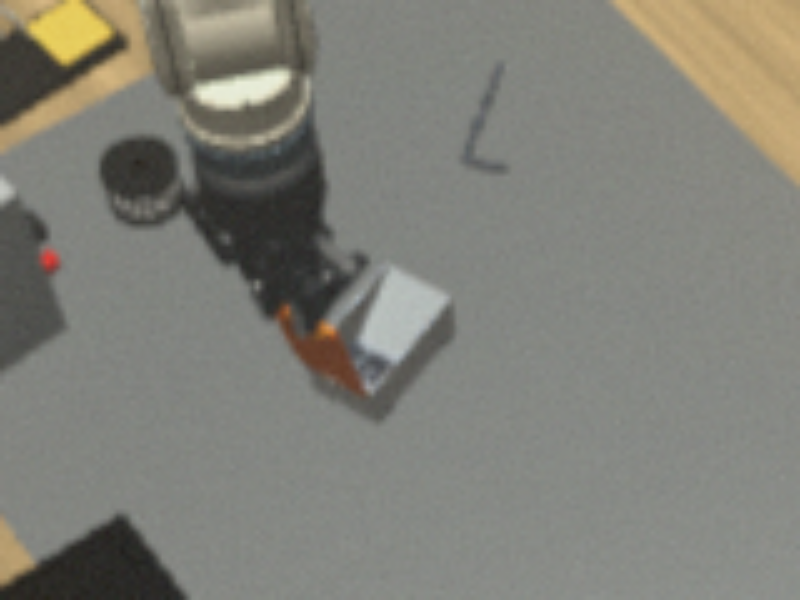

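The lid is upright and past over-centre: orange panel edge-on at (330,350), open box at (400,310). Releasing.

apply_moves:
  rows: [0,0,-0.1,0,0,0,0,0,0,0,0,0,-1.5,0,0,0,0,-2,0,0,0,0,-2,0,0.6,0,0,-2,0,1]

```text
time_s: 5.6
ee_pos: [0.6157, -0.1639, 0.2221]
eef_rot: [[0.355, -0.935, -0.008], [-0.935, -0.355, -0.004], [0.001, 0.009, -1.0]]
ft_force: [0.7, 0.1, 0.0]
finger_gap: 0.0701
```

Run:
```python
from bench import env; from h import *
s=env.read_state(); print(s["eef_rot"].round(3),s["joint_pos"].round(2))
c=env.capture("scene");cv2.imwrite("pics/s6.png",cv2.resize(c["color"][100:220,120:280,::-1],None,fx=5,fy=5));
```

```text
[[ 0.355 -0.935 -0.008]
 [-0.935 -0.355 -0.004]
 [ 0.001  0.009 -1.   ]] [-22.27  24.03  12.48  78.8   -0.38 136.91]
```

View pics/s6.png

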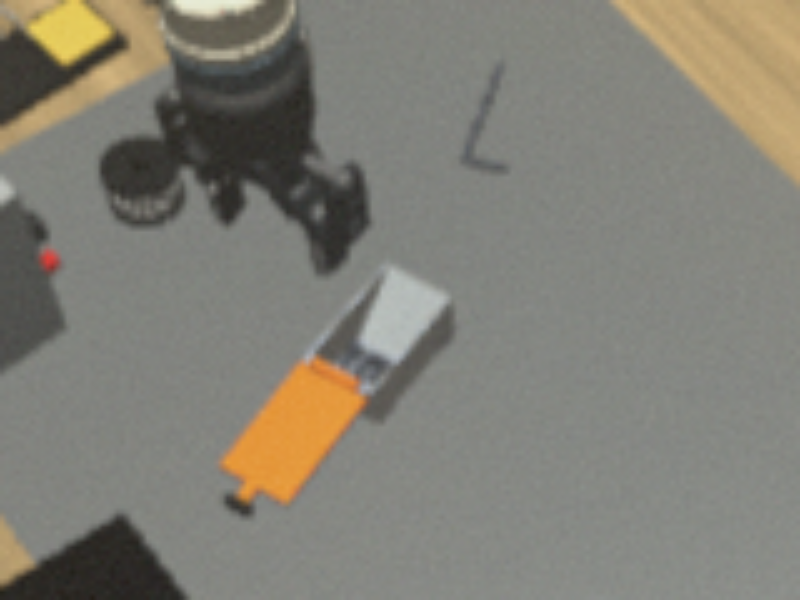

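The lid now lies fully back, orange at (295,435), with the bolts visible by the hinge end at (360,365).

The moves only turn about the tool's z, so tipping needs another way to tilt the wrist. I'll test in free air how the arm behaves at its reach limit.

apply_moves:
  rows: [0,0,-5,0,1,0,0,-5,0,1,0,0,-5,0,1,0,0,-5,0,1,0,0,-5,0,1,0,0,-5,0,1]

```text
time_s: 6.25
ee_pos: [0.5959, -0.1597, 0.4651]
eef_rot: [[0.352, -0.935, 0.048], [-0.935, -0.354, -0.025], [0.04, -0.036, -0.999]]
ft_force: [0.2, -0.4, -0.7]
finger_gap: 0.0852
```

Run:
```python
from bench import env; from h import *
s=env.read_state(); print(s["eef_rot"].round(3),s["joint_pos"].round(2),s["ee_pos"])
```

```text
[[ 0.352 -0.935  0.048]
 [-0.935 -0.354 -0.025]
 [ 0.04  -0.036 -0.999]] [-22.67  24.32  48.96 111.56  -0.27 136.63] [ 0.59586322 -0.15972475  0.46509322]
```

Joint 4 has reached its limit (111.6°) and the tool has started to tilt outward (3°). So pushing past the limit does tilt the wrist. Continuing.

apply_moves:
  rows: [0,-2,-4,0,1,0,-2,-4,0,1,0,-2,-4,0,1,0,-2,-4,0,1,0,-2,-4,0,1]

```text
time_s: 6.75
ee_pos: [0.6117, -0.1038, 0.5433]
eef_rot: [[0.336, -0.917, 0.213], [-0.93, -0.358, -0.078], [0.148, -0.173, -0.974]]
ft_force: [0.2, -0.7, 1.2]
finger_gap: 0.0853
```

Run:
```python
from bench import env; from h import *
s=env.read_state(); print(s["eef_rot"].round(3),s["joint_pos"].round(2),s["ee_pos"])
```

```text
[[ 0.336 -0.917  0.213]
 [-0.93  -0.358 -0.078]
 [ 0.148 -0.173 -0.974]] [-17.06  21.72  56.43 111.6   -0.67 142.27] [ 0.61168049 -0.10375017  0.54334362]
```

The tilt is now 13° and stays in the arm's plane, so this way works. I'll fit a planar kinematic model from the logged poses to plan the full tilt and, just as important, the way back.

```bash
cat > kin.py <<'E'
import numpy as np
from scipy.optimize import least_squares
D=[(14.85,1.19,76.42,.23558,-.49669,.23867),(15.7,-10.1,64.1,.4936,-.21,.1545),(20.61,-21.12,47.29,.4909,-.2152,.0431),(18.23,-12.04,58.84,.515,-.2044,.119),(25.46,4.45,68.57,.6206,-.1637,.1516),(24.03,12.48,78.8,.6157,-.1639,.2221),(24.32,48.96,111.56,.59586,-.15972,.46509),(21.72,56.43,111.6,.61168,-.10375,.54334)]
def fk(p,q2,q3,q4):
    a1,d1,L2,L3,a3,Lt=p; q2,q3,q4=np.radians([q2,q3,q4]);f=q2-q3;P=f+q4
    return a1+L2*np.sin(q2)+L3*np.cos(f)+a3*np.sin(f)+Lt*np.cos(P), d1+L2*np.cos(q2)-L3*np.sin(f)+a3*np.cos(f)-Lt*np.sin(P)
def res(p):
    o=[]
    for d in D:
        r,z=fk(p,*d[:3]); o+=[r-np.hypot(d[3],d[4]),z-d[5]]
    return o
S=least_squares(res,[.05,.3,.35,.35,0.,.25]);P0=S.x
if __name__=="__main__":
    print(P0.round(4),np.array(S.fun).round(4))
    for q in [(-8,78,111),(5,78,111),(0,78,111),(20,78,111),(-52,-59,100),(-52,-59,111),(-30,-59,111),(0,-59,30),(-10,-59,60)]: print(q,np.round(fk(P0,*q),3),q[0]-q[1]+q[2])
    # workspace for pitch 25 and 90
    for pit in (25,30,90):
        for z in (.15,.2,.3,.4,.5):
            rs=[]
            for r in np.arange(.1,1.,.01):
                s=least_squares(lambda x:np.array(fk(P0,x[0],x[1],pit-x[0]+x[1]))-[r,z],[20,20],x_scale=30)
                q4=pit-s.x[0]+s.x[1]
                if s.cost<1e-8 and -52<s.x[0]<104 and -59.7<s.x[1]<78.1 and -110<q4<111.6: rs.append(r)
            print(pit,z,rs and (min(rs),max(rs)))
E
python3 kin.py
```

```text
[0.0075 0.1324 0.5796 0.3982 0.0301 0.3894] [-0.0001 -0.0002  0.0003  0.0003 -0.0005 -0.0001 -0.     -0.0001  0.0003
  0.0001  0.0002  0.0001 -0.0003  0.0001  0.0001 -0.0002]
(-8, 78, 111) [0.277 0.941] 25
(5, 78, 111) [0.452 0.86 ] 38
(0, 78, 111) [0.387 0.896] 33
(20, 78, 111) [0.626 0.72 ] 53
(-52, -59, 100) [-0.164  0.098] 107
(-52, -59, 111) [-0.233  0.127] 118
(-30, -59, 111) [-0.218  0.217] 140
(0, -59, 30) [ 0.245 -0.003] 89
(-10, -59, 60) [0.064 0.054] 109
25 0.15 (np.float64(0.6499999999999997), np.float64(0.9899999999999995))
25 0.2 (np.float64(0.6099999999999998), np.float64(0.9899999999999995))
25 0.3 (np.float64(0.4299999999999998), np.float64(0.9899999999999995))
25 0.4 (np.float64(0.29999999999999993), np.float64(0.9899999999999995))
25 0.5 (np.float64(0.2699999999999999), np.float64(0.9899999999999995))
30 0.15 (np.float64(0.6099999999999998), np.float64(0.9899999999999995))
30 0.2 (np.float64(0.5599999999999997), np.float64(0.9899999999999995))
30 0.3 (np.float64(0.2899999999999999), np.float64(0.9899999999999995))
30 0.4 (np.float64(0.2799999999999999), np.float64(0.9899999999999995))
30 0.5 (np.float64(0.23999999999999994), np.float64(0.9899999999999995))
90 0.15 (np.float64(0.1), np.float64(0.8899999999999996))
90 0.2 (np.float64(0.1), np.float64(0.8699999999999996))
90 0.3 (np.float64(0.1), np.float64(0.7999999999999996))
90 0.4 (np.float64(0.1), np.float64(0.6799999999999997))
90 0.5 []
```

```bash
cat > sim.py <<'E'
from kin import *
lo=np.array([-52.1,-59.71,-110.17]);hi=np.array([104.24,78.15,111.67])
def step(q,dr,dz,w=.2):
    r,z=fk(P0,*q);P=q[0]-q[1]+q[2]
    def f(x):
        a,b=fk(P0,*x); return [a-r-dr,b-z-dz,w*np.radians(x[0]-x[1]+x[2]-P)]
    return least_squares(f,np.clip(q,lo+1e-3,hi-1e-3),bounds=(lo,hi),x_scale=10).x
def stepT(q,dy,dzt,w=.2): # tool y (inward at P=90), tool z
    P=np.radians(q[0]-q[1]+q[2]); 
    zt=np.array([np.cos(P),-np.sin(P)]); yt=np.array([-np.sin(P),-np.cos(P)])
    d=dy*yt+dzt*zt; return step(q,d[0]/100,d[1]/100,w)
E
python3 - <<'E'
from sim import *
for w in (.05,.1,.2,.4,1):
    q=np.array([24.32,48.96,111.56])
    for i in range(5): q=stepT(q,-2,-4,w)
    print(w,q.round(1),np.round(fk(P0,*q),3))
print("real 21.7 56.4 111.6")
# return from pitch25
for w in (.1,.3):
  for z0 in (.15,.25,.35):
    s=least_squares(lambda x:np.array(fk(P0,x[0],x[1],25-x[0]+x[1]))-[.7,z0],[0,0],x_scale=30);q=np.array([s.x[0],s.x[1],25-s.x[0]+s.x[1]])
    print(w,z0,q.round(1))
    for i in range(20):
        q=step(q,-.03,0,w)
        if i%3==1: print("   ",q.round(1),np.round(fk(P0,*q),3),round(q[0]-q[1]+q[2],1))
E
```

```text
0.05 [ 23.6  78.1 111.4] [0.659 0.679]
0.1 [ 23.6  77.  111.7] [0.657 0.67 ]
0.2 [ 23.   72.4 111.7] [0.652 0.642]
0.4 [ 22.7  63.2 111.7] [0.64  0.581]
1 [ 23.4  52.7 111.7] [0.622 0.499]
real 21.7 56.4 111.6
0.1 0.15 [ 18.5 -52.9 -46.3]
    [ 14.4 -59.7 -48.3] [0.64 0.15] 25.7
    [  0.7 -59.7 -24.7] [0.554 0.153] 35.7
    [-11.1 -59.7  -5.4] [0.466 0.156] 43.2
    [-22.7 -59.7  11.7] [0.377 0.159] 48.8
    [-35.2 -59.7  27.7] [0.287 0.161] 52.2
    [-50.1 -59.3  43.5] [0.197 0.161] 52.7
    [-52.1 -52.8  64.3] [0.113 0.161] 65.0
0.1 0.25 [  6.8 -44.8 -26.6]
    [  1.3 -51.2 -27.4] [0.64 0.25] 25.0
    [ -8.3 -59.5 -26.2] [0.55 0.25] 25.0
    [-21.7 -59.7  -7.5] [0.461 0.252] 30.4
    [-35.5 -59.7   9.3] [0.371 0.254] 33.5
    [-50.6 -59.2  25.2] [0.281 0.254] 33.8
    [-52.1 -47.8  53.3] [0.201 0.255] 49.0
    [-52.1 -40.2  73.9] [0.117 0.256] 62.0
0.1 0.35 [ -0.8 -34.7  -8.9]
    [ -6.9 -40.2  -8.3] [0.64 0.35] 25.0
    [-17.2 -46.9  -4.8] [0.55 0.35] 25.0
    [-28.8 -51.5   2.3] [0.46 0.35] 25.0
    [-41.9 -53.3  13.5] [0.37 0.35] 25.0
    [-52.1 -48.4  33.5] [0.283 0.35 ] 29.8

[... 363 characters left out ...]
208] 42.8
    [-52.1 -52.7  51. ] [0.191 0.21 ] 51.6
0.3 0.25 [  6.8 -44.8 -26.6]
    [  1.3 -51.2 -27.4] [0.64 0.25] 25.0
    [ -8.3 -59.5 -26.2] [0.55 0.25] 25.0
    [-21.9 -59.7  -9.2] [0.466 0.263] 28.6
    [-36.2 -59.7   7. ] [0.378 0.271] 30.5
    [-51.4 -59.1  23.1] [0.288 0.272] 30.7
    [-52.1 -52.2  38.7] [0.252 0.274] 38.8
    [-52.1 -45.   54.6] [0.205 0.28 ] 47.5
0.3 0.35 [ -0.8 -34.7  -8.9]
    [ -6.9 -40.2  -8.3] [0.64 0.35] 25.0
    [-17.2 -46.9  -4.8] [0.55 0.35] 25.0
    [-28.8 -51.5   2.3] [0.46 0.35] 25.0
    [-41.9 -53.3  13.5] [0.37 0.35] 25.0
    [-52.1 -50.7  28.3] [0.295 0.351] 27.0
    [-52.1 -42.   45.6] [0.254 0.361] 35.5
    [-52.1 -33.6  62.3] [0.2   0.374] 43.7
```

Run:
```python
from sim import *
for w in (.6,):
 for name,cmds in {"up":[(0.,.05)]*40,"out45":[(.035,.035)]*40,"in-up":[(-.02,.045)]*40,"up then in":[(0,.05)]*15+[(-.045,.02)]*25}.items():
  q=np.array([21.72,56.43,111.6]);print(name)
  for i,(a,b) in enumerate(cmds):
    q=step(q,a,b,w)
    if i%5==4: print("   ",i+1,q.round(1),np.round(fk(P0,*q),3),round(q[0]-q[1]+q[2],1))
```

```text
up
    5 [ 15.   60.4 111.7] [0.573 0.64 ] 66.3
    10 [ 11.1  67.3 111.7] [0.537 0.728] 55.5
    15 [  9.4  76.3 111.7] [0.507 0.808] 44.7
    20 [  5.6  78.1 107.1] [0.475 0.877] 34.5
    25 [ 2.3 78.1 99.9] [0.454 0.946] 24.1
    30 [ 0.2 78.1 91.3] [0.442 1.018] 13.3
    35 [-0.9 78.1 81.5] [0.434 1.092] 2.4
    40 [-1.  78.1 70.7] [0.428 1.166] -8.4
out45
    5 [ 31.   76.1 111.7] [0.721 0.575] 66.6
    10 [ 32.5  78.1 102.1] [0.791 0.602] 56.5
    15 [33.7 78.1 90.4] [0.863 0.636] 45.9
    20 [35.3 78.1 78.1] [0.932 0.674] 35.2
    25 [37.4 78.1 65.4] [0.995 0.714] 24.6
    30 [39.7 78.1 52.7] [1.049 0.753] 14.3
    35 [42.1 78.1 40.6] [1.089 0.79 ] 4.6
    40 [44.2 78.1 29.8] [1.114 0.823] -4.1
in-up
    5 [  7.2  50.6 111.7] [0.493 0.641] 68.2
    10 [ -3.4  50.  111.7] [0.391 0.717] 58.3
    15 [-10.4  53.5 111.7] [0.313 0.785] 47.8
    20 [-14.5  60.2 111.7] [0.25  0.852] 37.0
    25 [-16.3  69.1 111.7] [0.195 0.916] 26.2
    30 [-17.2  78.1 111.1] [0.143 0.974] 15.7
    35 [-21.   78.1 104.7] [0.095 1.024] 5.6
    40 [-23.5  78.1  96.8] [0.055 1.081] -4.9
up then in
    5 [ 15.   60.4 111.7] [0.573 0.64 ] 66.3
    10 [ 11.1  67.3 111.7] [0.537 0.728] 55.5
    15 [  9.4  76.3 111.7] [0.507 0.808] 44.7
    20 [-11.4  60.2 111.7] [0.288 0.837] 40.1
    25 [-28.3  51.  111.7] [0.106 0.831] 32.4
    30 [-41.   47.7 111.7] [-0.035  0.817] 23.0
    35 [-49.8  49.2 111.7] [-0.147  0.81 ] 12.7
    40 [-52.1  57.6 111.7] [-0.224  0.84 ] 1.9
```

apply_moves:
  rows: [0,0,-1,0.135,1,0,0,-1,0.135,1,0,0,-1,0.135,1,0,0,-1,0.135,1,0,0,0,0,1]

```text
time_s: 7.25
ee_pos: [0.594, -0.0933, 0.5681]
eef_rot: [[-0.198, -0.948, 0.251], [-0.979, 0.182, -0.086], [0.036, -0.263, -0.964]]
ft_force: [-0.4, 0.1, 0.7]
finger_gap: 0.0852
```

```bash
cat >> h.py <<'E'
def stat(s):
    R=s["eef_rot"];p=s["ee_pos"];az=np.arctan2(p[1],p[0]);er=np.array([np.cos(az),np.sin(az),0]);et=np.array([-er[1],er[0],0])
    print("t",s["time_s"],"q",s["joint_pos"].round(1),"r %.3f z %.3f az %.1f"%(np.hypot(p[0],p[1]),p[2],np.degrees(az)),"pitch %.1f"%np.degrees(np.arctan2(-R[2,2],R[:,2]@er)),"zt_tang %.3f"%(R[:,2]@et),"x.tang %.3f y.tang %.3f x.z %.3f"%(R[:,0]@et,R[:,1]@et,R[2,0]),"gap",round(float(s["finger_gap"]),4),"F",np.round(s["ft_force"],1))
    return er,et
def cmd(s,dr,dt,dz):
    er,et=stat(s); print("tool cm:",(s["eef_rot"].T@(er*dr+et*dt+np.array([0,0,dz]))).round(2))
E
python3 - <<'E'
from bench import env; from h import *
cmd(env.read_state(),0,0,5)
E
```

```text
t 7.25 q [-16.6  19.2  56.2 111.6  -0.6 174.5] r 0.601 z 0.568 az -8.9 pitch 74.9 zt_tang -0.046 x.tang -0.998 y.tang 0.033 x.z 0.036 gap 0.0852 F [-0.4  0.1  0.7]
tool cm: [ 0.18 -1.31 -4.82]
```

Run:
```python
from sim import *
q=np.array([19.2,56.2,111.6])
for i in range(40):
    q=stepT(q,0,-4.5,.6)
    if i%5==4: print("   ",i+1,q.round(1),np.round(fk(P0,*q),3),round(q[0]-q[1]+q[2],1))
```

```text
5 [  7.9  53.4 111.7] [0.502 0.656] 66.1
    10 [ -3.   51.4 111.7] [0.395 0.724] 57.3
    15 [-13.4  49.8 111.7] [0.284 0.774] 48.4
    20 [-23.5  48.7 111.7] [0.17  0.805] 39.4
    25 [-33.4  47.9 111.7] [0.055 0.818] 30.4
    30 [-43.1  47.3 111.7] [-0.059  0.812] 21.3
    35 [-52.1  47.4 111.7] [-0.165  0.794] 12.1
    40 [-52.1  56.3 111.7] [-0.215  0.834] 3.3
```

apply_moves:
  rows: [0,0,-4.5,-0.14,1,0,0,-4.5,-0.14,1,0,0,-4.5,-0.14,1,0,0,-4.5,-0.14,1,0,0,-4.5,-0.14,1,0,0,-4.5,-0.14,1,0,0,-4.5,-0.14,1,0,0,-4.5,-0.14,1,0,0,-4.5,-0.14,1,0,0,-4.5,-0.14,1]

```text
time_s: 8.25
ee_pos: [0.3965, -0.0341, 0.726]
eef_rot: [[0.812, -0.27, 0.517], [-0.218, -0.963, -0.161], [0.542, 0.018, -0.84]]
ft_force: [-0.5, -0.2, 0.5]
finger_gap: 0.0855
```

Run:
```python
from bench import env; from h import *
cmd(env.read_state(),0,0,5)
```

```text
t 8.25 q [-16.9  -2.9  51.5 111.6  -0.2  88.4] r 0.398 z 0.726 az -4.9 pitch 57.8 zt_tang -0.116 x.tang -0.148 y.tang -0.982 x.z 0.542 gap 0.0855 F [-0.5 -0.2  0.5]
tool cm: [ 2.71  0.09 -4.2 ]
```

The bounded least-squares model predicts the arm's behaviour at its limits to within about 1°. I'll refit it with the sideways arm offset and plan the return tilt at the inner limit.

```bash
sed -i 's/r-np.hypot(d\[3\],d\[4\])/r-np.sqrt(d[3]**2+d[4]**2-.083**2)/' kin.py; sed -i 's/^D=\[/D=[(-2.9,51.5,111.6,.3965,-.0341,.726),/' kin.py; python3 kin.py | head -2
cat > ret.py <<'E'
from sim import *
def ik(r,z,P):
    s=least_squares(lambda x:np.array(fk(P0,x[0],x[1],P-x[0]+x[1]))-[r,z],[0,-30],x_scale=30); x=s.x; return np.array([x[0],x[1],P-x[0]+x[1]]),s.cost
def run(q,cmds,w=.6,every=5,v=True):
    for i,(a,b) in enumerate(cmds):
        q=step(q,a,b,w)
        if v and (i%every==every-1 or i==len(cmds)-1): print("   ",i+1,q.round(1),np.round(fk(P0,*q),3),round(q[0]-q[1]+q[2],1))
    return q
E
python3 - <<'E'
from ret import *
q0,c=ik(.62,.2,25);print(q0,c)
for nm,cm in {"in":[(-.05,0)]*40,"in-dn":[(-.045,-.02)]*40,"in-dn2":[(-.035,-.035)]*40,"dn":[(0,-.05)]*40}.items():
    print(nm); run(q0,cm)
E
```

```text
[-0.      0.1288  0.584   0.3984  0.0297  0.3895] [-0.     -0.0001 -0.0002 -0.0001  0.0004  0.0004 -0.0002 -0.0001 -0.
 -0.0001  0.     -0.0001 -0.     -0.     -0.0001  0.0001  0.0002 -0.    ]
[  6.37364839 -57.49225138 -38.86589976] 3.7663301891101047e-19
in
    5 [-29.7 -59.7  -0.2] [0.408 0.269] 29.9
    10 [-52.1 -56.4  29.2] [0.263 0.272] 33.5
    15 [-52.1 -46.9  47.6] [0.221 0.29 ] 42.4
    20 [-52.1 -31.8  72.8] [0.14  0.345] 52.4
    25 [-52.1 -11.  102.5] [0.007 0.43 ] 61.3
    30 [-52.1  -4.4 111.7] [-0.044  0.453] 63.9
    35 [-52.1  -5.4 111.7] [-0.044  0.445] 65.0
    40 [-52.1  -6.7 111.7] [-0.046  0.436] 66.3
in-dn
    5 [-14.4 -59.7 -11.6] [0.48  0.215] 33.8
    10 [-45.7 -59.7  25.7] [0.275 0.22 ] 39.7
    15 [-52.1 -59.7  40.8] [0.196 0.173] 48.4
    20 [-52.1 -59.7  51.3] [0.139 0.131] 58.9
    25 [-52.1 -59.7  62.1] [0.073 0.099] 69.7
    30 [-52.1 -59.7  72.6] [0.004 0.08 ] 80.2
    35 [-52.1 -59.7  82.7] [-0.064  0.075] 90.3
    40 [-52.1 -59.7  92. ] [-0.127  0.08 ] 99.6
in-dn2
    5 [  5.4 -59.7 -30.2] [0.569 0.138] 34.9
    10 [  5.4 -59.7 -19.4] [0.522 0.083] 45.7
    15 [  8.5 -59.7 -11.8] [0.477 0.023] 56.5
    20 [ 17.  -59.7  -9.7] [ 0.443 -0.053] 67.1
    25 [ 34.1 -59.7 -16.7] [ 0.418 -0.167] 77.1
    30 [ 62.7 -59.7 -37.8] [ 0.366 -0.344] 84.7
    35 [101.8 -59.1 -74.2] [ 0.226 -0.538] 86.8
    40 [104.2 -45.5 -54.1] [ 0.198 -0.629] 95.6
dn
    5 [ 43.  -59.7 -74.5] [ 0.683 -0.024] 28.2
    10 [  79.5  -50.5 -101.8] [ 0.684 -0.274] 28.3
    15 [ 103.8  -25.  -100.6] [ 0.684 -0.524] 28.3
    20 [104.2  -8.5 -75. ] [ 0.748 -0.632] 37.7
    25 [104.2   3.3 -53.6] [ 0.783 -0.698] 47.4
    30 [104.2  10.6 -37.9] [ 0.79  -0.736] 55.7
    35 [104.2  14.3 -27.8] [ 0.778 -0.758] 62.2
    40 [104.2  15.5 -21.6] [ 0.756 -0.771] 67.1
```

Run:
```python
from ret import *
q=np.array([-2.9,51.5,111.6])
q=run(q,[(-.005,-.05)]*10)
for nm,cm in {"a":[(-.01,-.03)]*8+[(-.02,-.02)]*20,"b":[(-.03,-.03)]*25,"c":[(-.01,-.04)]*20, "d":[(-.02,-.04)]*12+[(-.05,0)]*12}.items():
    print(nm); run(q,cm,every=4)
```

```text
5 [-22.4  -7.   72.6] [0.364 0.476] 57.2
    10 [-26.3 -44.9  38.6] [0.339 0.226] 57.2
a
    4 [-24.8 -59.7  23.1] [0.305 0.125] 58.1
    8 [-20.9 -59.7  24. ] [0.298 0.101] 62.8
    12 [-26.9 -59.7  33.5] [0.243 0.102] 66.3
    16 [-35.2 -59.7  44.5] [0.178 0.104] 69.1
    20 [-47.1 -59.7  58. ] [0.097 0.101] 70.6
    24 [-52.1 -59.7  66.1] [0.047 0.09 ] 73.7
    28 [-52.1 -59.7  70.3] [0.019 0.083] 77.9
b
    4 [-38.8 -59.7  37.5] [0.221 0.138] 58.3
    8 [-52.1 -59.7  54.8] [0.118 0.119] 62.4
    12 [-52.1 -59.7  61.7] [0.076 0.1  ] 69.3
    16 [-52.1 -59.7  68.2] [0.034 0.087] 75.8
    20 [-52.1 -59.7  74.3] [-0.007  0.079] 81.9
    24 [-52.1 -59.7  79.9] [-0.045  0.075] 87.5
    25 [-52.1 -59.7  81.2] [-0.054  0.075] 88.8
c
    4 [-21.3 -59.7  21.1] [0.316 0.113] 59.6
    8 [-11.1 -59.7  17.2] [0.333 0.067] 65.9
    12 [  4.4 -59.7   8. ] [ 0.365 -0.005] 72.0
    16 [ 25.5 -59.7  -7.9] [ 0.4   -0.118] 77.3
    20 [ 51.  -59.7 -30.5] [ 0.407 -0.271] 80.2
d
    4 [-28.6 -59.7  28.7] [0.273 0.125] 59.8
    8 [-31.4 -59.7  37.1] [0.222 0.11 ] 65.5
    12 [-36.9 -59.7  47.2] [0.161 0.103] 70.0
    16 [-52.1 -58.   68.8] [0.041 0.101] 74.7
    20 [-52.1 -56.6  78.8] [-0.016  0.099] 83.4
    24 [-52.1 -56.3  87.9] [-0.076  0.099] 92.1
```

```bash
cat > greedy.py <<'E'
from ret import *
def greedy(q,n,goal,w=.6,mag=.05,lam=150,zmin=.035,blk=4):
    out=[]
    for k in range(n//blk):
        best=None
        for a in np.radians(np.arange(120,300,10)):
            d=(mag*np.cos(a),mag*np.sin(a)); qq=q
            for _ in range(blk): qq=step(qq,*d,w)
            r,z=fk(P0,*qq);P=qq[0]-qq[1]+qq[2]
            sc=P-lam*np.hypot(r-goal[0],z-goal[1])-(1e4*max(0,zmin-z))
            if best is None or sc>best[0]: best=(sc,qq,a,r,z,P)
        q=best[1]; out.append(best[2]); print(round(np.degrees(best[2])),q.round(1),"r %.3f z %.3f P %.1f"%best[3:])
    return q
if __name__=="__main__":
    q=np.array([-2.9,51.5,111.6]);q=run(q,[(-.005,-.05)]*9)
    for g in ((.22,.04),(.2,.04)):
        for m in (.05,.02): print(g,m); greedy(q,36,g,mag=m)
E
python3 greedy.py
```

```text
5 [-22.4  -7.   72.6] [0.364 0.476] 57.2
    9 [-26.8 -37.8  46.2] [0.344 0.276] 57.2
(0.22, 0.04) 0.05
240 [-34.1 -59.7  32.9] r 0.248 z 0.135 P 58.5
260 [-27.4 -59.7  32.8] r 0.248 z 0.106 P 65.1
250 [-23.7 -59.7  35.6] r 0.228 z 0.084 P 71.6
250 [-16.8 -59.7  35.1] r 0.224 z 0.057 P 78.0
240 [-12.7 -59.7  37.2] r 0.204 z 0.040 P 84.2
230 [-14.2 -59.7  44.3] r 0.159 z 0.042 P 89.8
230 [-18.3 -59.7  52.6] r 0.108 z 0.053 P 94.1
240 [-18.3 -59.7  56.2] r 0.084 z 0.056 P 97.6
250 [ -9.4 -59.7  51. ] r 0.105 z 0.035 P 101.3
(0.22, 0.04) 0.02
240 [-30.2 -48.9  38.5] r 0.304 z 0.207 P 57.2
240 [-32.6 -59.7  30.1] r 0.264 z 0.138 P 57.2
250 [-32.9 -59.7  33.1] r 0.247 z 0.129 P 59.9
260 [-30.5 -59.7  33.3] r 0.246 z 0.118 P 62.6
260 [-27.4 -59.7  32.9] r 0.247 z 0.106 P 65.2
250 [-26.3 -59.7  34.4] r 0.237 z 0.097 P 67.8
260 [-22.1 -59.7  32.8] r 0.244 z 0.083 P 70.5
250 [-19.4 -59.7  32.9] r 0.242 z 0.072 P 73.1
240 [-18.8 -59.7  34.9] r 0.228 z 0.066 P 75.7
(0.2, 0.04) 0.05
230 [-40.2 -59.7  38.3] r 0.216 z 0.140 P 57.8
270 [-30.2 -59.7  34.6] r 0.238 z 0.113 P 64.1
250 [-29.3 -59.7  39.7] r 0.205 z 0.096 P 70.1
260 [-18.6 -59.7  35.1] r 0.226 z 0.064 P 76.3
240 [-16.  -59.7  38.7] r 0.199 z 0.050 P 82.4
240 [-11.4 -59.7  40. ] r 0.183 z 0.034 P 88.3
230 [-12.  -59.7  45.9] r 0.144 z 0.037 P 93.6
230 [-14.3 -59.7  52.4] r 0.104 z 0.046 P 97.9
240 [-10.2 -59.7  52.3] r 0.098 z 0.039 P 101.8
(0.2, 0.04) 0.02
240 [-30.2 -48.9  38.5] r 0.304 z 0.207 P 57.2
240 [-32.6 -59.7  30.1] r 0.264 z 0.138 P 57.2
240 [-35.6 -59.7  35.6] r 0.232 z 0.132 P 59.7
250 [-36.8 -59.7  39.2] r 0.211 z 0.125 P 62.1
270 [-32.8 -59.7  37.6] r 0.220 z 0.114 P 64.5
260 [-30.5 -59.7  37.7] r 0.219 z 0.105 P 66.9
260 [-27.4 -59.7  37.1] r 0.221 z 0.095 P 69.4
250 [-26.4 -59.7  38.5] r 0.211 z 0.088 P 71.8
260 [-22.2 -59.7  36.8] r 0.219 z 0.076 P 74.3
```

```bash
cat > h2.py <<'E'
from h import *
def arm(s):
    R=s["eef_rot"];p=s["ee_pos"];az=np.arctan2(p[1],p[0])-np.arcsin(.083/np.hypot(p[0],p[1]));er=np.array([np.cos(az),np.sin(az),0]);et=np.array([-er[1],er[0],0])
    q=s["joint_pos"]
    print("t",s["time_s"],"q",q.round(1),"r' %.3f z %.3f armaz %.1f"%(p@er,p[2],np.degrees(az)),"pitch %.1f lat %.1f deg"%(np.degrees(np.arctan2(-R[2,2],R[:,2]@er)),np.degrees(np.arcsin(R[:,2]@et))),"ytool az %.1f"%np.degrees(np.arctan2(R[1,1],R[0,1])),"gap",round(float(s["finger_gap"]),4),"F",np.round(s["ft_force"],1))
    return er,et
def wc(s,*ds):
    er,et=arm(s)
    for d in ds: print(d,"-> tool cm:",(s["eef_rot"].T@(er*d[0]+et*d[1]+np.array([0,0,d[2]]))).round(2))
E
python3 - <<'E'
from bench import env; from h2 import *
wc(env.read_state(),(-.5,0,-5),(-1.7,0,-4.7))
E
```

```text
t 8.25 q [-16.9  -2.9  51.5 111.6  -0.2  88.4] r' 0.389 z 0.726 armaz -17.0 pitch 57.2 lat -0.2 deg ytool az -105.7 gap 0.0855 F [-0.5 -0.2  0.5]
(-0.5, 0, -5) -> tool cm: [-3.13 -0.1   3.93]
(-1.7, 0, -4.7) -> tool cm: [-3.97 -0.12  3.03]
```

apply_moves:
  rows: [-3.1,-0.1,3.9,0,1,-3.1,-0.1,3.9,0,1,-3.1,-0.1,3.9,0,1,-3.1,-0.1,3.9,0,1,-3.1,-0.1,3.9,0,1,-3.1,-0.1,3.9,0,1,-3.1,-0.1,3.9,0,1,-3.1,-0.1,3.9,0,1,-3.1,-0.1,3.9,0,1]

```text
time_s: 9.15
ee_pos: [0.3598, -0.0255, 0.3116]
eef_rot: [[0.808, -0.233, 0.542], [-0.17, -0.972, -0.165], [0.565, 0.041, -0.824]]
ft_force: [0.6, 0.2, -0.1]
finger_gap: 0.0855
```

Run:
```python
from bench import env; from h2 import *
wc(env.read_state(),(-.5,0,-5),(-1.7,0,-4.7))
```

```text
t 9.15 q [-17.9 -27.4 -33.8  49.2   0.6  85. ] r' 0.351 z 0.312 armaz -17.4 pitch 55.5 lat 0.3 deg ytool az -103.5 gap 0.0855 F [ 0.6  0.2 -0.1]
(-0.5, 0, -5) -> tool cm: [-3.23 -0.24  3.84]
(-1.7, 0, -4.7) -> tool cm: [-4.05 -0.31  2.91]
```

apply_moves:
  rows: [-3.8,-0.3,3.2,0,1,-3.8,-0.3,3.2,0,1,-3.8,-0.3,3.2,0,1,-3.5,-0.3,3.5,0,1,-3.2,-0.3,3.8,0,1,-3.2,-0.3,3.8,0,1]

```text
time_s: 9.75
ee_pos: [0.338, 0.0019, 0.1096]
eef_rot: [[0.845, -0.217, 0.489], [-0.155, -0.974, -0.164], [0.512, 0.063, -0.857]]
ft_force: [0.2, -0.3, 0.8]
finger_gap: 0.0853
```

Run:
```python
from bench import env; from h2 import *
wc(env.read_state(),(-.9,0,-4.9),(-1.7,0,-4.7))
```

```text
t 9.75 q [-10.3 -18.6 -59.6  18.3  -4.3  90.1] r' 0.328 z 0.110 armaz -13.9 pitch 59.0 lat -2.4 deg ytool az -102.5 gap 0.0853 F [ 0.2 -0.3  0.8]
(-0.9, 0, -4.9) -> tool cm: [-3.28 -0.33  3.74]
(-1.7, 0, -4.7) -> tool cm: [-3.86 -0.34  3.15]
```

apply_moves:
  rows: [-4.2,0.1,2.5,0,1,-4.2,0.1,2.5,0,1,-4,0.1,3,0,1,-3.6,0.1,3.4,0,1,-3.4,0.1,3.6,0,1,-3.4,0.1,3.6,0,1]

```text
time_s: 10.35
ee_pos: [0.3223, 0.0594, 0.0313]
eef_rot: [[0.924, -0.213, 0.317], [-0.158, -0.969, -0.19], [0.348, 0.125, -0.929]]
ft_force: [0.9, 0.3, 0.2]
finger_gap: 0.0855
```

Run:
```python
from bench import env; from h2 import *
wc(env.read_state(),(-.9,0,-4.9),(-1.7,0,-4.7))
```

```text
t 10.35 q [  7.3  -3.  -59.6  16.  -13.2 106.4] r' 0.317 z 0.031 armaz -4.2 pitch 70.4 lat -9.6 deg ytool az -102.4 gap 0.0855 F [0.9 0.3 0.2]
(-0.9, 0, -4.9) -> tool cm: [-2.54 -0.49  4.26]
(-1.7, 0, -4.7) -> tool cm: [-3.22 -0.35  3.81]
```

Pushing at the inner limit slides off sideways: joint 1 drifts and joint 5 is at −13°. I'll extend the model to the full 6 joints so the pushes can be planned with that instability in view.

```bash
cat > k3.py <<'E'
import numpy as np
from scipy.optimize import least_squares
from scipy.spatial.transform import Rotation as Ro
import kin
# p: a1,d1,L2,L3,a3,a(J4->J5 along t), b(J5->TCP), d lateral before J5, s5,s6
S5,S6=1,1
def fk6(q,b,d=.083,s5=None,s6=None,off6=0.):
    s5=S5 if s5 is None else s5; s6=S6 if s6 is None else s6
    a1,d1,L2,L3,a3,Lt=kin.P0
    q=np.radians(q);c,s=np.cos(q[0]),np.sin(q[0]);er=np.array([c,s,0]);et=np.array([-s,c,0]);ez=np.array([0,0,1.])
    f=q[1]-q[2];P=f+q[3]
    W=er*(a1+L2*np.sin(q[1])+L3*np.cos(f)+a3*np.sin(f))+ez*(d1+L2*np.cos(q[1])-L3*np.sin(f)+a3*np.cos(f))+et*d
    t=er*np.cos(P)-ez*np.sin(P); n=er*np.sin(P)+ez*np.cos(P) # n at P=90: outward
    z=t*np.cos(q[4])+s5*et*np.sin(q[4]); e2=-s5*t*np.sin(q[4])+et*np.cos(q[4])
    p=W+t*(Lt-b)+z*b
    # tool y base: -n rotated
    a=s6*q[5]+np.radians(off6)
    y0=-n; x0=np.cross(y0,z)
    x=x0*np.cos(a)+y0*np.sin(a); y=np.cross(z,x)
    return p,np.stack([x,y,z],1)
def fit():
    data=[([-17.9,-27.4,-33.8,49.2,.6,85.],[.3598,-.0255,.3116],[[0.808,-0.233,0.542],[-0.17,-0.972,-0.165],[0.565,0.041,-0.824]]),
     ([-10.3,-18.6,-59.6,18.3,-4.3,90.1],[0.338,0.0019,0.1096],[[0.845,-0.217,0.489],[-0.155,-0.974,-0.164],[0.512,0.063,-0.857]]),
     ([7.3,-3.,-59.6,16.,-13.2,106.4],[0.3223,0.0594,0.0313],[[0.924,-0.213,0.317],[-0.158,-0.969,-0.19],[0.348,0.125,-0.929]])]
    for s5 in (1,-1):
        for s6 in (1,-1):
            g=least_squares(lambda x:np.concatenate([np.r_[fk6(q,x[0],x[2],s5,s6,x[1])[0]-p, .2*(fk6(q,x[0],x[2],s5,s6,x[1])[1]-np.array(R)).ravel()] for q,p,R in data]),[.2,170,.083])
            for o in (0,90,-90):
                h=least_squares(g.fun if False else (lambda x:np.concatenate([np.r_[fk6(q,x[0],x[2],s5,s6,x[1])[0]-p, .2*(fk6(q,x[0],x[2],s5,s6,x[1])[1]-np.array(R)).ravel()] for q,p,R in data])),[.2,o,.083],x_scale=[.1,50,.05])
                if h.cost<g.cost:g=h
            print(s5,s6,g.x,g.cost)
if __name__=="__main__": fit()
E
python3 k3.py
```

```text
1 1 [2.86742439e-01 1.79993253e+02 8.35220513e-02] 8.263017548207541e-07
1 -1 [0.28674244 7.48256685 0.08352205] 0.011989391571754864
-1 1 [-2.72887153e-01  1.79993453e+02  8.21695084e-02] 0.009373823732541274
-1 -1 [-0.27288715  7.04101287  0.08216951] 0.020955742485269182
```

```bash
cat > s6.py <<'E'
from k3 import *
LO=np.array([-174.27,-52.1,-59.71,-110.17,-87.03,-180]);HI=np.array([174.27,104.24,78.15,111.67,83.33,180])
F=lambda q:fk6(q,.2867,.0835,1,1,180.)
def st(q,row,w=.6):
    p,R=F(q);pt=p+R@(np.array(row[:3])/100);Rt=R@Ro.from_rotvec([0,0,row[3] if len(row)>3 else 0]).as_matrix()
    def f(x):
        a,B=F(x); return np.r_[a-pt,w*Ro.from_matrix(B@Rt.T).as_rotvec()]
    x=least_squares(f,np.clip(q,LO+1e-3,HI-1e-3),bounds=(LO,HI),x_scale=10).x
    lim=np.array([127.2,127.2,159.86,180,180,180])*.07; k=np.max(np.abs(x-q)/lim); 
    return q+(x-q)/max(1,k)
def desc(q):
    p,R=F(q); tilt=np.degrees(np.arccos(-R[2,2])); taz=np.degrees(np.arctan2(R[1,2],R[0,2])); 
    return "q %s p %s tilt %.1f taz %.1f yaz %.1f"%(q.round(1),p.round(3),tilt,taz,np.degrees(np.arctan2(R[1,1],R[0,1])))
def wst(q,d,w=.6):  # world cm step
    R=F(q)[1]; return st(q,R.T@np.array(d),w)
E
python3 - <<'E'
from s6 import *
q=np.array([-10.3,-18.6,-59.6,18.3,-4.3,90.1])
for r in [(-4.2,.1,2.5)]*2+[(-4,.1,3),(-3.6,.1,3.4)]+[(-3.4,.1,3.6)]*2: q=st(q,r)
print(desc(q),"real 7.3 -3 -59.6 16 -13.2 106.4")
q=np.array([19.2*0-16.6,19.2,56.2,111.6,-.6,174.5])
for _ in range(10): q=st(q,(0,0,-4.5,-.14))
print(desc(q),"real -16.9 -2.9 51.5 111.6 -.2 88.4")
E
```

```text
q [  7.   -2.9 -59.7  16.  -13.1 107.8] p [0.321 0.058 0.03 ] tilt 21.5 taz -31.3 yaz -104.0 real 7.3 -3 -59.6 16 -13.2 106.4
q [-1.730e+01 -2.900e+00  5.140e+01  1.117e+02 -1.000e-01  9.360e+01] p [ 0.396 -0.036  0.725] tilt 32.7 taz -17.5 yaz -110.4 real -16.9 -2.9 51.5 111.6 -.2 88.4
```

The 6-joint simulator reproduces both measured sequences to within about 1–2° in nearly all joints (joint 6 is off by up to 5°). A beam search over push directions can now find how to get the tool vertical again.

```bash
nproc
cat > beam.py <<'E'
from s6 import *
from multiprocessing import Pool
import itertools
def dirs(mag=4.5):
    o=[]
    for v in itertools.product((-1,0,1),repeat=3):
        if any(v): o.append(np.array(v)/np.linalg.norm(v)*mag)
    return o
def ex(a):
    q,d,blk,w,frame=a
    for _ in range(blk): q=wst(q,d,w)
    return q
def beam(q0,score,ok,depth,width=12,blk=4,w=.6,pool=None,ds=None):
    B=[(q0,[])]; best=None; ds=ds or dirs()
    for k in range(depth):
        jobs=[(q,d,blk,w,0) for q,_ in B for d in ds]; paths=[(p,d) for _,p in B for d in ds]
        R=pool.map(ex,jobs,chunksize=8)
        C=[(score(q),q,p+[d]) for q,(p,d) in zip(R,paths) if ok(q)]
        C.sort(key=lambda c:c[0]); U=[];
        for c in C:
            if all(np.linalg.norm(c[1]-u[1])>4 for u in U): U.append(c)
            if len(U)>=width: break
        B=[(c[1],c[2]) for c in U]
        if best is None or U[0][0]<best[0]: best=U[0]
        print(k,round(U[0][0],2),desc(U[0][1]),flush=True)
    return best
def tilt(q): return np.degrees(np.arccos(-F(q)[1][2,2]))
E
cat > b1.py <<'E'
from beam import *
if __name__=="__main__":
    q0=np.array([7.3,-3,-59.6,16,-13.2,106.4])
    def ok(q):
        p=F(q)[0]; return p[2]>.03 and np.hypot(p[0],p[1])>.22 and p[0]>.15 and p[2]<.75 and abs(p[1])<.35
    with Pool() as P:
        b=beam(q0,tilt,ok,9,pool=P)
    for d in b[2]: print(d.round(1))
E
time python3 b1.py
```

```text
4
0 19.34 q [-24.4 -22.6 -59.7  33.8  -3.4  76.4] p [ 0.244 -0.038  0.084] tilt 19.3 taz -34.8 yaz -102.6
1 16.52 q [-60.1 -25.3 -59.7  40.5   6.7  42.2] p [ 0.2   -0.112  0.082] tilt 16.5 taz -35.7 yaz -102.2
2 12.28 q [-44.3  -8.1 -59.7  26.1  -0.1  57.4] p [ 0.252 -0.13   0.033] tilt 12.3 taz -44.9 yaz -102.4
3 7.79 q [-25.9 -11.6 -59.7  35.5  -4.4  75.8] p [ 0.22  -0.038  0.038] tilt 7.8 taz -60.2 yaz -102.2
4 7.63 q [  9.7  -6.3 -55.9  37.7  -7.2 111.5] p [0.223 0.087 0.038] tilt 7.6 taz -60.2 yaz -102.2
5 7.48 q [-25.9 -10.5 -58.9  35.4  -4.2  75.8] p [ 0.227 -0.041  0.038] tilt 7.5 taz -60.2 yaz -102.2
6 7.34 q [  9.7  -5.4 -55.1  37.8  -6.9 111.5] p [0.23  0.089 0.038] tilt 7.3 taz -60.2 yaz -102.2
7 7.21 q [-25.9  -9.5 -58.2  35.4  -4.1  75.9] p [ 0.234 -0.043  0.039] tilt 7.2 taz -60.2 yaz -102.2
8 7.1 q [  9.7  -4.7 -54.5  37.8  -6.7 111.5] p [0.237 0.091 0.039] tilt 7.1 taz -60.2 yaz -102.2
[-2.6 -2.6  2.6]
[ 0.   0.  -4.5]
[-2.6 -2.6 -2.6]
[-2.6  2.6 -2.6]
[0.  4.5 0. ]
[ 0.  -4.5  0. ]
[0.  4.5 0. ]
[ 0.  -4.5  0. ]
[0.  4.5 0. ]
real	1m4.581s
user	3m56.649s
sys	0m0.259s
```

```bash
cat > w.py <<'E'
import sys
from bench import env
import numpy as np
from s6 import F,desc
s=env.read_state(); R=s["eef_rot"]
print("t",round(s["time_s"],2),desc(s["joint_pos"]),"meas p",s["ee_pos"].round(4),"tilt %.1f"%np.degrees(np.arccos(-R[2,2])),"gap %.4f"%s["finger_gap"],"F",np.round(s["ft_force"],1))
for a in sys.argv[1:]:
    d=np.array(eval(a),float); print(a,"->",(R.T@d).round(2))
E
python3 w.py "(-2.6,-2.6,2.6)" "(0,0,-4.5)"
```

```text
t 10.35 q [  7.3  -3.  -59.6  16.  -13.2 106.4] p [0.323 0.059 0.031] tilt 21.7 taz -30.9 yaz -102.4 meas p [0.3223 0.0594 0.0313] tilt 21.7 gap 0.0855 F [0.9 0.3 0.2]
(-2.6,-2.6,2.6) -> [-1.09  3.4  -2.75]
(0,0,-4.5) -> [-1.56 -0.56  4.18]
```

apply_moves:
  rows: [-1.1,3.4,-2.8,0,1,-1.1,3.4,-2.8,0,1,-1.1,3.4,-2.8,0,1,-1.1,3.4,-2.8,0,1,-1.5,-0.6,4.2,0,1,-1.5,-0.6,4.2,0,1,-1.5,-0.6,4.2,0,1,-1.5,-0.6,4.2,0,1]

```text
time_s: 11.15
ee_pos: [0.2838, -0.0258, 0.0454]
eef_rot: [[0.959, -0.182, 0.217], [-0.142, -0.972, -0.188], [0.245, 0.149, -0.958]]
ft_force: [0.7, -1.3, 0.4]
finger_gap: 0.0853
```

```bash
python3 w.py "(-2.6,-2.6,-2.6)" "(-2.6,2.6,-2.6)"
```

```text
t 11.15 q [-14.8  -9.8 -59.6  25.1  -7.3  83.8] p [ 0.284 -0.026  0.045] tilt 16.7 taz -40.8 yaz -100.6 meas p [ 0.2838 -0.0258  0.0454] tilt 16.7 gap 0.0853 F [ 0.7 -1.3  0.4]
(-2.6,-2.6,-2.6) -> [-2.76  2.61  2.41]
(-2.6,2.6,-2.6) -> [-3.5  -2.44  1.44]
```

apply_moves:
  rows: [-2.8,2.6,2.2,0,1,-2.8,2.6,2.2,0,1,-2.8,2.6,2.2,0,1,-2.8,2.6,2.4,0,1]

```text
time_s: 11.55
ee_pos: [0.2368, -0.1323, 0.0412]
eef_rot: [[0.98, -0.136, 0.145], [-0.114, -0.982, -0.152], [0.163, 0.133, -0.978]]
ft_force: [1.7, -0.4, -0.3]
finger_gap: 0.0853
```

```bash
python3 w.py "(-2.6,-2.6,-2.6)" "(-2.6,2.6,-2.6)"
```

```text
t 11.55 q [-47.3 -10.6 -59.6  28.9   0.2  49.9] p [ 0.237 -0.133  0.041] tilt 12.1 taz -46.5 yaz -97.9 meas p [ 0.2368 -0.1323  0.0412] tilt 12.1 gap 0.0853 F [ 1.7 -0.4 -0.3]
(-2.6,-2.6,-2.6) -> [-2.68  2.56  2.56]
(-2.6,2.6,-2.6) -> [-3.27 -2.54  1.77]
```

apply_moves:
  rows: [-3.3,-2.5,1.7,0,1,-3.3,-2.5,1.7,0,1,-3.3,-2.5,1.7,0,1,-3.2,-2.5,2,0,1]

```text
time_s: 11.95
ee_pos: [0.1892, -0.0501, 0.0569]
eef_rot: [[0.987, -0.147, 0.069], [-0.138, -0.983, -0.123], [0.086, 0.112, -0.99]]
ft_force: [1.2, 0.1, 0.3]
finger_gap: 0.0856
```

```bash
python3 w.py "(-2.6,-2.6,-2.6)" "(-2.6,2.6,-2.6)"
```

```text
t 11.95 q [-34.5 -18.3 -59.6  41.4  -3.6  63.5] p [ 0.189 -0.05   0.057] tilt 8.1 taz -60.7 yaz -98.5 meas p [ 0.1892 -0.0501  0.0569] tilt 8.1 gap 0.0856 F [1.2 0.1 0.3]
(-2.6,-2.6,-2.6) -> [-2.43  2.65  2.71]
(-2.6,2.6,-2.6) -> [-3.15 -2.46  2.08]
```

```bash
cat > plan1.py <<'E'
from s6 import *
q=np.array([-34.5,-18.3,-59.6,41.4,-3.6,63.5])
for i in range(10): q=st(q,(0,0,-4.8,-.14))
print(desc(q))
def goto(q,P,n,turn=0):
    for i in range(n):
        p,R=F(q); d=(np.array(P)-p)*100/(n-i); q=st(q,np.r_[R.T@d,turn])
    return q
q=goto(q,(.42,.3,.5),10,-.14*5/10);print(desc(q))
q=goto(q,(.0,.6,.47),11);print(desc(q))
box=np.radians(21)
for i in range(10):
    q=wst(q,(0,1.5,4.2)); z=F(q)[1][:,2]
    print(desc(q),"along %.1f perp %.1f"%tuple(np.degrees([z[0]*np.cos(box)+z[1]*np.sin(box),-z[0]*np.sin(box)+z[1]*np.cos(box)])))
E
python3 plan1.py
```

```text
q [-17.9 -22.7   6.4 111.7  -5.6  -0.4] p [0.168 0.004 0.503] tilt 9.3 taz -55.1 yaz -17.6
q [ 31.2  14.7  37.7 111.7  -9.2  11.1] p [0.419 0.298 0.491] tilt 9.3 taz -50.4 yaz 20.2
q [ 85.3  23.4  43.9 111.7  -7.5  65. ] p [0.002 0.589 0.445] tilt 7.6 taz -13.9 yaz 20.6
q [ 85.   23.   45.4 111.7  -7.5  64.5] p [0.005 0.592 0.459] tilt 7.5 taz 1.1 yaz 20.7 along 7.1 perp -2.6
q [ 84.8  22.6  47.1 111.7  -7.5  64. ] p [0.008 0.595 0.474] tilt 8.0 taz 15.4 yaz 20.7 along 7.9 perp -0.8
q [ 84.6  22.2  48.8 111.7  -7.5  63.5] p [0.01  0.599 0.488] tilt 8.9 taz 27.5 yaz 20.7 along 8.8 perp 1.0
q [ 84.4  22.   50.5 111.7  -7.5  63. ] p [0.013 0.602 0.503] tilt 10.2 taz 36.9 yaz 20.7 along 9.7 perp 2.8
q [ 84.2  21.8  52.4 111.7  -7.4  62.6] p [0.015 0.606 0.517] tilt 11.6 taz 44.1 yaz 20.6 along 10.6 perp 4.5
q [ 84.   21.6  54.2 111.7  -7.4  62.1] p [0.017 0.61  0.532] tilt 13.2 taz 49.7 yaz 20.5 along 11.5 perp 6.3
q [ 83.8  21.5  56.2 111.7  -7.4  61.7] p [0.02  0.614 0.546] tilt 14.9 taz 53.9 yaz 20.4 along 12.4 perp 8.0
q [ 83.6  21.5  58.2 111.7  -7.3  61.3] p [0.022 0.617 0.56 ] tilt 16.7 taz 57.3 yaz 20.2 along 13.2 perp 9.7
q [ 83.4  21.5  60.2 111.7  -7.3  60.8] p [0.024 0.621 0.574] tilt 18.5 taz 60.0 yaz 20.0 along 14.1 perp 11.4
q [ 83.3  21.5  62.3 111.7  -7.2  60.4] p [0.026 0.625 0.588] tilt 20.3 taz 62.2 yaz 19.8 along 15.0 perp 13.1
```

```bash
cat > plan1.py <<'E'
from s6 import *
box=np.radians(21)
def ap(q):
    z=F(q)[1][:,2]; return "along %.1f perp %.1f"%tuple(np.degrees([z[0]*np.cos(box)+z[1]*np.sin(box),-z[0]*np.sin(box)+z[1]*np.cos(box)]))
def goto(q,P,n,turn=0):
    for i in range(n):
        p,R=F(q); d=(np.array(P)-p)*100/(n-i); q=st(q,np.r_[R.T@d,turn])
    return q
if __name__=="__main__":
    q=np.array([-34.5,-18.3,-59.6,41.4,-3.6,63.5])
    for i in range(8): q=st(q,(0,0,-4,-.14))
    print(desc(q),ap(q))
    q=goto(q,(.38,.3,.38),9,-.14*7/9);print(desc(q),ap(q))
    q=goto(q,(-.1,.55,.40),11);print(desc(q),ap(q))
    for i in range(8):
        q=wst(q,(0,0,4.5)); print(desc(q),ap(q))
E
python3 plan1.py
```

```text
q [-24.6 -27.6 -15.4  95.6  -4.8   9.2] p [ 0.167 -0.011  0.374] tilt 8.1 taz -60.8 yaz -33.8 along 1.2 perp -8.0
q [33.1  9.  13.5 95.1 -7.9 18. ] p [0.38 0.3  0.38] tilt 8.0 taz -60.9 yaz 15.2 along 1.1 perp -7.9
q [ 93.5  22.3  35.  109.9  -3.4  78.6] p [-0.1   0.55  0.4 ] tilt 8.0 taz -60.9 yaz 15.2 along 1.1 perp -7.9
q [ 93.3  21.2  37.1 111.7  -3.4  78.3] p [-0.098  0.542  0.424] tilt 6.7 taz -55.8 yaz 15.3 along 1.5 perp -6.5
q [ 93.   19.3  37.1 111.7  -3.4  77.9] p [-0.095  0.533  0.442] tilt 5.2 taz -45.4 yaz 15.3 along 2.1 perp -4.7
q [ 92.8  17.6  37.3 111.7  -3.4  77.6] p [-0.092  0.524  0.459] tilt 3.9 taz -27.2 yaz 15.3 along 2.6 perp -2.9
q [ 92.5  15.9  37.6 111.7  -3.4  77.2] p [-0.089  0.516  0.476] tilt 3.4 taz 1.7 yaz 15.3 along 3.2 perp -1.1
q [ 92.2  14.4  38.  111.7  -3.4  76.8] p [-0.086  0.509  0.492] tilt 3.9 taz 31.5 yaz 15.3 along 3.8 perp 0.7
q [ 91.9  13.   38.6 111.7  -3.3  76.4] p [-0.084  0.502  0.508] tilt 5.1 taz 51.0 yaz 15.3 along 4.4 perp 2.5
q [ 91.7  11.8  39.2 111.7  -3.3  76. ] p [-0.081  0.496  0.524] tilt 6.7 taz 62.1 yaz 15.3 along 5.0 perp 4.4
q [ 91.4  10.6  40.  111.7  -3.2  75.6] p [-0.079  0.491  0.539] tilt 8.4 taz 68.8 yaz 15.2 along 5.6 perp 6.2
```

apply_moves:
  rows: [0,0,-4,-0.14,1,0,0,-4,-0.14,1,0,0,-4,-0.14,1,0,0,-4,-0.14,1,0,0,-4,-0.14,1,0,0,-4,-0.14,1,0,0,-4,-0.14,1,0,0,-4,-0.14,1]

```text
time_s: 12.75
ee_pos: [0.1613, -0.0047, 0.3837]
eef_rot: [[0.499, 0.864, 0.068], [0.864, -0.49, -0.121], [-0.071, 0.119, -0.99]]
ft_force: [1.0, -0.3, 0.6]
finger_gap: 0.0856
```

apply_moves:
  rows: [4.15,0.45,-0.1,0,1,4.15,0.45,-0.1,0,1,4.15,0.45,-0.1,0,1,4.15,0.45,-0.1,0,1,4.15,0.45,-0.1,0,1,4.15,0.45,-0.1,0,1,4.15,0.45,-0.1,0,1,4.15,0.45,-0.1,0,1,4.15,0.45,-0.1,0,1]

```text
time_s: 13.65
ee_pos: [0.3606, 0.2792, 0.3782]
eef_rot: [[0.465, 0.881, 0.084], [0.882, -0.454, -0.121], [-0.069, 0.131, -0.989]]
ft_force: [0.3, -0.5, 0.4]
finger_gap: 0.0858
```

```bash
G=-.1,.55,.40,10 python3 w.py; G=.2,.5,.38,5 python3 w.py |tail -2
```

```text
t 13.65 q [32.6  5.5  9.1 93.2 -8.5 60.1] p [0.361 0.279 0.378] tilt 8.5 taz -55.2 yaz -27.3 meas p [0.3606 0.2792 0.3782] tilt 8.5 gap 0.0858 F [ 0.3 -0.5  0.4]
goto per-row: [ 0.23 -5.26 -0.93]
along 2.0 perp -8.2
goto per-row: [ 2.4  -4.83 -0.84]
along 2.0 perp -8.2
```

apply_moves:
  rows: [0.3,-4.9,-0.9,0,1,0.3,-4.9,-0.9,0,1,0.3,-4.9,-0.9,0,1,0.3,-4.9,-0.9,0,1,0.3,-4.9,-0.9,0,1,0.3,-4.9,-0.9,0,1,0.3,-4.9,-0.9,0,1,0.3,-4.9,-0.9,0,1,0.3,-4.9,-0.9,0,1,0.3,-4.9,-0.9,0,1]

```text
time_s: 14.65
ee_pos: [-0.0668, 0.5369, 0.3953]
eef_rot: [[0.426, 0.901, 0.08], [0.901, -0.415, -0.127], [-0.082, 0.126, -0.989]]
ft_force: [1.5, 1.2, 1.2]
finger_gap: 0.0856
```

```bash
G=-.1,.55,.40,10 python3 w.py "(0,0,4.5)" "(-1,1,4.5)"
```

```text
t 14.65 q [ 90.6  20.2  31.  108.2  -4.5 115.9] p [-0.067  0.537  0.395] tilt 8.6 taz -58.0 yaz -24.7 meas p [-0.0668  0.5369  0.3953] tilt 8.6 gap 0.0856 F [1.5 1.2 1.2]
(0,0,4.5) -> [-0.37  0.57 -4.45]
(-1,1,4.5) -> [ 0.11 -0.75 -4.66]
goto per-row: [-0.03 -0.35 -0.09]
along 1.6 perp -8.4
```

apply_moves:
  rows: [0,0,-4.5,-0.14,1,0,0,-4.5,-0.14,1,0,0,-4.5,-0.14,1,0,0,-4.5,-0.14,1,0,0,-4.5,-0.14,1]

```text
time_s: 15.15
ee_pos: [-0.0799, 0.52, 0.4837]
eef_rot: [[-0.313, 0.947, 0.074], [0.95, 0.312, 0.023], [-0.002, 0.077, -0.997]]
ft_force: [-0.1, 1.1, 0.5]
finger_gap: 0.0855
```

```bash
G=.2,.45,.38,7 python3 w.py "(0,0,4.5)"
```

```text
t 15.15 q [ 91.9  15.8  38.5 111.6  -4.3  73.6] p [-0.08   0.52   0.484] tilt 4.4 taz 17.0 yaz 18.3 meas p [-0.0799  0.52    0.4837] tilt 4.4 gap 0.0855 F [-0.1  1.1  0.5]
(0,0,4.5) -> [-0.01  0.35 -4.49]
goto per-row: [-2.2   3.36  1.75]
along 4.4 perp -0.3
```

```bash
G=.38,.3,.34,10 python3 w.py
python3 - <<'E'
from plan1 import *
q=np.array([91.9,15.8,38.5,111.6,-4.3,73.6])
q=goto(q,(.38,.3,.34),11);print(desc(q),ap(q))
q=goto(q,(.56,-.19,.16),11);print(desc(q),ap(q))
q=goto(q,(.56,-.19,.02),5);print(desc(q),ap(q))
E
```

```text
t 15.15 q [ 91.9  15.8  38.5 111.6  -4.3  73.6] p [-0.08   0.52   0.484] tilt 4.4 taz 17.0 yaz 18.3 meas p [-0.0799  0.52    0.4837] tilt 4.4 gap 0.0855 F [-0.1  1.1  0.5]
goto per-row: [-3.53  3.56  1.72]
along 4.4 perp -0.3
q [28.9  4.8  3.1 83.9 -1.  10.6] p [0.38 0.3  0.34] tilt 4.4 taz 16.2 yaz 18.3 along 4.4 perp -0.4
q [-28.4  18.5  -5.4  62.9   3.1 -46.6] p [ 0.56 -0.19  0.16] tilt 4.4 taz 16.2 yaz 18.3 along 4.4 perp -0.4
q [-28.4  25.2 -17.5  44.1   3.1 -46.6] p [ 0.56 -0.19  0.02] tilt 4.4 taz 16.2 yaz 18.3 along 4.4 perp -0.4
```

apply_moves:
  rows: [-3.5,3.5,1.2,0,1,-3.5,3.5,1.5,0,1,-3.5,3.5,1.8,0,1,-3.5,3.5,1.8,0,1,-3.5,3.5,1.8,0,1,-3.5,3.5,1.8,0,1,-3.5,3.5,1.8,0,1,-3.5,3.5,1.8,0,1,-3.5,3.5,1.8,0,1,-3.5,3.5,1.8,-0.04,1]

```text
time_s: 16.15
ee_pos: [0.3603, 0.3247, 0.3483]
eef_rot: [[-0.414, 0.907, 0.078], [0.91, 0.412, 0.038], [0.002, 0.087, -0.996]]
ft_force: [-0.4, 1.1, -0.2]
finger_gap: 0.0853
```

```bash
G=.559,-.19,.16,10 python3 w.py
```

```text
t 16.15 q [32.4  4.5  3.9 84.4 -0.6  8. ] p [0.36  0.325 0.348] tilt 5.0 taz 25.7 yaz 24.4 meas p [0.3603 0.3247 0.3483] tilt 5.0 gap 0.0853 F [-0.4  1.1 -0.2]
goto per-row: [-5.51 -0.48  1.84]
along 5.0 perp 0.4
```

apply_moves:
  rows: [-4.7,-0.4,1.5,0,1,-4.7,-0.4,1.5,0,1,-4.7,-0.4,1.5,0,1,-4.7,-0.4,1.5,0,1,-4.7,-0.4,1.5,0,1,-4.7,-0.4,1.5,0,1,-4.7,-0.4,1.5,0,1,-4.7,-0.4,1.5,0,1,-4.7,-0.4,1.5,0,1,-4.7,-0.4,1.5,0,1]

```text
time_s: 17.15
ee_pos: [0.5448, -0.1134, 0.1921]
eef_rot: [[-0.459, 0.885, 0.081], [0.889, 0.457, 0.037], [-0.004, 0.089, -0.996]]
ft_force: [0.9, 1.3, 0.6]
finger_gap: 0.0856
```

```bash
G=.559,-.19,.16,3 python3 w.py
```

```text
t 17.15 q [-22.3  14.   -7.1  65.4   3.7 -49.5] p [ 0.545 -0.114  0.192] tilt 5.1 taz 24.4 yaz 27.3 meas p [ 0.5448 -0.1134  0.1921] tilt 5.1 gap 0.0856 F [0.9 1.3 0.6]
goto per-row: [-2.48 -0.84  1.01]
along 5.1 perp 0.3
```

apply_moves:
  rows: [-2.5,-0.85,0.6,0,1,-2.5,-0.85,0.6,0,1,-2.5,-0.85,0.6,0,1,0,0,0,0.1,1,0,0,0,0,1]

```text
time_s: 17.65
ee_pos: [0.5607, -0.1997, 0.1659]
eef_rot: [[-0.381, 0.921, 0.076], [0.924, 0.38, 0.038], [0.006, 0.085, -0.996]]
ft_force: [-0.3, -0.3, -0.1]
finger_gap: 0.0856
```

```bash
G=.559,-.19,.16,1 python3 w.py
python3 - <<'E'
from bench import env; from h import *
c=env.capture("wrist");cv2.imwrite("pics/w10.png",c["color"][:,:,::-1])
t=env.capture("top");cv2.imwrite("pics/t10.png",cv2.resize(t["color"][110:230,250:370,::-1],None,fx=5,fy=5))
u=np.array([np.cos(np.radians(21)),np.sin(np.radians(21)),0]);v=np.array([-u[1],u[0],0]);C=np.array([.551,-.192,.042])
for x,y in((-48,29),(-48,-29),(50,29),(50,-29)): print(x,y,proj(c,C+u*x/1000+v*y/1000).round(1))
E
```

```text
t 17.65 q [-29.6  18.9  -4.   64.4   4.  -51.9] p [ 0.561 -0.2    0.166] tilt 4.9 taz 26.3 yaz 22.4 meas p [ 0.5607 -0.1997  0.1659] tilt 4.9 gap 0.0856 F [-0.3 -0.3 -0.1]
goto per-row: [0.96 0.16 0.61]
along 4.9 perp 0.5
-48 29 [[311.3  95.3]]
-48 -29 [[229.6  93.2]]
50 29 [[300.8 218.2]]
50 -29 [[229.7 216.7]]
```

View pics/w10.png

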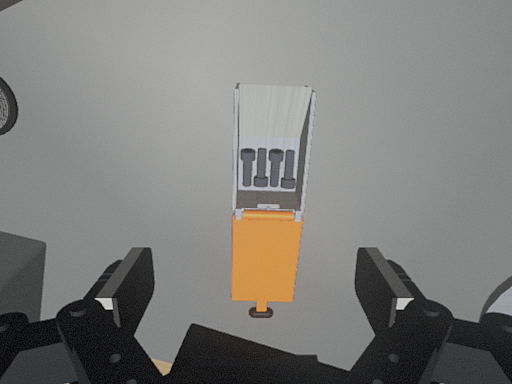

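```bash
G=.554,-.187,.05,1 python3 w.py; G=.554,-.187,.019,1 python3 w.py|tail -2
```

```text
t 17.75 q [-29.6  18.8  -4.   64.4   4.  -52.1] p [ 0.561 -0.199  0.166] tilt 4.9 taz 26.1 yaz 22.6 meas p [ 0.5607 -0.1991  0.1662] tilt 4.9 gap 0.0853 F [0.1 0.6 0.2]
goto per-row: [ 1.31 -1.15 11.58]
along 4.9 perp 0.4
goto per-row: [ 1.3  -1.41 14.66]
along 4.9 perp 0.4
```

The wrist view shows the open box with its front edge at (275,88), the hinge at (269,213) and all four bolts at (246–290,168). The box sits about 4 mm from my estimate, so I've corrected the target. Descending.

apply_moves:
  rows: [0.65,-0.7,2.5,0.02,1,0.65,-0.7,3,0,1,0,0,3,0,1,0,0,3,0,1,0,0,0,0,1]

```text
time_s: 18.25
ee_pos: [0.5533, -0.1844, 0.0504]
eef_rot: [[-0.388, 0.918, 0.082], [0.922, 0.386, 0.035], [-0.0, 0.089, -0.996]]
ft_force: [-1.0, 0.3, 0.4]
finger_gap: 0.0851
```

```bash
G=.554,-.187,.019,1 python3 w.py
python3 - <<'E'
from bench import env; from h import *
c=env.capture("wrist");cv2.imwrite("pics/w11.png",c["color"][:,:,::-1])
E
```

```text
t 18.25 q [-28.7  22.7 -16.6  47.5   4.  -51.4] p [ 0.553 -0.184  0.05 ] tilt 5.1 taz 22.8 yaz 22.8 meas p [ 0.5533 -0.1844  0.0504] tilt 5.1 gap 0.0851 F [-1.   0.3  0.4]
goto per-row: [-0.26 -0.32  3.13]
along 5.1 perp 0.2
```

View pics/w11.png

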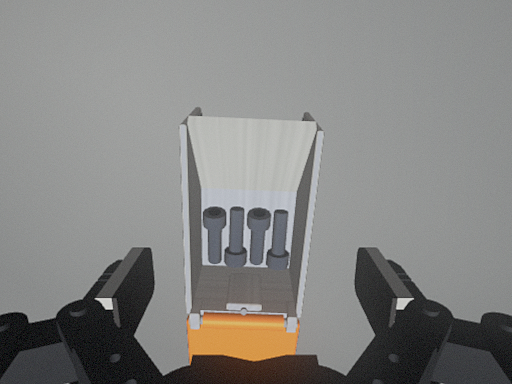

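apply_moves:
  rows: [-0.25,-0.2,1.5,0.035,1,0,-0.1,1.6,0,1,0,0,0,0,1]

```text
time_s: 18.6
ee_pos: [0.5582, -0.1877, 0.0269]
eef_rot: [[-0.361, 0.928, 0.091], [0.932, 0.36, 0.03], [-0.005, 0.096, -0.995]]
ft_force: [-0.4, 0.6, -0.1]
finger_gap: 0.0853
```

```bash
G=.554,-.187,.019,1 python3 w.py
```

```text
t 18.6 q [-28.7  24.2 -18.2  43.8   4.  -49.8] p [ 0.558 -0.188  0.027] tilt 5.5 taz 18.1 yaz 21.2 meas p [ 0.5582 -0.1877  0.0269] tilt 5.5 gap 0.0853 F [-0.4  0.6 -0.1]
goto per-row: [ 0.22 -0.44  0.75]
along 5.5 perp -0.3
```

apply_moves:
  rows: [0.1,-0.3,0.7,0,1,0,0,0.1,0,0.7,0,0,0,0,0.4,0,0,0,0,0,0,0,0,0,0,0,0,0,0,-0.5]
  squeeze: 25

```text
time_s: 19.2
ee_pos: [0.5573, -0.1881, 0.0232]
eef_rot: [[-0.364, 0.926, 0.096], [0.931, 0.363, 0.027], [-0.01, 0.099, -0.995]]
ft_force: [-0.0, 0.3, -3.6]
finger_gap: 0.0574
```

```bash
G=.554,-.187,.019,1 python3 w.py
```

```text
t 19.2 q [-28.8  24.3 -18.8  42.8   4.  -50.1] p [ 0.557 -0.188  0.023] tilt 5.7 taz 15.8 yaz 21.4 meas p [ 0.5573 -0.1881  0.0232] tilt 5.7 gap 0.0574 F [-0.   0.3 -3.6]
goto per-row: [ 0.23 -0.31  0.39]
along 5.7 perp -0.5
```

apply_moves:
  rows: [0,0,0,0,-1,0,0,0,0,-1,0,0,-1,0,-1,0,0,-2,0,-1,0,0,-2,0,-1,0,0,-2,0,-1]
  squeeze: 90

```text
time_s: 19.8
ee_pos: [0.5483, -0.189, 0.093]
eef_rot: [[-0.365, 0.927, 0.089], [0.931, 0.363, 0.031], [-0.004, 0.094, -0.996]]
ft_force: [0.5, -0.1, -3.7]
finger_gap: 0.0564
```

```bash
G=.554,-.187,.019,1 python3 w.py
python3 - <<'E'
from bench import env; from h import *
c=env.capture("wrist");cv2.imwrite("pics/w12.png",c["color"][:,:,::-1])
c=env.capture("scene");cv2.imwrite("pics/s12.png",cv2.resize(c["color"][90:230,110:290,::-1],None,fx=4,fy=4))
E
```

```text
t 19.8 q [-29.3  19.9 -13.9  52.6   4.  -50.6] p [ 0.548 -0.189  0.093] tilt 5.4 taz 19.0 yaz 21.4 meas p [ 0.5483 -0.189   0.093 ] tilt 5.4 gap 0.0564 F [ 0.5 -0.1 -3.7]
goto per-row: [ 0.01 -0.09  7.43]
along 5.4 perp -0.2
```

View pics/w12.png

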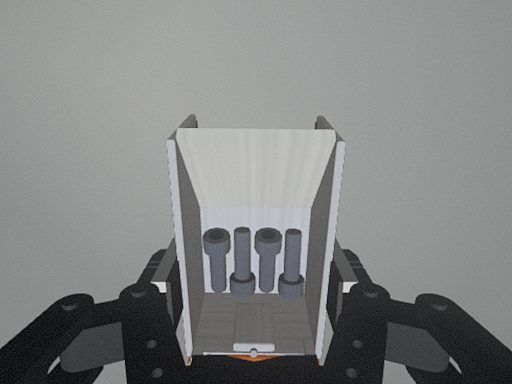

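View pics/s12.png

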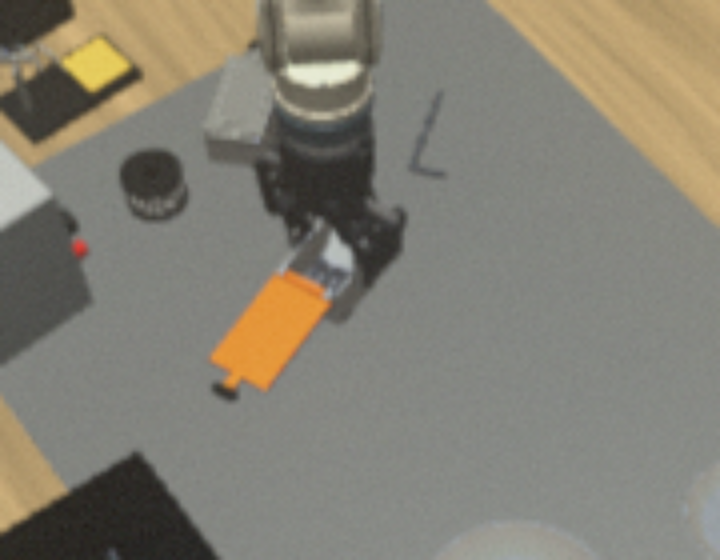

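The box is held level with the bolts inside and the lid back.

Plan: tilting can only happen at a reach limit away from the dish, so I'll carry the box there rolled with a side wall downhill, where the bolts rest in the corner. Over the dish, an ordinary turn about the tool axis will then bring the front edge lowest and pour. The opposite limit undoes the tilt afterwards. I'll simulate the whole sequence first.

```bash
cat > plan2.py <<'E'
from s6 import *
from plan1 import goto
bz=np.array([-.004,.094,-.996])
def box(q):
    p,R=F(q); up=R@bz; bx=R@np.array([0,.996,.094]); # box +x (rear)
    C=p+R@np.array([0,0,0]) 
    lip=p+ -bx*.055+up*.020   # grip ~8mm behind box centre; TCP ~ 20mm above underside
    return "up %s tip %.1f  frontdown %.1f lip %s"%(up.round(2),np.degrees(np.arccos(up[2])),np.degrees(np.arcsin(bx[2])),lip.round(3))
def turn(q,a,n):
    for i in range(n): q=st(q,(0,0,0,a/n))
    return q
if __name__=="__main__":
    q=np.array([-29.3,19.9,-13.9,52.6,4,-50.6])
    psi=np.radians(75)
    for i in range(8): q=st(q,(0,0,-3.6,.079))
    print("lift",desc(q))
    q=goto(q,(.35,.32,.38),13);print(desc(q))
    a=psi+np.arcsin(.0835/.55)
    q=goto(q,(.55*np.cos(a),.55*np.sin(a),.40),7);print("at side",desc(q),box(q))
    for i in range(44):
        R=F(q)[1]
        q=wst(q,(0,0,4.5))
        if i%6==5: print(i+1,desc(q),box(q))
    q1=q
    # go to dish
    for Pm in [(.30,.45,.6),(.5,.1,.35),(.60,.16,.16)]:
        q=goto(q,Pm,14); print("to",Pm,desc(q),box(q))
    for k in range(6):
        q=turn(q,-.28,2); print("turn",desc(q),box(q))
E
python3 plan2.py
```

```text
lift q [-31.5  13.1  19.   92.4   4.1 -16.5] p [ 0.523 -0.198  0.38 ] tilt 5.4 taz 18.8 yaz -14.9
q [33.1  3.6  7.5 88.6 -1.3 47.8] p [0.35 0.32 0.38] tilt 5.4 taz 18.8 yaz -14.9
at side q [77.4 13.8 22.8 96.2 -4.6 92.1] p [0.06  0.547 0.4  ] tilt 5.4 taz 18.8 yaz -14.9 up [ 0.   -0.06  1.  ] tip 2.9  frontdown -0.9 lip [0.007 0.559 0.421]
6 q [ 76.2  12.2  44.6 111.7  -4.4  90.2] p [0.064 0.516 0.556] tilt 11.5 taz 53.7 yaz -14.9 up [-0.03 -0.19  0.98] tip 10.9  frontdown -1.0 lip [0.01  0.526 0.577]
12 q [ 74.2   7.1  51.5 111.7  -3.7  87.5] p [0.07  0.486 0.65 ] tilt 23.0 taz 64.6 yaz -14.9 up [-0.08 -0.38  0.92] tip 22.7  frontdown -0.6 lip [0.015 0.49  0.669]
18 q [ 72.3   4.8  61.3 111.7  -2.7  85.1] p [0.076 0.466 0.74 ] tilt 34.9 taz 67.5 yaz -15.3 up [-0.13 -0.55  0.82] tip 34.7  frontdown 0.6 lip [0.019 0.466 0.756]
24 q [ 70.4   4.6  73.  111.7  -1.4  83.3] p [0.079 0.449 0.826] tilt 46.8 taz 68.5 yaz -16.0 up [-0.18 -0.7   0.69] tip 46.5  frontdown 2.1 lip [0.021 0.447 0.837]
30 q [ 67.6   2.5  78.1 107.7   1.2  81.5] p [0.079 0.427 0.899] tilt 58.0 taz 69.0 yaz -16.9 up 
[... 1218 characters left out ...]
frontdown 38.0 lip [0.551 0.147 0.13 ]
turn q [-21.3  28.3 -33.5  24.5  81.3 -52. ] p [0.6  0.16 0.16] tilt 81.3 taz 68.1 yaz -9.3 up [-0.31 -0.92  0.23] tip 77.0  frontdown 53.1 lip [0.561 0.142 0.121]
turn q [-21.3  28.3 -33.5  24.5  81.3 -68. ] p [0.6  0.16 0.16] tilt 81.3 taz 68.1 yaz 3.0 up [-0.33 -0.91  0.24] tip 76.2  frontdown 67.1 lip [0.573 0.136 0.114]
turn q [-21.3  28.3 -33.5  24.5  81.3 -84.1] p [0.6  0.16 0.16] tilt 81.3 taz 68.1 yaz 54.5 up [-0.35 -0.9   0.24] tip 75.9  frontdown 75.8 lip [0.586 0.13  0.112]
turn q [ -21.3   28.3  -33.5   24.5   81.3 -100.1] p [0.6  0.16 0.16] tilt 81.3 taz 68.1 yaz 126.7 up [-0.38 -0.89  0.24] tip 76.0  frontdown 70.3 lip [0.6   0.125 0.113]
```

apply_moves:
  rows: [0,0,-2,0.05,-1,0,0,-3.3,0.08,-1,0,0,-3.6,0.08,-1,0,0,-3.6,0.08,-1,0,0,-3.6,0.08,-1,0,0,-3.6,0.08,-1,0,0,-3.6,0.08,-1,0,0,-3.3,0.08,-1,0,0,-2,0.02,-1]

```text
time_s: 20.8
ee_pos: [0.5206, -0.1972, 0.3799]
eef_rot: [[0.277, 0.957, 0.081], [0.959, -0.28, 0.035], [0.056, 0.068, -0.996]]
ft_force: [1.0, 0.4, -5.1]
finger_gap: 0.0566
```

```bash
G=.35,.32,.38,14 python3 w.py
```

```text
t 20.8 q [-31.6  13.3  19.2  93.1   4.1 -15.2] p [ 0.52  -0.197  0.38 ] tilt 5.1 taz 23.6 yaz -16.3 meas p [ 0.5206 -0.1972  0.3799] tilt 5.1 gap 0.0566 F [ 1.   0.4 -5.1]
goto per-row: [ 3.21 -2.2   0.03]
along 5.0 perp 0.2
```

apply_moves:
  rows: [1.6,-1.1,0,0,-1,3,-2,0,0,-1,3.4,-2.3,0,0,-1,3.4,-2.3,0,0,-1,3.4,-2.3,0,0,-1,3.4,-2.3,0,0,-1,3.4,-2.3,0,0,-1,3.4,-2.3,0,0,-1,3.4,-2.3,0,0,-1,3.4,-2.3,0,0,-1]

```text
time_s: 21.8
ee_pos: [0.3947, 0.1805, 0.371]
eef_rot: [[0.281, 0.957, 0.068], [0.958, -0.284, 0.038], [0.056, 0.055, -0.997]]
ft_force: [1.3, 0.1, -4.3]
finger_gap: 0.0562
```

```bash
G=.25,.46,.40,7 python3 w.py
```

```text
t 21.8 q [12.6 -0.1  2.3 88.1  1.3 29.1] p [0.395 0.18  0.371] tilt 4.5 taz 29.1 yaz -16.5 meas p [0.3947 0.1805 0.371 ] tilt 4.5 gap 0.0562 F [ 1.3  0.1 -4.3]
goto per-row: [ 3.27 -3.09 -0.4 ]
along 4.4 perp 0.6
```

apply_moves:
  rows: [3.3,-3,-0.4,0,-1,3.3,-3,-0.4,0,-1,3.3,-3,-0.4,0,-1,3.3,-3,-0.4,0,-1,3.3,-3,-0.4,0,-1,3.2,-3.2,-0.4,0,-1,3,-3.3,-0.4,0,-1,2.5,-3.5,-0.5,0,-1,2,-3.6,-0.5,0,-1,1.4,-3,-0.5,0,-1]

```text
time_s: 22.8
ee_pos: [0.1471, 0.5575, 0.3976]
eef_rot: [[0.273, 0.96, 0.055], [0.961, -0.275, 0.028], [0.042, 0.045, -0.998]]
ft_force: [1.1, 0.5, -3.4]
finger_gap: 0.0561
```

```bash
G=.06,.547,.40,2 python3 w.py "(0,0,4.5)"
```

```text
t 22.8 q [68.  16.6 26.5 97.3 -2.3 83.9] p [0.147 0.557 0.398] tilt 3.5 taz 26.9 yaz -16.0 meas p [0.1471 0.5575 0.3976] tilt 3.5 gap 0.0561 F [ 1.1  0.5 -3.4]
(0,0,4.5) -> [ 0.19  0.2  -4.49]
goto per-row: [-1.69 -4.03 -0.37]
along 3.5 perp 0.4
```

apply_moves:
  rows: [0.2,0.2,-3,0,-1,0.2,0.2,-4.5,0,-1,0.2,0.2,-4.5,0,-1,0.3,0.2,-4.5,0,-1,0.4,0.2,-4.5,0,-1,0.5,0.2,-4.5,0,-1,0.7,0.2,-4.4,0,-1,0.9,0.2,-4.4,0,-1,1,0.2,-4.4,0,-1,1.1,0.2,-4.4,0,-1]

```text
time_s: 23.8
ee_pos: [0.1288, 0.4987, 0.6113]
eef_rot: [[0.237, 0.96, 0.147], [0.923, -0.27, 0.275], [0.304, 0.07, -0.95]]
ft_force: [0.0, -0.1, -3.9]
finger_gap: 0.0566
```

```bash
python3 w.py "(0,0,4.5)"; python3 -c "
from plan2 import *; from bench import env; print(box(env.read_state()['joint_pos']))"
```

```text
t 23.8 q [ 67.1  10.   49.7 111.6  -1.6  81.9] p [0.129 0.499 0.611] tilt 18.2 taz 61.9 yaz -15.7 meas p [0.1288 0.4987 0.6113] tilt 18.2 gap 0.0566 F [ 0.  -0.1 -3.9]
(0,0,4.5) -> [ 1.37  0.32 -4.28]
along 13.5 perp 11.7
up [-0.06 -0.3   0.95] tip 17.9  frontdown -1.1 lip [0.074 0.506 0.631]
```

apply_moves:
  rows: [1.5,0.3,-4.2,0,-1,1.6,0.3,-4.2,0,-1,1.8,0.3,-4.1,0,-1,1.9,0.3,-4.1,0,-1,2.1,0.3,-4,0,-1,2.2,0.2,-3.9,0,-1,2.4,0.2,-3.8,0,-1,2.5,0.2,-3.7,0,-1,2.6,0.2,-3.7,0,-1,2.7,0.2,-3.6,0,-1]

```text
time_s: 24.8
ee_pos: [0.1134, 0.4697, 0.7728]
eef_rot: [[0.159, 0.95, 0.27], [0.762, -0.292, 0.578], [0.627, 0.114, -0.77]]
ft_force: [0.8, 0.6, -4.0]
finger_gap: 0.0569
```

```bash
python3 w.py "(0,0,4.5)"; python3 -c "
from plan2 import *; from bench import env; print(box(env.read_state()['joint_pos']))"
```

```text
t 24.8 q [ 67.4   6.2  67.4 111.6  -1.6  81.6] p [0.113 0.47  0.773] tilt 39.6 taz 64.9 yaz -17.1 meas p [0.1134 0.4697 0.7728] tilt 39.6 gap 0.0569 F [ 0.8  0.6 -4. ]
(0,0,4.5) -> [ 2.82  0.51 -3.47]
along 26.3 perp 25.3
up [-0.18 -0.61  0.78] tip 39.1  frontdown 2.4 lip [0.056 0.47  0.786]
```

apply_moves:
  rows: [2.9,0.4,-3.4,0.03,-1,3,0.4,-3.3,0.03,-1,3.1,0.3,-3.2,0.03,-1,3.2,0.3,-3.1,0.03,-1,3.3,0.2,-3,0.03,-1,3.4,0.2,-2.9,0,-1,3.5,0.2,-2.8,0,-1,3.6,0.2,-2.7,0,-1,3.7,0.2,-2.6,0,-1,3.8,0.2,-2.5,0,-1]

```text
time_s: 25.8
ee_pos: [0.1157, 0.3924, 0.8908]
eef_rot: [[0.209, 0.923, 0.324], [0.514, -0.385, 0.766], [0.832, 0.007, -0.555]]
ft_force: [0.7, 0.5, -4.5]
finger_gap: 0.0565
```

```bash
python3 w.py "(0,0,4.5)"; python3 -c "
from plan2 import *; from bench import env; print(box(env.read_state()['joint_pos']))
c=env.capture('wrist'); import cv2; cv2.imwrite('pics/w13.png',c['color'][:,:,::-1])"
```

```text
t 25.8 q [ 53.8   0.9  78.1 111.6  11.   82.1] p [0.116 0.392 0.891] tilt 56.3 taz 67.1 yaz -22.7 meas p [0.1157 0.3924 0.8908] tilt 56.3 gap 0.0565 F [ 0.7  0.5 -4.5]
(0,0,4.5) -> [ 3.74  0.03 -2.5 ]
along 33.1 perp 34.3
up [-0.24 -0.8   0.55] tip 56.7  frontdown -2.6 lip [0.059 0.393 0.904]
```

View pics/w13.png

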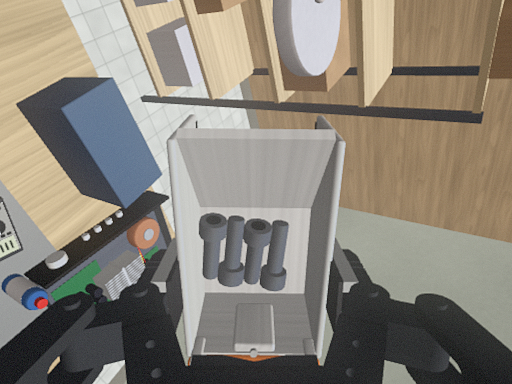

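The wrist view shows all four bolts packed side by side against the left side wall, at (200–290,250), with the box tipped 57° sideways. As planned; I'll add the last of the tilt.

Run:
```python
from plan2 import *
q0=np.array([53.8,.9,78.1,111.6,11,82.1])
for d in [(0,0,4.5),(0,2,4),(-1,2.5,3.4)]:
    q=q0.copy()
    for i in range(9):
        q=wst(q,d)
        if i in(3,8): print(d,i+1,desc(q),box(q))
```

```text
(0, 0, 4.5) 4 q [ 54.9  -0.9  78.1 105.7  10.4  84.1] p [0.109 0.39  0.937] tilt 63.8 taz 66.5 yaz -23.2 up [-0.27 -0.86  0.44] tip 64.0  frontdown -1.7 lip [0.051 0.39  0.947]
(0, 0, 4.5) 9 q [57.  -2.3 78.1 97.3  8.7 86.5] p [0.102 0.39  0.998] tilt 73.3 taz 66.0 yaz -23.7 up [-0.3  -0.91  0.28] tip 73.6  frontdown -0.7 lip [0.044 0.389 1.004]
(0, 2, 4) 4 q [ 64.9   3.8  78.1 101.1   1.9  88.6] p [0.113 0.46  0.928] tilt 63.3 taz 67.0 yaz -22.8 up [-0.26 -0.86  0.44] tip 63.6  frontdown -2.0 lip [0.055 0.46  0.939]
(0, 2, 4) 9 q [71.2  7.  78.1 88.6 -3.6 90.8] p [0.112 0.536 0.978] tilt 72.5 taz 67.5 yaz -22.4 up [-0.28 -0.91  0.3 ] tip 72.8  frontdown -1.3 lip [0.054 0.534 0.985]
(-1, 2.5, 3.4) 4 q [ 75.    5.1  78.1 100.8  -6.7  93.2] p [0.077 0.479 0.92 ] tilt 62.4 taz 67.4 yaz -22.5 up [-0.25 -0.85  0.46] tip 62.8  frontdown -2.2 lip [0.019 0.479 0.931]
(-1, 2.5, 3.4) 9 q [ 86.4  10.1  78.1  88.2 -16.8  96.2] p [0.036 0.576 0.955] tilt 70.8 taz 68.6 yaz -21.5 up [-0.26 -0.91  0.32] tip 71.1  frontdown -1.9 lip [-0.022  0.574  0.963]
```

apply_moves:
  rows: [4.3,-0.75,-0.7,0,-1,4.3,-0.75,-0.6,0,-1,4.3,-0.75,-0.5,0,-1,4.3,-0.75,-0.4,0,-1,4.3,-0.75,-0.2,0,-1,4.3,-0.75,-0.1,0,-1,4.3,-0.75,0,0,-1,4.3,-0.75,0.1,0,-1,4.3,-0.75,0.2,0,-1,4.3,-0.75,0.2,0,-1]

```text
time_s: 26.85
ee_pos: [0.1409, 0.3883, 0.9327]
eef_rot: [[0.154, 0.958, 0.242], [0.393, -0.285, 0.874], [0.907, -0.04, -0.42]]
ft_force: [0.5, -0.3, -3.5]
finger_gap: 0.0563
```

```bash
python3 w.py; python3 -c "
from plan2 import *; from bench import env; s=env.read_state(); q=s['joint_pos']; print(box(q))
np.save('q.npy',q)
for wp in ([(.3,.45,.65,9),(.5,.25,.4,10),(.6,.16,.2,9)],[(.35,.40,.75,8),(.55,.2,.45,10),(.6,.16,.2,8)],[(.25,.5,.8,6),(.45,.35,.5,10),(.6,.16,.2,10)]):
    q=s['joint_pos']
    for w in wp:
        q=goto(q,w[:3],w[3]); print(w,desc(q),box(q))
"
```

```text
t 26.85 q [ 29.9  -0.5  78.1 111.6  39.5  70. ] p [0.141 0.388 0.933] tilt 65.2 taz 74.5 yaz -16.5 meas p [0.1409 0.3883 0.9327] tilt 65.2 gap 0.0563 F [ 0.5 -0.3 -3.5]
along 30.9 perp 41.8
up [-0.15 -0.9   0.41] tip 65.7  frontdown -4.5 lip [0.084 0.381 0.945]
(0.3, 0.45, 0.65, 9) q [ 24.9 -16.3   0.1  51.9  43.7  66.3] p [0.3  0.45 0.65] tilt 65.1 taz 74.5 yaz -16.5 up [-0.15 -0.9   0.41] tip 65.7  frontdown -4.5 lip [0.243 0.443 0.663]
(0.5, 0.25, 0.4, 10) q [-11.3   1.7 -15.7  63.6  64.8  12.4] p [0.5  0.25 0.4 ] tilt 65.1 taz 74.5 yaz -16.5 up [-0.15 -0.9   0.41] tip 65.7  frontdown -4.5 lip [0.443 0.243 0.413]
(0.6, 0.16, 0.2, 9) q [-18.6  22.9 -19.   54.8  65.   -4.9] p [0.6  0.16 0.2 ] tilt 65.1 taz 74.5 yaz -16.5 up [-0.15 -0.9   0.41] tip 65.7  frontdown -4.5 lip [0.543 0.153 0.213]
(0.35, 0.4, 0.75, 8) q [12.8 -8.7 23.3 76.4 53.  54.5] p [0.35 0.4  0.75] tilt 65.1 taz 74.5 yaz -16.5 up [-0.15 -0.9   0.41] tip 65.7  frontdown -4.5 lip [0.293 0.393 0.763]
(0.55, 0.2, 0.45, 10) q [-16.    7.9  -1.3  81.9  65.1   1.4] p [0.55 0.2  0.45] tilt 65.1 taz 74.5 yaz -16.5 up [-0.15 -0.9   0.41] tip 65.7  frontdown -4.5 lip [0.493 0.193 0.463]
(0.6, 0.16, 0.2, 8) q [-18.6  22.9 -19.   54.8  64.9  -4.9] p [0.6  0.16 0.2 ] tilt 65.1 taz 74.5 yaz -16.5 up [-0.15 -0.9   0.41] tip 65.7  frontdown -4.5 lip [0.543 0.153 0.213]
(0.25, 0.5, 0.8, 6) q [38.4 -9.  28.5 67.3 32.4 75.4] p [0.25 0.5  0.8 ] tilt 65.1 taz 74.5 yaz -16.5 up [-0.15 -0.9   0.41] tip 65.7  frontdown -4.5 lip [0.193 0.493 0.813]
(0.45, 0.35, 0.5, 10) q [  2.4  -7.1 -11.6  51.9  59.7  40. ] p [0.45 0.35 0.5 ] tilt 65.1 taz 74.5 yaz -16.5 up [-0.15 -0.9   0.41] tip 65.7  frontdown -4.5 lip [0.393 0.343 0.513]
(0.6, 0.16, 0.2, 10) q [-18.6  22.9 -19.   54.8  65.   -4.9] p [0.6  0.16 0.2 ] tilt 65.1 taz 74.5 yaz -16.5 up [-0.15 -0.9   0.41] tip 65.7  frontdown -4.5 lip [0.543 0.153 0.213]
```

The arm gained only 9° here and joint 1 swung away, because the real solver behaves differently with joints 3 and 4 both at their limits. I'll check whether a damped solver with clipping reproduces that.

```bash
cat > dls.py <<'E'
from s6 import *
lim=np.array([127.2,127.2,159.86,180,180,180])*.07
def err(q,pt,Rt,w):
    a,B=F(q); return np.r_[pt-a,w*Ro.from_matrix(Rt@B.T).as_rotvec()]
def jac(q,w):
    J=np.zeros((6,6)); p,R=F(q)
    for i in range(6):
        d=q.copy();d[i]+=.01; a,B=F(d); J[:,i]=np.r_[a-p,w*Ro.from_matrix(B@R.T).as_rotvec()]/np.radians(.01)
    return J
def dst(q,row,w=1.,lam=.05,n=10,mode="clip"):
    p,R=F(q);pt=p+R@(np.array(row[:3])/100);Rt=R@Ro.from_rotvec([0,0,row[3] if len(row)>3 else 0]).as_matrix()
    x=q.copy()
    for _ in range(n):
        J=jac(x,w);e=err(x,pt,Rt,w)
        dq=np.degrees(J.T@np.linalg.solve(J@J.T+lam**2*np.eye(6),e)); x=np.clip(x+dq,LO,HI)
    k=np.max(np.abs(x-q)/lim); return q+(x-q)/max(1,k)
if __name__=="__main__":
    T1=([53.8,.9,78.1,111.6,11,82.1],[(4.3,-.75,a) for a in(-.7,-.6,-.5,-.4,-.2,-.1,0,.1,.2,.2)],[29.9,-.5,78.1,111.6,39.5,70])
    T2=([67.4,6.2,67.4,111.6,-1.6,81.6],[(2.9,.4,-3.4,.03),(3,.4,-3.3,.03),(3.1,.3,-3.2,.03),(3.2,.3,-3.1,.03),(3.3,.2,-3,.03),(3.4,.2,-2.9),(3.5,.2,-2.8),(3.6,.2,-2.7),(3.7,.2,-2.6),(3.8,.2,-2.5)],[53.8,.9,78.1,111.6,11,82.1])
    T3=([-16.6,19.2,56.2,111.6,-.6,174.5],[(0,0,-4.5,-.14)]*10,[-16.9,-2.9,51.5,111.6,-.2,88.4])
    T4=([-10.3,-18.6,-59.6,18.3,-4.3,90.1],[(-4.2,.1,2.5)]*2+[(-4,.1,3),(-3.6,.1,3.4)]+[(-3.4,.1,3.6)]*2,[7.3,-3,-59.6,16,-13.2,106.4])
    def rep(nm,f):
        out=[]
        for q,rows,tgt in (T1,T2,T3,T4):
            q=np.array(q,float)
            for r in rows: q=f(q,r)
            out.append((np.abs(q-tgt).max().round(1),q.round(0).astype(int).tolist()))
        print(nm,out,flush=True)
    rep("ls.6",lambda q,r:st(q,r,.6))
    for w in (.3,.6,1.):
        for lam in (.02,.1):
            for n in (1,5,20): rep((w,lam,n),lambda q,r:dst(q,r,w,lam,n))
E
timeout 500 python3 dls.py
```

```text
ls.6 [(np.float64(44.1), [72, 7, 78, 87, -5, 91]), (np.float64(8.3), [62, 3, 78, 107, 3, 87]), (np.float64(5.2), [-17, -3, 51, 112, 0, 94]), (np.float64(1.4), [7, -3, -60, 16, -13, 108])]
(0.3, 0.02, 1) [(np.float64(90.4), [61, 90, 78, 112, 9, 90]), (np.float64(94.3), [67, 95, 78, 112, -1, 87]), (np.float64(65.4), [-17, 62, 78, 112, 0, 96]), (np.float64(61.1), [-15, 11, -60, -45, -1, 87])]
(0.3, 0.02, 5) [(np.float64(90.4), [62, 90, 78, 112, 8, 90]), (np.float64(94.3), [67, 95, 78, 112, -1, 88]), (np.float64(60.3), [-17, 57, 78, 112, 0, 98]), (np.float64(62.1), [-15, 11, -60, -46, -1, 87])]
(0.3, 0.02, 20) [(np.float64(90.4), [63, 90, 78, 112, 8, 91]), (np.float64(94.1), [66, 95, 78, 112, -1, 89]), (np.float64(60.0), [-17, 57, 78, 112, 0, 98]), (np.float64(62.1), [-15, 11, -60, -46, -1, 87])]
(0.3, 0.1, 1) [(np.float64(33.5), [63, 18, 78, 92, 9, 92]), (np.float64(9.6), [63, 9, 78, 107, 3, 87]), (np.float64(26.7), [-9, 5, 78, 112, -7, 106]), (np.float64(34.0), [-14, 1, -60, -18, -2, 88])]
(0.3, 0.1, 5) [(np.float64(38.8), [68, 16, 78, 87, 1, 92]), (np.float64(8.2), [62, 9, 78, 105, 5,
[... 2054 characters left out ...]
oat64(73.1), [-17, 70, 78, 112, -1, 98]), (np.float64(62.4), [-15, 11, -60, -46, -1, 87])]
(1.0, 0.1, 1) [(np.float64(36.4), [66, 29, 78, 112, 3, 91]), (np.float64(19.7), [63, 21, 78, 112, 2, 87]), (np.float64(26.7), [-14, 11, 78, 112, -3, 97]), (np.float64(46.7), [-14, 1, -60, -31, -2, 88])]
(1.0, 0.1, 5) [(np.float64(37.9), [67, 31, 78, 112, 2, 91]), (np.float64(21.2), [63, 22, 78, 112, 2, 87]), (np.float64(26.7), [-18, 11, 78, 112, 1, 93]), (np.float64(59.5), [-15, 11, -60, -44, -1, 87])]
(1.0, 0.1, 20) [(np.float64(37.9), [67, 31, 78, 112, 2, 91]), (np.float64(21.2), [63, 22, 78, 112, 2, 87]), (np.float64(26.7), [-18, 11, 78, 112, 1, 93]), (np.float64(59.6), [-15, 11, -60, -44, -1, 87])]
```

```bash
python3 - <<'E'
from plan2 import *
q=np.load('q.npy')
for wp in [(.2,.6,.75,6),(.18,.8,.66,5)]:
    q=goto(q,wp[:3],wp[3]); print(desc(q),box(q))
for i in range(14):
    q=wst(q,(.6,3.2,3)); 
    if i%2: print(i+1,desc(q),box(q))
q=goto(q,(.4,.5,.5),10);print(desc(q),box(q))
q=goto(q,(.6,.16,.2),10);print(desc(q),box(q))
E
G=.2,.6,.75,6 python3 w.py
```

```text
q [56.6 -6.8 20.4 53.4 16.2 84.6] p [0.2  0.6  0.75] tilt 64.9 taz 74.5 yaz -16.5 up [-0.15 -0.9   0.42] tip 65.5  frontdown -4.5 lip [0.143 0.593 0.763]
q [70.   7.9 20.8 38.1  4.1 90.5] p [0.18 0.8  0.66] tilt 64.9 taz 74.5 yaz -16.5 up [-0.15 -0.9   0.42] tip 65.5  frontdown -4.5 lip [0.123 0.793 0.673]
2 q [71.  17.4 42.5 50.2  3.2 90.9] p [0.191 0.86  0.716] tilt 64.9 taz 74.5 yaz -16.5 up [-0.15 -0.9   0.42] tip 65.5  frontdown -4.5 lip [0.135 0.853 0.729]
4 q [71.4 27.  64.9 62.8  2.9 91.1] p [0.199 0.898 0.753] tilt 65.1 taz 74.5 yaz -16.5 up [-0.15 -0.9   0.41] tip 65.6  frontdown -4.5 lip [0.142 0.891 0.765]
6 q [71.7 33.6 78.1 66.6  2.7 91.4] p [0.205 0.929 0.77 ] tilt 68.0 taz 74.6 yaz -16.3 up [-0.16 -0.92  0.37] tip 68.5  frontdown -4.3 lip [0.148 0.922 0.782]
8 q [72.  34.9 78.1 61.6  2.6 91.6] p [0.209 0.955 0.78 ] tilt 71.7 taz 74.7 yaz -16.1 up [-0.16 -0.94  0.31] tip 72.2  frontdown -4.1 lip [0.152 0.947 0.79 ]
10 q [72.2 36.2 78.1 56.6  2.5 91.9] p [0.213 0.979 0.79 ] tilt 75.3 taz 74.8 yaz -15.8 up [-0.16 -0.96  0.24] tip 75.9  frontdown -3.8 lip [0.156 0.97  0.7
[... 173 characters left out ...]
6 38.7 78.1 47.   2.5 92.3] p [0.22  1.021 0.809] tilt 82.5 taz 75.1 yaz -15.2 up [-0.16 -0.98  0.12] tip 83.0  frontdown -3.3 lip [0.163 1.011 0.815]
q [ 29.3  -6.7 -28.5 -10.6  45.3  84.5] p [0.392 0.55  0.529] tilt 82.1 taz 75.1 yaz -15.2 up [-0.16 -0.98  0.13] tip 82.6  frontdown -3.2 lip [0.335 0.539 0.535]
q [-14.8  20.8 -28.   41.1  80.5   2.6] p [0.57  0.228 0.245] tilt 80.5 taz 75.1 yaz -15.3 up [-0.16 -0.97  0.16] tip 81.0  frontdown -3.3 lip [0.513 0.218 0.251]
t 26.85 q [ 29.9  -0.5  78.1 111.6  39.5  70. ] p [0.141 0.388 0.933] tilt 65.2 taz 74.5 yaz -16.5 meas p [0.1409 0.3883 0.9327] tilt 65.2 gap 0.0563 F [ 0.5 -0.3 -3.5]
goto per-row: [-1.22  0.06  4.6 ]
along 30.9 perp 41.8
```

apply_moves:
  rows: [-0.6,0,1.5,0,-1,-0.9,0,3,0,-1,-1.2,0,4,0,-1,-1.2,0,4.3,0,-1,-1.2,0,4.3,0,-1,-1.2,0,4.3,0,-1,-1.2,0,4.3,0,-1,-1,0,4.3,0,-1]

```text
time_s: 27.65
ee_pos: [0.2019, 0.6143, 0.7356]
eef_rot: [[0.138, 0.956, 0.258], [0.382, -0.292, 0.877], [0.914, -0.022, -0.406]]
ft_force: [1.0, 0.0, -3.3]
finger_gap: 0.0564
```

```bash
G=.18,.8,.66,4 python3 w.py "(.6,3.2,3)";  python3 -c "
from plan2 import *; from bench import env; s=env.read_state(); q=s['joint_pos']; print(box(q))"
```

```text
t 27.65 q [58.1 -7.  16.6 48.3 14.2 84.9] p [0.202 0.614 0.736] tilt 66.1 taz 73.6 yaz -17.0 meas p [0.2019 0.6143 0.7356] tilt 66.1 gap 0.0564 F [ 1.   0.  -3.3]
(.6,3.2,3) -> [ 4.05 -0.43  1.74]
goto per-row: [-0.03 -1.84  4.7 ]
along 31.8 perp 41.6
up [-0.17 -0.9   0.4 ] tip 66.5  frontdown -3.4 lip [0.145 0.608 0.747]
```

apply_moves:
  rows: [0,-1.4,4.5,0,-1,0,-1.4,4.5,0,-1,0,-1.4,4.5,0,-1,0.5,-1.2,4.5,0,-1,2,-0.8,3.5,0,-1,4,-0.45,1.8,0,-1,4,-0.45,1.8,0,-1,4,-0.45,1.8,0,-1,4,-0.45,1.8,0,-1]

```text
time_s: 28.55
ee_pos: [0.2195, 0.9363, 0.729]
eef_rot: [[0.138, 0.956, 0.257], [0.401, -0.292, 0.868], [0.906, -0.017, -0.424]]
ft_force: [0.9, 0.5, -1.5]
finger_gap: 0.0562
```

```bash
python3 w.py "(.6,3.2,3)" "(.8,4,2)";  python3 -c "
from plan2 import *; from bench import env; s=env.read_state(); q=s['joint_pos']; print(box(q))"
```

```text
t 28.55 q [71.2 32.2 70.6 63.5  2.1 90.1] p [0.22  0.936 0.729] tilt 64.9 taz 73.5 yaz -17.0 meas p [0.2195 0.9363 0.729 ] tilt 64.9 gap 0.0562 F [ 0.9  0.5 -1.5]
(.6,3.2,3) -> [ 4.08 -0.41  1.66]
(.8,4,2) -> [ 3.53 -0.44  2.83]
along 31.6 perp 41.2
up [-0.17 -0.89  0.42] tip 65.4  frontdown -3.2 lip [0.162 0.93  0.741]
```

apply_moves:
  rows: [4,-0.4,1.8,0,-1,4,-0.4,1.9,0,-1,3.9,-0.4,2,0,-1,3.9,-0.4,2.1,0,-1,3.8,-0.4,2.3,0,-1,3.8,-0.4,2.4,0,-1,3.7,-0.4,2.5,0,-1]

```text
time_s: 29.25
ee_pos: [0.2386, 1.0379, 0.735]
eef_rot: [[0.086, 0.959, 0.269], [0.236, -0.281, 0.93], [0.968, -0.016, -0.251]]
ft_force: [-0.5, 0.1, -3.2]
finger_gap: 0.0563
```

```bash
python3 w.py "(.6,3.2,3)" "(.8,4,2)";  python3 -c "
from plan2 import *; from bench import env; s=env.read_state(); q=s['joint_pos']; print(box(q))
c=env.capture('wrist'); import cv2; cv2.imwrite('pics/w14.png',c['color'][:,:,::-1])"
```

```text
t 29.25 q [72.1 41.  78.  51.5  1.8 90.5] p [0.239 1.038 0.735] tilt 75.5 taz 73.9 yaz -16.3 meas p [0.2386 1.0379 0.735 ] tilt 75.5 gap 0.0563 F [-0.5  0.1 -3.2]
(.6,3.2,3) -> [ 3.71 -0.37  2.39]
(.8,4,2) -> [ 2.95 -0.39  3.43]
along 33.5 perp 44.2
up [-0.18 -0.95  0.24] tip 75.9  frontdown -2.3 lip [0.181 1.029 0.742]
```

View pics/w14.png

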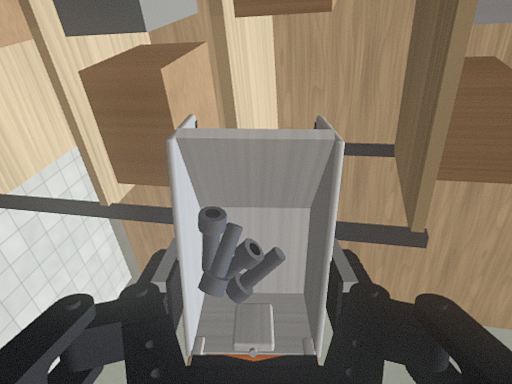

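```bash
python3 -c "
from plan2 import *; from bench import env; s=env.read_state(); q=s['joint_pos']
for w in [(.33,.75,.62,8),(.45,.5,.5,7),(.58,.25,.33,7),(.61,.18,.2,4),(.61,.18,.13,3)]:
    q=goto(q,w[:3],w[3]); print(w,desc(q),box(q))
for k in range(7):
    q=turn(q,-.28,2); print('turn',desc(q),box(q))
"
G=.33,.75,.62,8 python3 w.py; G=.45,.5,.5,15 python3 w.py
```

```text
(0.33, 0.75, 0.62, 8) q [53.6  4.   0.9 12.4 19.7 85.6] p [0.33 0.75 0.62] tilt 75.4 taz 73.9 yaz -16.3 up [-0.18 -0.95  0.25] tip 75.8  frontdown -2.3 lip [0.273 0.742 0.627]
(0.45, 0.5, 0.5, 7) q [ 21.1  -4.9 -23.3   4.8  50.5  72.6] p [0.45 0.5  0.5 ] tilt 75.4 taz 73.9 yaz -16.3 up [-0.18 -0.95  0.25] tip 75.8  frontdown -2.3 lip [0.393 0.492 0.507]
(0.58, 0.25, 0.33, 7) q [-11.4  11.9 -22.5  38.3  74.7  18.9] p [0.58 0.25 0.33] tilt 75.4 taz 73.9 yaz -16.3 up [-0.18 -0.95  0.25] tip 75.8  frontdown -2.3 lip [0.523 0.242 0.337]
(0.61, 0.18, 0.2, 4) q [-18.1  26.5 -21.8  49.5  75.3  -7.1] p [0.61 0.18 0.2 ] tilt 75.4 taz 73.9 yaz -16.3 up [-0.18 -0.95  0.25] tip 75.8  frontdown -2.3 lip [0.553 0.172 0.207]
(0.61, 0.18, 0.13, 3) q [-18.1  31.9 -25.7  40.2  75.3  -7.1] p [0.61 0.18 0.13] tilt 75.4 taz 73.9 yaz -16.3 up [-0.18 -0.95  0.25] tip 75.8  frontdown -2.3 lip [0.553 0.172 0.137]
turn q [-18.1  31.9 -25.7  40.2  75.3 -23.1] p [0.61 0.18 0.13] tilt 75.4 taz 73.9 yaz -12.2 up [-0.18 -0.95  0.27] tip 74.3  frontdown 13.1 lip [0.553 0.167 0.123]
turn q [-18.1  31.9 -25.7  40.2  7
[... 696 characters left out ...]
 75.4 taz 73.9 yaz 94.1 up [-0.27 -0.9   0.34] tip 70.0  frontdown 69.4 lip [0.604 0.143 0.085]
turn q [ -18.1   31.9  -25.7   40.2   75.3 -119.4] p [0.61 0.18 0.13] tilt 75.4 taz 73.9 yaz 131.1 up [-0.29 -0.9   0.34] tip 70.3  frontdown 61.0 lip [0.618 0.139 0.089]
t 29.3 q [72.1 41.2 78.  51.4  1.8 90.5] p [0.239 1.039 0.733] tilt 75.4 taz 73.9 yaz -16.3 meas p [0.239  1.0397 0.7328] tilt 75.4 gap 0.0564 F [ 1.2  1.1 -4.3]
goto per-row: [-2.12  2.13 -2.71]
along 33.4 perp 44.2
t 29.3 q [72.1 41.2 78.  51.4  1.8 90.5] p [0.239 1.039 0.733] tilt 75.4 taz 73.9 yaz -16.3 meas p [0.239  1.0397 0.7328] tilt 75.4 gap 0.0564 F [ 1.2  1.1 -4.3]
goto per-row: [-2.23  2.39 -2.58]
along 33.4 perp 44.2
```

apply_moves:
  rows: [-1.2,1.2,-1.4,0,-1,-2,2,-2.4,0,-1,-2.3,2.4,-2.8,0,-1,-2.3,2.4,-2.8,0,-1,-2.3,2.4,-2.8,0,-1,-2.3,2.4,-2.8,0,-1,-2.3,2.4,-2.8,0,-1,-2.3,2.4,-2.8,0,-1,-2.3,2.4,-2.8,0,-1,-2.3,2.4,-2.8,0,-1]

```text
time_s: 30.3
ee_pos: [0.3596, 0.6955, 0.5783]
eef_rot: [[0.089, 0.96, 0.264], [0.26, -0.278, 0.925], [0.961, -0.014, -0.275]]
ft_force: [1.6, -0.6, -4.0]
finger_gap: 0.0563
```

```bash
G=.47,.47,.47,6 python3 w.py; G=.58,.25,.33,12 python3 w.py;python3 -c "
from plan2 import *; from bench import env; s=env.read_state(); q=s['joint_pos']; print(box(q))"
```

```text
t 30.3 q [47.2  1.2 -6.5 10.  25.7 82.9] p [0.36  0.696 0.578] tilt 74.1 taz 74.1 yaz -16.1 meas p [0.3596 0.6955 0.5783] tilt 74.1 gap 0.0563 F [ 1.6 -0.6 -4. ]
goto per-row: [-2.55  2.84 -2.49]
along 33.1 perp 44.1
t 30.3 q [47.2  1.2 -6.5 10.  25.7 82.9] p [0.36  0.696 0.578] tilt 74.1 taz 74.1 yaz -16.1 meas p [0.3596 0.6955 0.5783] tilt 74.1 gap 0.0563 F [ 1.6 -0.6 -4. ]
goto per-row: [-2.79  2.82 -2.38]
along 33.1 perp 44.1
up [-0.17 -0.95  0.27] tip 74.4  frontdown -2.3 lip [0.302 0.687 0.586]
```

apply_moves:
  rows: [-2.6,2.8,-2.6,0,-1,-2.6,2.8,-2.6,0,-1,-2.6,2.8,-2.6,0,-1,-2.6,2.8,-2.6,0,-1,-2.6,2.8,-2.6,0,-1,-2.6,2.8,-2.6,0,-1,-2.6,2.7,-2.6,0,-1,-2.6,2.6,-2.4,0,-1,-2.3,2.2,-2,0,-1,-2,1.6,-1.5,0,-1]

```text
time_s: 31.3
ee_pos: [0.5216, 0.314, 0.3935]
eef_rot: [[0.087, 0.958, 0.273], [0.263, -0.286, 0.921], [0.961, -0.008, -0.277]]
ft_force: [0.4, 0.7, -5.1]
finger_gap: 0.0567
```

```bash
G=.61,.18,.2,6 python3 w.py;python3 -c "
from plan2 import *; from bench import env; s=env.read_state(); q=s['joint_pos']; print(box(q))"
```

```text
t 31.3 q [ -4.4   1.1 -26.3  26.6  70.   38.2] p [0.522 0.314 0.393] tilt 73.9 taz 73.5 yaz -16.6 meas p [0.5216 0.314  0.3935] tilt 73.9 gap 0.0567 F [ 0.4  0.7 -5.1]
goto per-row: [-3.56  2.08 -0.76]
along 33.5 perp 43.7
up [-0.18 -0.95  0.27] tip 74.3  frontdown -2.0 lip [0.464 0.306 0.401]
```

apply_moves:
  rows: [-2,2,-1.1,0,-1,-2.4,2,-1,0,-1,-2.6,1.8,-0.8,0,-1,-2.6,1.6,-0.6,0,-1,-2.6,1.3,-0.4,0,-1,-2.6,1.2,-0.3,0,-1,-2.6,1,-0.2,0,-1,-2.4,0.8,0,0,-1,-1.5,0.6,0,0,-1]

```text
time_s: 32.2
ee_pos: [0.6149, 0.1682, 0.1934]
eef_rot: [[0.078, 0.956, 0.283], [0.278, -0.294, 0.914], [0.957, 0.007, -0.289]]
ft_force: [0.3, 0.2, -3.7]
finger_gap: 0.0562
```

```bash
G=.61,.18,.13,1 python3 w.py;python3 -c "
from plan2 import *; from bench import env; s=env.read_state(); q=s['joint_pos']; print(box(q))
import cv2
c=env.capture('wrist'); cv2.imwrite('pics/w15.png',c['color'][:,:,::-1])
c=env.capture('scene'); cv2.imwrite('pics/s15.png',cv2.resize(c['color'][100:330,130:400,::-1],None,fx=2.8,fy=2.6))"
```

```text
t 32.2 q [-18.9  26.  -21.9  47.6  73.1  -6.1] p [0.615 0.168 0.193] tilt 73.2 taz 72.8 yaz -17.1 meas p [0.6149 0.1682 0.1934] tilt 73.2 gap 0.0562 F [ 0.3  0.2 -3.7]
goto per-row: [-5.78 -0.86  2.77]
along 33.9 perp 43.1
up [-0.19 -0.94  0.28] tip 73.5  frontdown -1.2 lip [0.557 0.161 0.2  ]
```

View pics/w15.png

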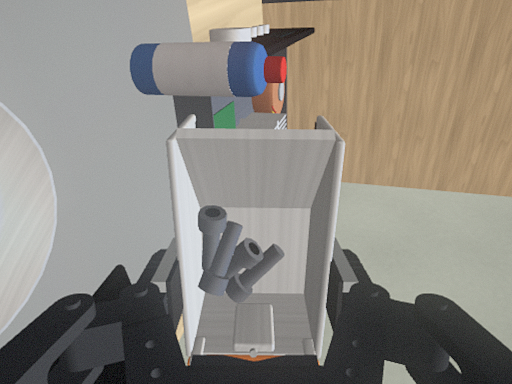

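View pics/s15.png

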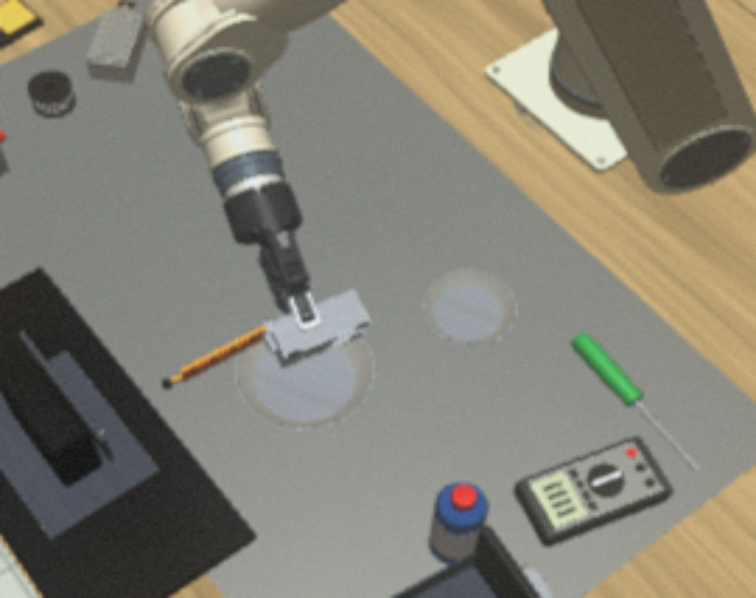

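Wrist view: four bolts in the corner at (200–280,250). Scene view: box and gripper are above the large dish. Lowering, then turning about the tool axis to pour.

apply_moves:
  rows: [-1.2,-0.2,0.5,0,-1,-1.7,-0.3,0.8,0,-1,-1.7,-0.3,0.8,0,-1,-1.2,-0.1,0.6,0,-1,0,0,0,0,-1]

```text
time_s: 32.8
ee_pos: [0.6103, 0.1799, 0.1328]
eef_rot: [[0.072, 0.956, 0.285], [0.283, -0.293, 0.913], [0.956, 0.015, -0.292]]
ft_force: [-0.7, 0.6, -3.8]
finger_gap: 0.0564
```

```bash
G=.61,.18,.13,1 python3 w.py;python3 -c "
from plan2 import *; from bench import env; s=env.read_state(); q=s['joint_pos']; print(box(q))
for k in range(6):
    q=turn(q,-.28,2); print('turn',box(q))"
```

```text
t 32.8 q [-17.8  29.6 -27.3  34.6  73.   -2.5] p [0.61  0.18  0.133] tilt 73.0 taz 72.7 yaz -17.1 meas p [0.6103 0.1799 0.1328] tilt 73.0 gap 0.0564 F [-0.7  0.6 -3.8]
goto per-row: [-0.27 -0.04  0.08]
along 34.0 perp 43.0
up [-0.19 -0.94  0.29] tip 73.2  frontdown -0.7 lip [0.552 0.172 0.139]
turn up [-0.19 -0.93  0.31] tip 71.7  frontdown 14.5 lip [0.553 0.168 0.125]
turn up [-0.2  -0.92  0.34] tip 70.3  frontdown 29.4 lip [0.558 0.162 0.112]
turn up [-0.22 -0.91  0.36] tip 69.1  frontdown 43.8 lip [0.566 0.156 0.102]
turn up [-0.24 -0.9   0.37] tip 68.2  frontdown 56.8 lip [0.578 0.15  0.094]
turn up [-0.26 -0.89  0.38] tip 67.7  frontdown 66.0 lip [0.591 0.145 0.09 ]
turn up [-0.28 -0.88  0.38] tip 67.6  frontdown 66.6 lip [0.605 0.14  0.09 ]
```

apply_moves:
  rows: [0,0.5,0,-0.1,-1,0,0.4,0,-0.14,-1,0,0,0,-0.14,-1,0,0,0,-0.14,-1,0,0,0,-0.14,-1,0,0,0,-0.14,-1,0,0,0,-0.14,-1,0,0,0,-0.14,-1,0,0,0,-0.14,-1,0,0,0,-0.14,-1]

```text
time_s: 33.8
ee_pos: [0.6218, 0.1782, 0.1506]
eef_rot: [[-0.936, 0.201, 0.288], [0.332, 0.242, 0.912], [0.113, 0.949, -0.294]]
ft_force: [-0.4, 0.1, -3.5]
finger_gap: 0.0567
```

```bash
python3 w.py "(.28,.95,0)";python3 -c "
from plan2 import *; from bench import env; s=env.read_state(); q=s['joint_pos']; print(box(q))
import cv2
c=env.capture('wrist'); cv2.imwrite('pics/w16.png',c['color'][:,:,::-1])
c=env.capture('scene'); cv2.imwrite('pics/s16.png',cv2.resize(c['color'][180:280,180:300,::-1],None,fx=5,fy=5))"
```

```text
t 33.8 q [-17.6  28.6 -25.1  36.4  72.9 -83.3] p [0.622 0.178 0.15 ] tilt 72.9 taz 72.5 yaz 50.3 meas p [0.6218 0.1782 0.1506] tilt 72.9 gap 0.0567 F [-0.4  0.1 -3.5]
(.28,.95,0) -> [0.05 0.29 0.95]
along 34.1 perp 42.8
up [-0.26 -0.89  0.38] tip 67.6  frontdown 66.6 lip [0.604 0.142 0.108]
```

View pics/w16.png

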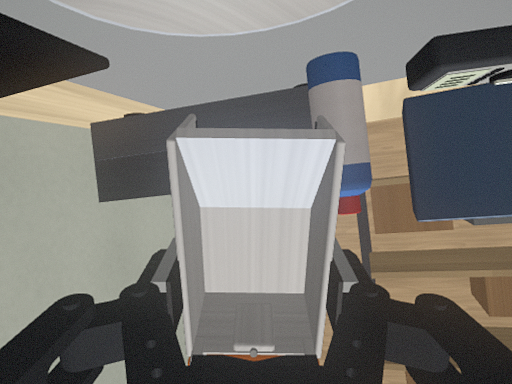

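View pics/s16.png

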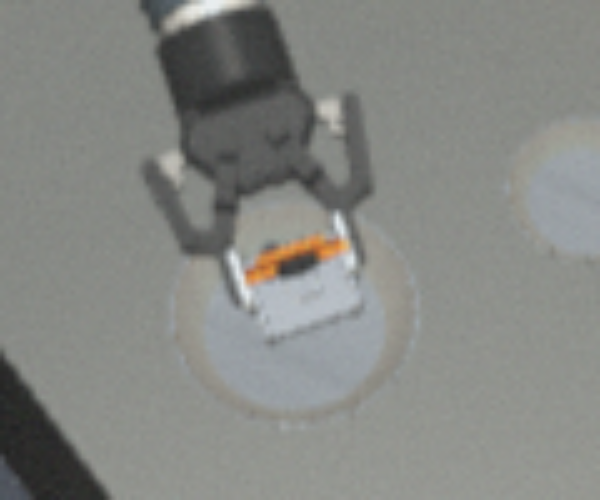

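The box is empty; all four bolts slid out. I'll raise it and back away to look in the dish, simulating the un-tilt at the opposite side meanwhile.

```bash
cat > plan3.py <<'E'
from plan2 import *
if __name__=="__main__":
    q=np.array([-17.6,28.6,-25.1,36.4,72.9,-83.3])
    for w in [(.58,.10,.35,5),(.50,-.15,.42,6),(.33,-.32,.45,6),(.15,-.40,.45,5),(.0,-.42,.45,4),(-.06,-.42,.45,3)]:
        q=goto(q,w[:3],w[3]); print(w,desc(q),box(q))
    for i in range(44):
        q=wst(q,(0,0,4.5))
        if i%4==3: print(i+1,desc(q),box(q))
E
python3 plan3.py
```

```text
(0.58, 0.1, 0.35, 5) q [ -27.2   19.7   -7.3   91.5   70.5 -113.1] p [0.58 0.1  0.35] tilt 72.9 taz 72.4 yaz 50.3 up [-0.26 -0.89  0.38] tip 67.6  frontdown 66.6 lip [0.562 0.064 0.307]
(0.5, -0.15, 0.42, 6) q [ -50.2   20.5    0.7  111.7   57.1 -133. ] p [ 0.517 -0.114  0.375] tilt 66.0 taz 63.0 yaz 54.5 up [-0.39 -0.78  0.49] tip 60.6  frontdown 60.5 lip [ 0.494 -0.152  0.337]
(0.33, -0.32, 0.45, 6) q [ -75.    16.5    0.7  111.7   43.9 -142.1] p [ 0.368 -0.283  0.363] tilt 55.1 taz 47.3 yaz 54.7 up [-0.52 -0.56  0.65] tip 49.7  frontdown 49.5 lip [ 0.336 -0.323  0.335]
(0.15, -0.4, 0.45, 5) q [ -97.7   14.7    2.4  111.7   32.5 -154.4] p [ 0.189 -0.379  0.352] tilt 45.6 taz 33.6 yaz 51.8 up [-0.55 -0.34  0.76] tip 40.2  frontdown 38.9 lip [ 0.15  -0.419  0.333]
(0.0, -0.42, 0.45, 4) q [-115.    13.5    6.1  111.7   24.5 -165.1] p [ 0.032 -0.41   0.357] tilt 37.4 taz 21.9 yaz 48.6 up [-0.51 -0.17  0.85] tip 32.3  frontdown 29.1 lip [-0.011 -0.449  0.347]
(-0.06, -0.42, 0.45, 3) q [-122.2   11.9   10.   111.7   22.1 -168.9] p [-0.037 -0.417  0.379] tilt 31.9 taz 12.4 yaz 46.2 up [-0
[... 1308 characters left out ...]

32 q [ -83.5    3.8   78.1  107.9   18.7 -104.9] p [ 0.223 -0.407  0.896] tilt 58.5 taz -61.3 yaz 30.2 up [-0.33  0.79  0.52] tip 58.6  frontdown -5.3 lip [ 0.168 -0.415  0.912]
36 q [ -82.7    1.7   78.1  101.9   18.7 -102. ] p [ 0.227 -0.394  0.946] tilt 66.0 taz -62.2 yaz 29.2 up [-0.34  0.85  0.4 ] tip 66.2  frontdown -5.2 lip [ 0.17  -0.399  0.959]
40 q [-81.7   0.2  78.1  95.1  18.1 -99. ] p [ 0.231 -0.385  0.998] tilt 73.7 taz -62.8 yaz 28.2 up [-0.35  0.89  0.28] tip 73.9  frontdown -4.9 lip [ 0.173 -0.388  1.008]
44 q [-81.1  -0.8  78.1  87.8  17.8 -96.4] p [ 0.232 -0.379  1.052] tilt 81.6 taz -63.2 yaz 27.4 up [-0.36  0.92  0.14] tip 81.7  frontdown -4.4 lip [ 0.174 -0.381  1.059]
```

apply_moves:
  rows: [0.2,1.9,-0.6,0,-1,0.3,3.3,-1,0,-1,0.3,3.8,-1.2,0,-1,0.3,3.8,-1.2,0,-1,0.3,3.8,-1.6,0,-1,0.3,3,-2.5,0,-1]

```text
time_s: 34.5
ee_pos: [0.6222, 0.1587, 0.3713]
eef_rot: [[-0.929, 0.235, 0.285], [0.338, 0.232, 0.912], [0.148, 0.944, -0.295]]
ft_force: [0.1, -1.2, -3.8]
finger_gap: 0.0564
```

```bash
python3 w.py; python3 -c "
from bench import env
import cv2
for n,b in (('top',(110,220,170,290)),('scene',(180,280,180,300))):
    c=env.capture(n); cv2.imwrite('pics/%s17.png'%n,cv2.resize(c['color'][b[0]:b[1],b[2]:b[3],::-1],None,fx=5,fy=5))"
```

```text
t 34.5 q [-19.5  17.7  -5.1  74.1  72.7 -88.4] p [0.622 0.159 0.371] tilt 72.8 taz 72.7 yaz 44.6 meas p [0.6222 0.1587 0.3713] tilt 72.8 gap 0.0564 F [ 0.1 -1.2 -3.8]
along 34.0 perp 42.9
```

View pics/top17.png

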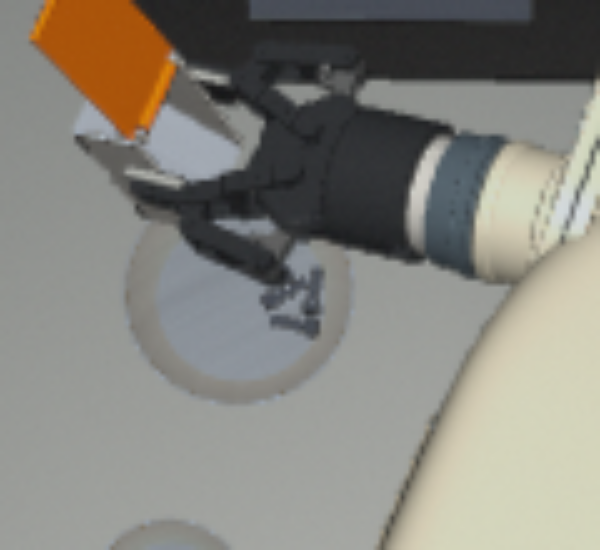

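View pics/scene17.png

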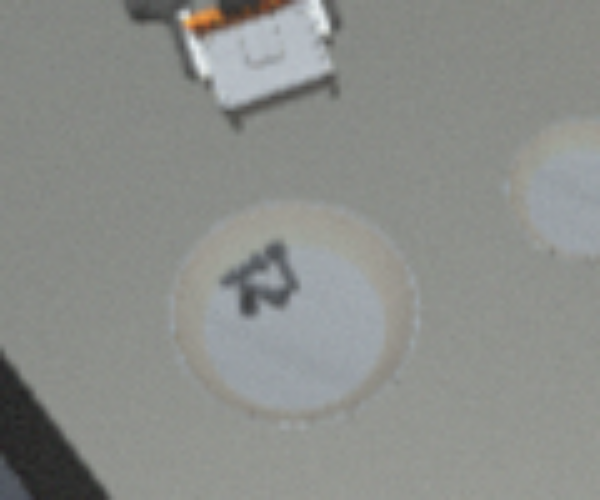

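All four bolts lie in the large dish, at about (270,275) in the scene crop. Next I'll plan the un-tilt with a beam search in the simulator.

```bash
cat > b2.py <<'E'
from beam import *
from plan2 import bz
import sys
def tipv(q):
    return F(q)[1]@bz
def tip(q): return np.degrees(np.arccos(np.clip(tipv(q)[2],-1,1)))
def score(q):
    u=tipv(q); t=tip(q); a=np.degrees(np.arctan2(u[1],u[0])) # box up leans toward a (opp. of taz) -> arm az should equal a
    d=abs((q[0]-a+180)%360-180)
    return t+.15*d*min(1,t/15)
def ok(q):
    p,R=F(q); bx=R@np.array([0,.996,.094]); up=R@bz
    if (q[2]>77.5 and q[3]>111) or abs(q[5])>172: return False
    lidtip=p+bx*.165; lip=p-bx*.056-up*.02
    if min(lidtip[2],lip[2])<.05 or p[2]<.12 or p[2]>.85: return False
    # keep clear of low objects unless high
    r=np.hypot(p[0],p[1]); 
    if r<.25 or p[0]<-.3 or r>.75: return False
    return True
if __name__=="__main__":
    q0=np.array([-19.5,17.7,-5.1,74.1,72.7,-88.4]); q0[5]+=75
    print(desc(q0),tip(q0))
    with Pool() as P: b=beam(q0,score,ok,22,width=12,blk=4,pool=P)
    print(b[0],desc(b[1]),tip(b[1]))
    for d in b[2]: print(d.round(1).tolist())
    np.save('path.npy',np.array(b[2]))
E
time timeout 570 python3 b2.py
```

```text
q [-19.5  17.7  -5.1  74.1  72.7 -13.4] p [0.622 0.159 0.371] tilt 72.8 taz 72.6 yaz -15.5 72.54819828723816
0 81.96 q [-38.5  18.  -10.1 111.1  63.  -58.6] p [0.5   0.036 0.371] tilt 72.8 taz 72.6 yaz -15.5
1 76.29 q [-47.9  10.2 -14.2 111.7  57.1 -59.1] p [0.436 0.    0.387] tilt 67.8 taz 67.1 yaz -19.9
2 70.91 q [-57.    6.2 -15.9 111.7  51.5 -60.9] p [ 0.394 -0.041  0.384] tilt 63.3 taz 61.8 yaz -23.5
3 65.76 q [-66.4   5.4 -15.6 111.7  45.6 -64.7] p [ 0.357 -0.098  0.372] tilt 59.0 taz 57.1 yaz -26.4
4 60.67 q [-83.1  16.7  -8.5 111.7  35.1 -76.2] p [ 0.282 -0.263  0.315] tilt 56.0 taz 53.0 yaz -28.7
5 55.31 q [-95.7  10.1 -14.8 111.7  26.9 -83.5] p [ 0.19  -0.236  0.316] tilt 52.2 taz 49.4 yaz -30.2
6 49.68 q [-105.4   13.3   -8.6  111.7   21.6  -88.5] p [ 0.113 -0.301  0.308] tilt 47.7 taz 44.7 yaz -31.8
7 43.67 q [-120.2   23.5    1.2  111.7    7.   -99.9] p [-0.07  -0.356  0.262] tilt 44.5 taz 49.8 yaz -27.8
8 36.87 q [-124.7   26.4   10.3  111.7    5.5 -102.6] p [-0.144 -0.402  0.263] tilt 38.1 taz 46.4 yaz -28.0
9 29.89 q [-128.1   29.3   19.9  111.7    5.1 -104.7] p [-0.2
[... 1031 characters left out ...]
   29.1   21.3   81.9    7.   -89.5] p [-0.199 -0.666  0.228] tilt 7.0 taz -29.2 yaz -26.9
20 0.0 q [-116.4   33.5   55.7  111.7    7.   -89.5] p [-0.198 -0.665  0.406] tilt 7.1 taz -30.3 yaz -26.9
21 0.0 q [-116.4   28.9   21.2   81.9    7.   -89.5] p [-0.198 -0.665  0.229] tilt 7.1 taz -30.3 yaz -26.9
0.0 q [-130.5    9.1   29.   111.7    6.8 -103.7] p [-0.2   -0.414  0.481] tilt 7.0 taz -25.5 yaz -26.9 0.0
[0.0, -4.5, 0.0]
[-3.2, -3.2, 0.0]
[-3.2, -3.2, 0.0]
[-2.6, -2.6, 2.6]
[-2.6, -2.6, 2.6]
[-2.6, -2.6, 2.6]
[-2.6, -2.6, 2.6]
[-2.6, -2.6, 2.6]
[-2.6, -2.6, 2.6]
[-2.6, -2.6, 2.6]
[-3.2, 0.0, 3.2]
[0.0, 0.0, 4.5]
[0.0, 0.0, 4.5]
[0.0, 0.0, 4.5]
real	3m24.214s
user	11m24.918s
sys	0m0.719s
```

Run:
```python
from bench import env; from h import *
S=env.capture("scene");T=env.capture("top")
cv2.imwrite('pics/s18.png',cv2.resize(S["color"][:220,180:512,::-1],None,fx=2.4,fy=2.6))
for uv in [(361,50),(412,90),(462,40),(400,5),(335,5),(385,5),(200,20)]: print(uv,onz(S,uv,0).round(2),onz(S,uv,.2).round(2))
print(T["tvec"],ray(S,(0,0))[0])
# bbox projections of TCP path
for P in [(-.2,-.45,.3),(-.28,-.49,.28),(-.2,-.41,.48),(0.,-.35,.3)]: print(P,proj(S,P))
```

```text
(361, 50) [-0.37 -0.29  0.  ] [-0.18 -0.15  0.2 ]
(412, 90) [-0.37  0.    0.  ] [-0.17  0.1   0.2 ]
(462, 40) [-0.77 -0.07  0.  ] [-0.51  0.04  0.2 ]
(400, 5) [-0.73 -0.4   0.  ] [-0.49 -0.25  0.2 ]
(335, 5) [-0.49 -0.59  0.  ] [-0.28 -0.4   0.2 ]
(385, 5) [-0.68 -0.45  0.  ] [-0.44 -0.28  0.2 ]
(200, 20) [ 0.07 -0.89  0.  ] [ 0.2  -0.66  0.2 ]
[0.01107333 0.48999756 1.62028914] [0.97251531 0.69781879 1.38882567]
(-0.2, -0.45, 0.3) [[314.60074107 -15.54526607]]
(-0.28, -0.49, 0.28) [[322.59632793 -23.37830614]]
(-0.2, -0.41, 0.48) [[328.06603082 -57.25882066]]
(0.0, -0.35, 0.3) [[291.08268645  18.63942899]]
```

View pics/s18.png

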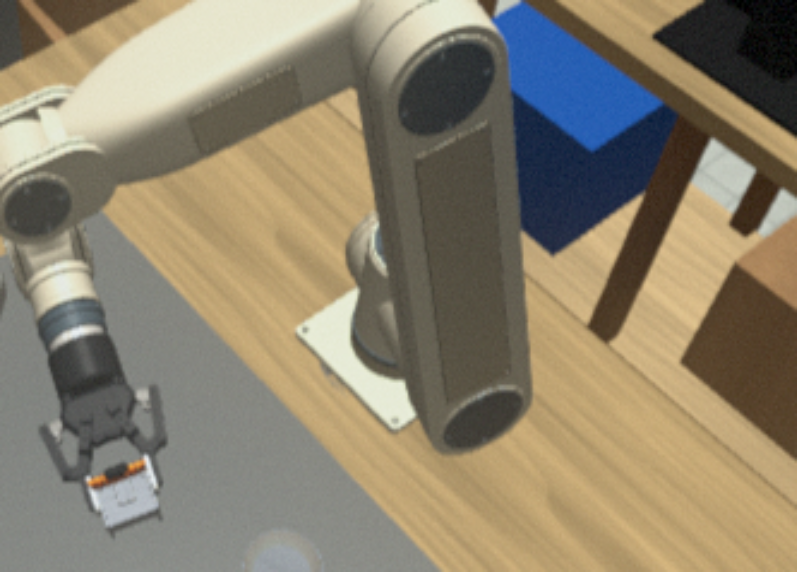

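```bash
cat > b3.py <<'E'
from b2 import *
import b2
def ok3(q):
    if not ok(q): return False
    p,R=F(q); j5=p-.2867*R[:,2]; W=j5
    if p[0]<-.1 or W[0]<-.2 or W[1]<-.85: return False
    return True
if __name__=="__main__":
    q0=np.array([-19.5,17.7,-5.1,74.1,72.7,-88.4]); q0[5]+=75
    with Pool() as P: b=beam(q0,score,ok3,17,width=16,blk=4,pool=P)
    print(b[0],desc(b[1]),tip(b[1]))
    for d in b[2]: print(d.round(1).tolist())
    np.save('path3.npy',np.array(b[2]))
E
(timeout 1500 python3 b3.py > b3.log 2>&1); cat b3.log
```

```text
0 81.96 q [-38.5  18.  -10.1 111.1  63.  -58.6] p [0.5   0.036 0.371] tilt 72.8 taz 72.6 yaz -15.5
1 76.29 q [-47.9  10.2 -14.2 111.7  57.1 -59.1] p [0.436 0.    0.387] tilt 67.8 taz 67.1 yaz -19.9
2 70.91 q [-57.    6.2 -15.9 111.7  51.5 -60.9] p [ 0.394 -0.041  0.384] tilt 63.3 taz 61.8 yaz -23.5
3 65.76 q [-66.4   5.4 -15.6 111.7  45.6 -64.7] p [ 0.357 -0.098  0.372] tilt 59.0 taz 57.1 yaz -26.4
4 60.67 q [-83.1  16.7  -8.5 111.7  35.1 -76.2] p [ 0.282 -0.263  0.315] tilt 56.0 taz 53.0 yaz -28.7
5 55.31 q [-95.7  10.1 -14.8 111.7  26.9 -83.5] p [ 0.19  -0.236  0.316] tilt 52.2 taz 49.4 yaz -30.2
6 49.68 q [-105.4   13.3   -8.6  111.7   21.6  -88.5] p [ 0.113 -0.301  0.308] tilt 47.7 taz 44.7 yaz -31.8
7 43.67 q [-120.2   23.5    1.2  111.7    7.   -99.9] p [-0.07  -0.356  0.262] tilt 44.5 taz 49.8 yaz -27.8
8 38.14 q [-120.2   14.7   -1.8  111.7    7.6  -99.2] p [-0.046 -0.32   0.305] tilt 38.8 taz 47.6 yaz -27.6
9 32.7 q [-119.3    8.1   -2.4  111.7    8.6  -97.6] p [-0.024 -0.301  0.337] tilt 33.2 taz 44.8 yaz -27.4
10 26.17 q [-124.7   11.3    7.6  111.7    9.1 -100.8] p [-0.09
[... 356 characters left out ...]
 15.4 yaz -27.3
14 0.0 q [-122.6   -6.5   14.   111.7    6.7  -95.5] p [-0.057 -0.306  0.489] tilt 6.8 taz -22.5 yaz -27.2
15 0.0 q [-113.1    2.3    3.3   91.1    6.8  -85.9] p [-0.057 -0.433  0.362] tilt 6.8 taz -22.5 yaz -27.2
16 0.0 q [-107.8   15.3    0.9   75.     6.8  -80.6] p [-0.057 -0.561  0.234] tilt 6.8 taz -22.5 yaz -27.2
0.0 q [-122.6   -6.5   14.   111.7    6.7  -95.5] p [-0.057 -0.306  0.489] tilt 6.8 taz -22.5 yaz -27.2 0.0
[0.0, -4.5, 0.0]
[-3.2, -3.2, 0.0]
[-3.2, -3.2, 0.0]
[-2.6, -2.6, 2.6]
[-2.6, -2.6, 2.6]
[-2.6, -2.6, 2.6]
[-2.6, -2.6, 2.6]
[-2.6, -2.6, 2.6]
[0.0, 0.0, 4.5]
[0.0, 0.0, 4.5]
[-3.2, 0.0, 3.2]
[0.0, 3.2, 3.2]
[0.0, 0.0, 4.5]
[0.0, 0.0, 4.5]
[0.0, 0.0, 4.5]
```

```bash
cat > rows.py <<'E'
import sys
from bench import env
from plan2 import *
def gen(segs):
    s=env.read_state(); q=s["joint_pos"].copy()
    for n,d,t in segs:
        for i in range(n):
            R=F(q)[1]; r=np.r_[R.T@np.array(d,float),t]; print([float(x) for x in r[:3].round(1)]+[t]); q=st(q,r)
    print(desc(q),box(q))
gen(eval(sys.argv[1]))
E
python3 rows.py "[(10,(0,-2,0),.13)]"
```

```text
[-0.7, -0.5, -1.8, 0.13]
[-0.7, -0.4, -1.8, 0.13]
[-0.8, -0.3, -1.8, 0.13]
[-0.8, -0.2, -1.8, 0.13]
[-0.8, -0.1, -1.8, 0.13]
[-0.8, 0.0, -1.8, 0.13]
[-0.8, 0.1, -1.8, 0.13]
[-0.8, 0.3, -1.8, 0.13]
[-0.7, 0.4, -1.8, 0.13]
[-0.7, 0.5, -1.8, 0.13]
q [-36.1  29.7   9.1 111.7  65.2 -52.2] p [ 0.625 -0.03   0.358] tilt 71.9 taz 71.2 yaz -16.6 up [-0.22 -0.92  0.32] tip 71.5  frontdown 5.0 lip [ 0.567 -0.038  0.36 ]
```

```bash
python3 rows.py "[(10,(-1.4,-1.3,0),.13)]"
```

```text
[0.9, -0.6, -1.6, 0.13]
[0.8, -0.7, -1.6, 0.13]
[0.7, -0.8, -1.6, 0.13]
[0.6, -0.9, -1.6, 0.13]
[0.4, -1.0, -1.6, 0.13]
[0.3, -1.0, -1.6, 0.13]
[0.2, -1.1, -1.6, 0.13]
[0.0, -1.1, -1.6, 0.13]
[-0.1, -1.1, -1.6, 0.13]
[-0.2, -1.0, -1.6, 0.13]
q [-40.4  17.3 -12.1 111.7  61.6 -61.4] p [0.484 0.029 0.366] tilt 72.7 taz 72.4 yaz -15.6 up [-0.2  -0.93  0.3 ] tip 72.3  frontdown 4.8 lip [0.426 0.021 0.368]
```

apply_moves:
  rows: [0.9,-0.6,-1.6,0.13,-1,0.8,-0.7,-1.6,0.13,-1,0.7,-0.8,-1.6,0.13,-1,0.6,-0.9,-1.6,0.13,-1,0.4,-1.0,-1.6,0.13,-1,0.3,-1.0,-1.6,0.13,-1,0.2,-1.1,-1.6,0.13,-1,0,-1.1,-1.6,0.13,-1,-0.1,-1.1,-1.6,0.13,-1,-0.2,-1.0,-1.6,0.13,-1]

```text
time_s: 35.7
ee_pos: [0.4737, 0.0312, 0.358]
eef_rot: [[0.058, 0.959, 0.277], [0.292, -0.282, 0.914], [0.955, 0.027, -0.296]]
ft_force: [-0.0, 0.4, -4.2]
finger_gap: 0.0561
```

```bash
python3 w.py; python3 rows.py "[(6,(-3.2,-3.2,0),0),(4,(-2.6,-2.6,2.6),0)]"
```

```text
t 35.7 q [-40.9  17.4 -13.8 111.5  60.7 -58.1] p [0.474 0.031 0.358] tilt 72.8 taz 73.1 yaz -16.4 meas p [0.4737 0.0312 0.358 ] tilt 72.8 gap 0.0561 F [-0.   0.4 -4.2]
along 33.6 perp 43.2
[-1.1, -2.2, -3.8, 0]
[-1.2, -2.1, -3.8, 0]
[-1.2, -2.1, -3.8, 0]
[-1.2, -2.1, -3.8, 0]
[-1.3, -2.0, -3.8, 0]
[-1.3, -2.0, -3.8, 0]
[1.4, -1.5, -4.0, 0]
[1.3, -1.5, -4.0, 0]
[1.3, -1.5, -4.1, 0]
[1.2, -1.4, -4.1, 0]
q [-88.6  21.6 -22.5 111.7  21.1 -84. ] p [ 0.191 -0.18   0.264] tilt 67.4 taz 68.4 yaz -20.3 up [-0.25 -0.89  0.38] tip 67.5  frontdown 0.9 lip [ 0.133 -0.183  0.271]
```

apply_moves:
  rows: [-1.1,-2.2,-3.8,0,-1,-1.2,-2.1,-3.8,0,-1,-1.2,-2.1,-3.8,0,-1,-1.2,-2.1,-3.8,0,-1,-1.3,-2,-3.8,0,-1,-1.3,-2,-3.8,0,-1]

```text
time_s: 36.3
ee_pos: [0.2854, -0.1235, 0.2769]
eef_rot: [[0.091, 0.947, 0.308], [0.332, -0.32, 0.887], [0.939, 0.022, -0.344]]
ft_force: [1.4, -1.0, -2.9]
finger_gap: 0.0567
```

```bash
python3 w.py; python3 rows.py "[(8,(-2.6,-2.6,2.6),0)]"; python3 rows.py "[(8,(-2.6,-3.2,1),0)]"|tail -1
```

```text
t 36.3 q [-73.8  20.7 -23.7 111.4  32.9 -77.6] p [ 0.285 -0.123  0.277] tilt 69.9 taz 70.9 yaz -18.7 meas p [ 0.2854 -0.1235  0.2769] tilt 69.9 gap 0.0567 F [ 1.4 -1.  -2.9]
along 34.7 perp 41.1
[1.3, -1.6, -4.0, 0]
[1.3, -1.5, -4.0, 0]
[1.3, -1.5, -4.1, 0]
[1.2, -1.5, -4.1, 0]
[1.2, -1.4, -4.1, 0]
[1.1, -1.4, -4.1, 0]
[1.1, -1.4, -4.1, 0]
[1.0, -1.4, -4.2, 0]
q [-101.7   24.7  -18.   111.7    9.8  -88. ] p [ 0.087 -0.232  0.245] tilt 64.7 taz 67.4 yaz -21.5 up [-0.26 -0.87  0.43] tip 64.8  frontdown 0.1 lip [ 0.029 -0.234  0.253]
q [-100.4   33.1  -10.4  111.7   10.3  -87.6] p [ 0.082 -0.299  0.204] tilt 65.6 taz 68.3 yaz -20.8 up [-0.25 -0.88  0.41] tip 65.7  frontdown -0.2 lip [ 0.024 -0.301  0.212]
```

```bash
python3 rows.py "[(8,(-2.4,-3.4,1.3),0)]"
```

```text
[-0.1, -1.2, -4.2, 0]
[-0.2, -1.1, -4.2, 0]
[-0.2, -1.1, -4.2, 0]
[-0.2, -1.1, -4.2, 0]
[-0.3, -1.1, -4.2, 0]
[-0.3, -1.0, -4.2, 0]
[-0.4, -1.0, -4.2, 0]
[-0.4, -1.0, -4.2, 0]
q [-98.8  32.8  -9.8 111.7  12.1 -86.7] p [ 0.098 -0.304  0.205] tilt 64.9 taz 67.7 yaz -21.2 up [-0.25 -0.87  0.42] tip 65.0  frontdown -0.0 lip [ 0.04  -0.306  0.214]
```

apply_moves:
  rows: [-0.1,-1.2,-4.2,0,-1,-0.2,-1.1,-4.2,0,-1,-0.2,-1.1,-4.2,0,-1,-0.2,-1.1,-4.2,0,-1,-0.3,-1.1,-4.2,0,-1,-0.3,-1,-4.2,0,-1,-0.4,-1,-4.2,0,-1,-0.4,-1,-4.2,0,-1]

```text
time_s: 37.1
ee_pos: [0.0907, -0.3113, 0.2004]
eef_rot: [[0.148, 0.927, 0.346], [0.408, -0.376, 0.832], [0.901, 0.018, -0.433]]
ft_force: [0.2, -0.7, -3.5]
finger_gap: 0.0566
```

```bash
python3 w.py; for d in "(0,0,4.5)" "(-1.5,-2,3.6)" "(-2,-1,3.6)"; do python3 rows.py "[(10,$d,0)]"; done
```

```text
t 37.1 q [-99.6  33.4  -9.  111.4  11.6 -85.5] p [ 0.091 -0.311  0.2  ] tilt 64.3 taz 67.4 yaz -22.1 meas p [ 0.0907 -0.3113  0.2004] tilt 64.3 gap 0.0566 F [ 0.2 -0.7 -3.5]
along 35.6 perp 37.4
[4.1, 0.1, -1.9, 0]
[4.0, 0.1, -2.0, 0]
[4.0, 0.1, -2.1, 0]
[3.9, 0.1, -2.2, 0]
[3.9, 0.1, -2.2, 0]
[3.9, 0.1, -2.3, 0]
[3.8, 0.2, -2.3, 0]
[3.8, 0.2, -2.4, 0]
[3.8, 0.2, -2.5, 0]
[3.7, 0.2, -2.5, 0]
q [-99.7  11.6 -20.6 111.7  14.1 -83.3] p [ 0.124 -0.186  0.289] tilt 55.2 taz 63.0 yaz -25.1 up [-0.29 -0.77  0.57] tip 55.3  frontdown -0.3 lip [ 0.067 -0.182  0.301]
[2.2, -0.6, -3.7, 0]
[2.1, -0.5, -3.8, 0]
[2.1, -0.5, -3.8, 0]
[2.0, -0.5, -3.9, 0]
[1.9, -0.5, -3.9, 0]
[1.8, -0.5, -4.0, 0]
[1.7, -0.4, -4.0, 0]
[1.6, -0.4, -4.1, 0]
[1.5, -0.4, -4.1, 0]
[1.4, -0.4, -4.1, 0]
q [-111.4   26.7   -3.2  111.7    4.   -90. ] p [-0.02  -0.334  0.236] tilt 51.6 taz 63.5 yaz -24.5 up [-0.26 -0.74  0.62] tip 51.7  frontdown -0.9 lip [-0.077 -0.33   0.249]
[2.5, -1.4, -3.1, 0]
[2.5, -1.4, -3.1, 0]
[2.4, -1.4, -3.2, 0]
[2.4, -1.4, -3.2, 0]
[2.3, -1.4, -3.3, 0]
[2.3, -1.3, -3.3, 0]
[2.2, -1.3, -3.4, 0]
[2.1, -1.3, -3.4, 0]
[2.1, -1.3, -3.5, 0]
[2.0, -1.3, -3.5, 0]
q [-119.6   22.5   -9.6  111.7   -4.   -95.1] p [-0.075 -0.26   0.252] tilt 53.9 taz 65.4 yaz -23.4 up [-0.25 -0.77  0.59] tip 54.1  frontdown -1.5 lip [-0.132 -0.258  0.265]
```

apply_moves:
  rows: [2.2,-0.6,-3.7,0,-1,2.1,-0.5,-3.8,0,-1,2.1,-0.5,-3.8,0,-1,2,-0.5,-3.9,0,-1,1.9,-0.5,-3.9,0,-1,1.8,-0.5,-4,0,-1,1.7,-0.4,-4,0,-1,1.6,-0.4,-4.1,0,-1,1.5,-0.4,-4.1,0,-1,1.4,-0.4,-4.1,0,-1]

```text
time_s: 38.1
ee_pos: [-0.0249, -0.3372, 0.2402]
eef_rot: [[0.243, 0.906, 0.346], [0.593, -0.421, 0.687], [0.768, 0.038, -0.64]]
ft_force: [0.1, 0.2, -2.4]
finger_gap: 0.0564
```

```bash
python3 w.py; for d in "(0,-1,4.4)" "(-.8,-2,3.9)" "(0,-2.5,3.8)"; do python3 rows.py "[(10,$d,0)]"; done
```

```text
t 38.1 q [-111.9   26.    -2.5  111.6    3.8  -89.7] p [-0.025 -0.337  0.24 ] tilt 50.2 taz 63.3 yaz -24.9 meas p [-0.0249 -0.3372  0.2402] tilt 50.2 gap 0.0564 F [ 0.1  0.2 -2.4]
along 32.6 perp 29.6
[2.8, 0.6, -3.5, 0]
[2.7, 0.6, -3.6, 0]
[2.6, 0.6, -3.6, 0]
[2.5, 0.6, -3.7, 0]
[2.4, 0.6, -3.8, 0]
[2.3, 0.6, -3.8, 0]
[2.2, 0.7, -3.9, 0]
[2.1, 0.7, -3.9, 0]
[2.0, 0.7, -4.0, 0]
[1.9, 0.7, -4.0, 0]
q [-108.6   13.    -0.3  111.7    7.5  -85.8] p [ 0.018 -0.327  0.318] tilt 35.7 taz 58.5 yaz -26.3 up [-0.22 -0.54  0.81] tip 35.7  frontdown -0.7 lip [-0.037 -0.316  0.335]
[1.6, 0.3, -4.1, 0]
[1.5, 0.3, -4.2, 0]
[1.4, 0.3, -4.2, 0]
[1.3, 0.3, -4.3, 0]
[1.2, 0.3, -4.3, 0]
[1.0, 0.3, -4.3, 0]
[0.9, 0.3, -4.3, 0]
[0.8, 0.4, -4.4, 0]
[0.7, 0.4, -4.4, 0]
[0.5, 0.4, -4.4, 0]
q [-113.3   21.5    8.9  111.7    4.3  -89.7] p [-0.058 -0.4    0.293] tilt 34.5 taz 59.1 yaz -26.0 up [-0.21 -0.53  0.82] tip 34.5  frontdown -1.1 lip [-0.113 -0.389  0.311]
[1.4, 1.2, -4.1, 0]
[1.3, 1.2, -4.2, 0]
[1.2, 1.2, -4.2, 0]
[1.1, 1.2, -4.2, 0]
[1.0, 1.3, -4.3, 0]
[0.9, 1.3, -4.3, 0]
[0.7, 1.3, -4.3, 0]
[0.6, 1.3, -4.3, 0]
[0.5, 1.4, -4.3, 0]
[0.4, 1.4, -4.3, 0]
q [-104.8   23.8   12.6  111.7   10.6  -82.4] p [ 0.023 -0.444  0.292] tilt 34.4 taz 56.2 yaz -27.0 up [-0.23 -0.51  0.83] tip 34.2  frontdown 0.1 lip [-0.032 -0.432  0.308]
```

apply_moves:
  rows: [1.6,0.3,-4.1,0,-1,1.5,0.3,-4.2,0,-1,1.4,0.3,-4.2,0,-1,1.3,0.3,-4.3,0,-1,1.2,0.3,-4.3,0,-1,1,0.3,-4.3,0,-1,0.9,0.3,-4.3,0,-1,0.8,0.4,-4.4,0,-1,0.7,0.4,-4.4,0,-1,0.5,0.4,-4.4,0,-1]

```text
time_s: 39.1
ee_pos: [-0.0592, -0.4059, 0.3]
eef_rot: [[0.34, 0.897, 0.282], [0.77, -0.438, 0.464], [0.54, 0.06, -0.84]]
ft_force: [-0.6, -0.5, -3.0]
finger_gap: 0.0565
```

```bash
python3 w.py; for d in "(0,-.5,4.4)" "(-.4,0,4.4)"  "(.5,-.5,4.4)"; do python3 rows.py "[(10,$d,0)]"; done
```

```text
t 39.1 q [-113.2   21.    10.   111.6    4.4  -89.5] p [-0.059 -0.406  0.3  ] tilt 32.9 taz 58.6 yaz -26.0 meas p [-0.0592 -0.4059  0.3   ] tilt 32.9 gap 0.0565 F [-0.6 -0.5 -3. ]
along 24.6 perp 19.0
[2.0, 0.5, -3.9, 0]
[1.9, 0.5, -4.0, 0]
[1.8, 0.5, -4.0, 0]
[1.6, 0.5, -4.1, 0]
[1.5, 0.5, -4.1, 0]
[1.4, 0.5, -4.2, 0]
[1.3, 0.6, -4.2, 0]
[1.1, 0.6, -4.2, 0]
[1.0, 0.6, -4.3, 0]
[0.9, 0.6, -4.3, 0]
q [-110.4    7.9   14.5  111.7    6.5  -85.2] p [-0.021 -0.389  0.408] tilt 16.4 taz 45.8 yaz -26.7 up [-0.11 -0.25  0.96] tip 15.7  frontdown -0.1 lip [-0.073 -0.37   0.428]
[2.2, -0.1, -3.8, 0]
[2.1, -0.1, -3.9, 0]
[2.0, -0.1, -3.9, 0]
[1.9, -0.1, -4.0, 0]
[1.8, -0.1, -4.0, 0]
[1.7, -0.1, -4.1, 0]
[1.6, -0.1, -4.1, 0]
[1.4, -0.1, -4.2, 0]
[1.3, -0.1, -4.2, 0]
[1.2, -0.1, -4.3, 0]
q [-117.4    5.2   10.8  111.7    3.4  -92.2] p [-0.067 -0.347  0.405] tilt 16.5 taz 50.5 yaz -26.3 up [-0.1  -0.26  0.96] tip 16.2  frontdown -1.3 lip [-0.118 -0.329  0.425]
[2.2, 0.9, -3.8, 0]
[2.1, 0.9, -3.8, 0]
[1.9, 1.0, -3.9, 0]
[1.8, 1.0, -3.9, 0]
[1.7, 1.0, -4.0, 0]
[1.6, 1.0, -4.0, 0]
[1.5, 1.0, -4.1, 0]
[1.4, 1.0, -4.1, 0]
[1.2, 1.1, -4.1, 0]
[1.1, 1.1, -4.2, 0]
q [-104.5    7.5   14.7  111.7    9.   -79.4] p [ 0.031 -0.392  0.413] tilt 17.0 taz 43.3 yaz -27.1 up [-0.13 -0.25  0.96] tip 16.1  frontdown 0.7 lip [-0.021 -0.373  0.432]
```

Un-tilt tracks the plan (33° left). Continuing with the first option.

apply_moves:
  rows: [2,0.5,-3.9,0,-1,1.9,0.5,-4,0,-1,1.8,0.5,-4,0,-1,1.6,0.5,-4.1,0,-1,1.5,0.5,-4.1,0,-1,1.4,0.5,-4.2,0,-1,1.3,0.6,-4.2,0,-1,1.1,0.6,-4.2,0,-1,1,0.6,-4.3,0,-1,0.9,0.6,-4.3,0,-1]

```text
time_s: 40.1
ee_pos: [-0.0169, -0.389, 0.418]
eef_rot: [[0.418, 0.889, 0.188], [0.876, -0.449, 0.176], [0.241, 0.091, -0.966]]
ft_force: [-0.3, -0.1, -2.6]
finger_gap: 0.0565
```

```bash
python3 w.py; for d in "(0,0,4.4)" "(-.8,0,4.3)"  "(.8,0,4.3)"; do python3 rows.py "[(8,$d,0)]"; done
```

```text
t 40.1 q [-110.     7.    15.2  111.6    6.7  -84.6] p [-0.017 -0.389  0.418] tilt 14.9 taz 43.2 yaz -26.8 meas p [-0.0169 -0.389   0.418 ] tilt 14.9 gap 0.0565 F [-0.3 -0.1 -2.6]
along 13.7 perp 5.6
[1.1, 0.4, -4.3, 0]
[0.9, 0.4, -4.3, 0]
[0.8, 0.4, -4.3, 0]
[0.7, 0.5, -4.3, 0]
[0.5, 0.5, -4.3, 0]
[0.4, 0.5, -4.4, 0]
[0.3, 0.5, -4.4, 0]
[0.1, 0.5, -4.4, 0]
q [-1.062e+02  1.000e-01  2.350e+01  1.117e+02  7.300e+00 -7.900e+01] p [ 0.013 -0.386  0.511] tilt 7.5 taz -29.5 yaz -27.0 up [-0.03  0.02  1.  ] tip 1.3  frontdown 2.1 lip [-0.037 -0.36   0.529]
[0.7, -0.3, -4.3, 0]
[0.6, -0.3, -4.3, 0]
[0.4, -0.3, -4.3, 0]
[0.3, -0.3, -4.4, 0]
[0.2, -0.3, -4.4, 0]
[0.0, -0.3, -4.4, 0]
[-0.1, -0.2, -4.4, 0]
[-0.3, -0.2, -4.4, 0]
q [-115.2    0.9   23.2  111.7    6.3  -88.2] p [-0.054 -0.385  0.504] tilt 6.3 taz -30.8 yaz -26.9 up [-0.01  0.01  1.  ] tip nan  frontdown 0.9 lip [-0.103 -0.36   0.523]
[1.4, 1.1, -4.0, 0]
[1.3, 1.1, -4.0, 0]
[1.1, 1.1, -4.1, 0]
[1.0, 1.2, -4.1, 0]
[0.9, 1.2, -4.1, 0]
[0.8, 1.2, -4.1, 0]
[0.7, 1.3, -4.1, 0]
[0.5, 1.3, -4.1, 0]
q [-97.    0.4  24.4 111.7   8.3 -69.7] p [ 0.078 -0.384  0.516] tilt 8.6 taz -23.0 yaz -27.2 up [-0.06  0.01  1.  ] tip 2.9  frontdown 3.2 lip [ 0.028 -0.359  0.533]plan2.py:8: RuntimeWarning: invalid value encountered in arccos
  return "up %s tip %.1f  frontdown %.1f lip %s"%(up.round(2),np.degrees(np.arccos(up[2])),np.degrees(np.arcsin(bx[2])),lip.round(3))
```

apply_moves:
  rows: [0.7,-0.3,-4.3,0,-1,0.6,-0.3,-4.3,0,-1,0.4,-0.3,-4.3,0,-1,0.3,-0.3,-4.4,0,-1,0.2,-0.3,-4.4,0,-1,0,-0.3,-4.4,0,-1,-0.1,-0.2,-4.4,0,-1]

```text
time_s: 40.8
ee_pos: [-0.0519, -0.3833, 0.4992]
eef_rot: [[0.452, 0.886, 0.099], [0.892, -0.45, -0.045], [0.004, 0.109, -0.994]]
ft_force: [-0.6, -0.7, -3.9]
finger_gap: 0.0564
```

```bash
python3 w.py
python3 - <<'E'
from bench import env
from plan2 import *
import cv2
s=env.read_state(); print("up",(s["eef_rot"]@bz).round(3))
c=env.capture("wrist"); cv2.imwrite("pics/w20.png",c["color"][:,:,::-1])
E
```

```text
t 40.8 q [-115.     1.    22.6  111.6    6.2  -88.1] p [-0.052 -0.383  0.499] tilt 6.2 taz -24.7 yaz -26.9 meas p [-0.0519 -0.3833  0.4992] tilt 6.2 gap 0.0564 F [-0.6 -0.7 -3.9]
along 4.4 perp -4.5
up [-0.017 -0.001  1.   ]
```

View pics/w20.png

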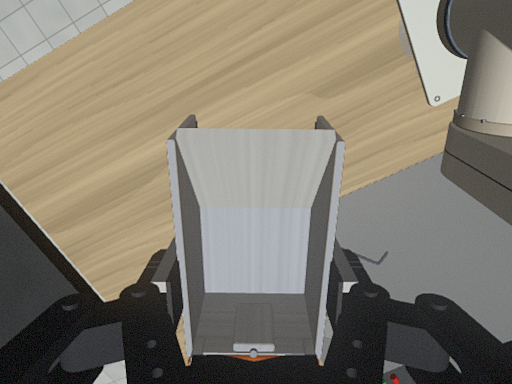

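Box is empty, level within 1°, and sits in the grip as before. Carrying it to clear bench space in front of the robot.

```bash
cat > gr.py <<'E'
import sys
from bench import env
from plan2 import *
s=env.read_state(); q=s["joint_pos"].copy()
for x,y,z,n in eval(sys.argv[1]):
    for i in range(n):
        p,R=F(q); d=R.T@((np.array([x,y,z])-p)*100/(n-i)); print(d.round(1).tolist(),end=" "); q=st(q,np.r_[d,0])
    print("\n",desc(q),"up",(F(q)[1]@bz).round(3))
E
python3 gr.py "[(.25,-.38,.36,9),(.5,-.10,.25,10)]"
```

```text
[1.6, 2.8, 1.9] [1.6, 2.8, 1.9] [1.6, 2.8, 1.9] [1.6, 2.8, 1.9] [1.6, 2.8, 1.9] [1.6, 2.8, 1.9] [1.6, 2.8, 1.9] [1.6, 2.8, 1.9] [1.6, 2.8, 1.9] 
 q [-69.9   1.3   2.1  86.1   4.2 -42.9] p [ 0.25 -0.38  0.36] tilt 6.2 taz -27.4 yaz -26.9 up [-0.015  0.004  1.   ]
[3.6, 0.8, 1.2] [3.6, 0.8, 1.2] [3.6, 0.8, 1.2] [3.6, 0.8, 1.2] [3.6, 0.8, 1.2] [3.6, 0.8, 1.2] [3.6, 0.8, 1.2] [3.6, 0.8, 1.2] [3.6, 0.8, 1.2] [3.6, 0.8, 1.2] 
 q [-20.3   6.7  -7.8  69.2  -0.8   6.6] p [ 0.5  -0.1   0.25] tilt 6.2 taz -27.4 yaz -26.9 up [-0.015  0.004  1.   ]
```

apply_moves:
  rows: [1,1.6,1.2,0,-1,1.6,2.8,1.9,0,-1,1.6,2.8,1.9,0,-1,1.6,2.8,1.9,0,-1,1.6,2.8,1.9,0,-1,1.6,2.8,1.9,0,-1,1.6,2.8,1.9,0,-1,1.6,2.8,1.9,0,-1,2,2.8,1.8,0,-1,2.6,2.2,1.6,0,-1]

```text
time_s: 41.85
ee_pos: [0.281, -0.3634, 0.3463]
eef_rot: [[0.463, 0.881, 0.094], [0.886, -0.46, -0.056], [-0.006, 0.109, -0.994]]
ft_force: [-0.8, -0.5, -3.6]
finger_gap: 0.0564
```

```bash
python3 w.py; python3 gr.py "[(.5,-.10,.25,10)]"
```

```text
t 41.85 q [-65.    1.4   0.1  83.5   3.5 -37.3] p [ 0.281 -0.363  0.346] tilt 6.3 taz -30.8 yaz -27.5 meas p [ 0.281  -0.3634  0.3463] tilt 6.3 gap 0.0564 F [-0.8 -0.5 -3.6]
along 3.9 perp -4.9
[3.4, 0.6, 1.0] [3.4, 0.6, 1.0] [3.4, 0.6, 1.0] [3.4, 0.6, 1.0] [3.4, 0.6, 1.0] [3.4, 0.6, 1.0] [3.4, 0.6, 1.0] [3.4, 0.6, 1.0] [3.4, 0.6, 1.0] [3.4, 0.6, 1.0] 
 q [-20.1   6.8  -7.8  69.2  -1.2   7.4] p [ 0.5  -0.1   0.25] tilt 6.3 taz -30.8 yaz -27.5 up [-0.013  0.009  1.   ]
```

apply_moves:
  rows: [3.4,0.6,1,0,-1,3.4,0.6,1,0,-1,3.4,0.6,1,0,-1,3.4,0.6,1,0,-1,3.4,0.6,1,0,-1,3.4,0.6,1,0,-1,3.4,0.6,1,0,-1,3.4,0.6,1,0,-1,3,0.5,1,0,-1,1.5,0.3,0.6,0,-1]

```text
time_s: 42.85
ee_pos: [0.4954, -0.1013, 0.2479]
eef_rot: [[0.462, 0.882, 0.091], [0.887, -0.459, -0.049], [-0.001, 0.103, -0.995]]
ft_force: [-0.2, -0.4, -3.5]
finger_gap: 0.056
```

```bash
python3 w.py; python3 gr.py "[(.505,-.10,.045,10)]";  python3 - <<'E'
from bench import env
from plan2 import *
import cv2
s=env.read_state(); print("up",(s["eef_rot"]@bz).round(3))
c=env.capture("scene"); cv2.imwrite("pics/s21.png",cv2.resize(c["color"][100:300,130:330,::-1],None,fx=3,fy=3))
E
```

```text
t 42.85 q [-20.6   6.6  -8.3  69.2  -0.8   6.8] p [ 0.495 -0.101  0.248] tilt 5.9 taz -28.2 yaz -27.5 meas p [ 0.4954 -0.1013  0.2479] tilt 5.9 gap 0.0560 F [-0.2 -0.4 -3.5]
along 3.9 perp -4.5
[0.1, -0.1, 2.0] [0.1, -0.1, 2.0] [0.1, -0.1, 2.0] [0.1, -0.1, 2.0] [0.1, -0.1, 2.0] [0.1, -0.1, 2.0] [0.1, -0.1, 2.0] [0.1, -0.1, 2.0] [0.1, -0.1, 2.0] [0.1, -0.1, 2.0] 
 q [-20.1  16.2 -28.1  39.8  -0.8   7.4] p [ 0.505 -0.1    0.045] tilt 5.9 taz -28.2 yaz -27.5 up [-0.009  0.002  1.   ]
up [-0.009  0.002  1.   ]
```

View pics/s21.png

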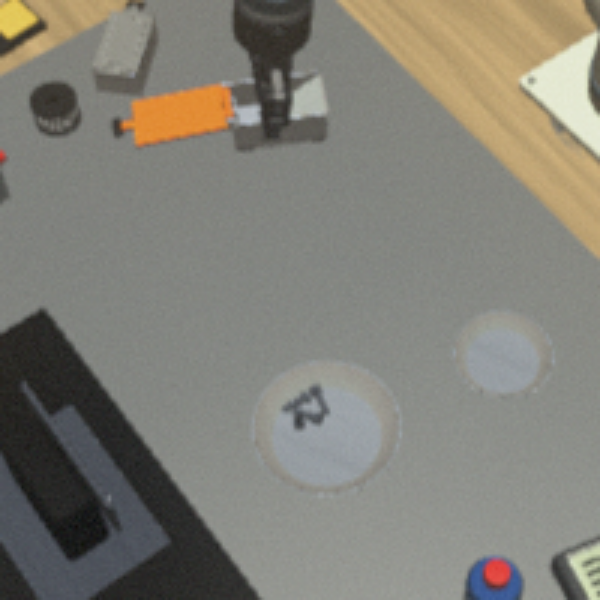

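The lid is level and back, orange at (180,115), and the bolts are in the dish at (305,405). Lowering.

apply_moves:
  rows: [0.1,-0.1,1.5,0,-1,0.1,-0.1,2.3,0,-1,0.1,-0.1,2.5,0,-1,0.1,-0.1,2.5,0,-1,0.1,-0.1,2.5,0,-1,0.1,-0.1,2.5,0,-1,0.1,-0.1,2.3,0,-1,0.1,-0.1,1.8,0,-1,0,-0.1,1,0,-1,0,0,0,0,-1]

```text
time_s: 43.9
ee_pos: [0.5093, -0.0985, 0.0504]
eef_rot: [[0.46, 0.884, 0.088], [0.888, -0.457, -0.045], [0.001, 0.099, -0.995]]
ft_force: [0.4, 0.8, -2.9]
finger_gap: 0.0563
```

```bash
python3 w.py;  python3 - <<'E'
from bench import env
from plan2 import *
s=env.read_state(); print("up",(s["eef_rot"]@bz).round(3))
E
```

```text
t 43.9 q [-19.8  16.3 -27.   41.1  -0.7   7.5] p [ 0.509 -0.099  0.05 ] tilt 5.7 taz -27.0 yaz -27.4 meas p [ 0.5093 -0.0985  0.0504] tilt 5.7 gap 0.0563 F [ 0.4  0.8 -2.9]
along 3.8 perp -4.2
up [-0.007 -0.002  1.   ]
```

apply_moves:
  rows: [0,-0.07,0.7,0,-1,0,-0.07,0.7,0,-1,0,-0.05,0.5,0,-1,0,-0.03,0.3,0,-1,0,0,0,0,-1]

```text
time_s: 44.4
ee_pos: [0.5108, -0.0994, 0.0291]
eef_rot: [[0.46, 0.883, 0.092], [0.888, -0.457, -0.046], [0.001, 0.103, -0.995]]
ft_force: [-0.3, -0.7, -3.5]
finger_gap: 0.0565
```

apply_moves:
  rows: [0,-0.03,0.3,0,-1,0,-0.02,0.2,0,-1,0,-0.01,0.1,0,-1,0,0,0,0,-1]

```text
time_s: 44.8
ee_pos: [0.5114, -0.0996, 0.0236]
eef_rot: [[0.46, 0.883, 0.094], [0.888, -0.457, -0.047], [0.001, 0.105, -0.995]]
ft_force: [-0.9, 1.8, -0.7]
finger_gap: 0.0562
```

apply_moves:
  rows: [0,-0.01,0.1,0,-1,0,0,0,0,-1]

```text
time_s: 45.0
ee_pos: [0.5116, -0.0996, 0.0238]
eef_rot: [[0.46, 0.883, 0.095], [0.888, -0.457, -0.048], [0.001, 0.106, -0.994]]
ft_force: [-0.3, -0.3, -2.5]
finger_gap: 0.0566
```

apply_moves:
  rows: [0,-0.02,0.2,0,-1,0,0,0.1,0,-1,0,0,0,0,-1]

```text
time_s: 45.3
ee_pos: [0.5118, -0.0996, 0.0239]
eef_rot: [[0.459, 0.883, 0.097], [0.888, -0.457, -0.049], [0.001, 0.109, -0.994]]
ft_force: [-0.8, 0.5, -2.2]
finger_gap: 0.0566
```

Not going lower with a further push, so the box is on the bench. Easing the grip, then opening.

apply_moves:
  rows: [0,0,0,0,-1,0,0,0,0,-1]
  squeeze: 20

```text
time_s: 45.5
ee_pos: [0.512, -0.0997, 0.0238]
eef_rot: [[0.459, 0.883, 0.098], [0.888, -0.457, -0.05], [0.001, 0.109, -0.994]]
ft_force: [0.1, 0.1, -0.1]
finger_gap: 0.0559
```

apply_moves:
  rows: [0,0,0,0,0.35,0,0,0,0,0.5,0,0,0,0,0.7,0,0,0,0,1,0,0,0,0,1,0,0,0,0,1]

```text
time_s: 46.1
ee_pos: [0.5131, -0.1001, 0.0238]
eef_rot: [[0.459, 0.883, 0.099], [0.888, -0.457, -0.05], [0.001, 0.111, -0.994]]
ft_force: [0.2, 0.2, 0.7]
finger_gap: 0.0855
```

```bash
python3 w.py "(0,0,4)"
python3 - <<'E'
from bench import env
import cv2
c=env.capture("wrist"); cv2.imwrite("pics/w22.png",c["color"][:,:,::-1])
E
```

```text
t 46.1 q [-19.8  18.2 -29.2  36.3  -0.8   7.5] p [ 0.513 -0.1    0.024] tilt 6.4 taz -26.7 yaz -27.4 meas p [ 0.5131 -0.1001  0.0238] tilt 6.4 gap 0.0855 F [0.2 0.2 0.7]
(0,0,4) -> [ 0.01  0.44 -3.98]
along 4.3 perp -4.7
```

View pics/w22.png

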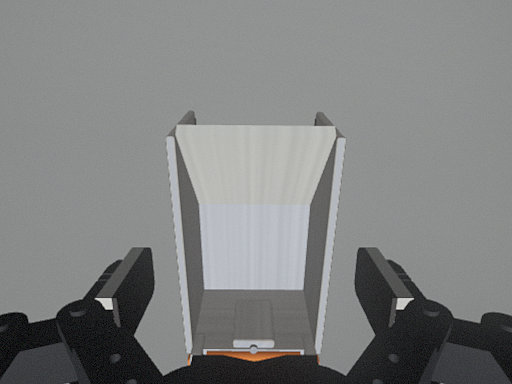

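Both fingers are clear of the walls and the empty box stands still. Retreating straight up.

apply_moves:
  rows: [0,0.1,-1,0,1,0,0.25,-2.5,0,1,0,0.4,-4,0,1,0,0.4,-4,0,1,0,0.4,-4,0,1,0,-1.5,-4,0,1,0,-3,-3,0,1,0,-4,-1,0,1,0,-4,0,0,1,0,0,0,0,1]

```text
time_s: 47.15
ee_pos: [0.3879, -0.0363, 0.2615]
eef_rot: [[0.46, 0.882, 0.103], [0.888, -0.457, -0.051], [0.002, 0.115, -0.993]]
ft_force: [-0.2, 0.6, -0.3]
finger_gap: 0.0853
```

```bash
python3 w.py
python3 - <<'E'
from bench import env
import cv2
from h import *
c=env.capture("scene"); cv2.imwrite("pics/s23.png",cv2.resize(c["color"][60:330,100:400,::-1],None,fx=2.5,fy=2.2))
c=env.capture("top"); cv2.imwrite("pics/t23.png",cv2.resize(c["color"][90:270,100:420,::-1],None,fx=2.5,fy=2.5))
E
```

```text
t 47.15 q [-16.9  -5.6 -18.8  70.3  -1.1  10.4] p [ 0.388 -0.036  0.261] tilt 6.6 taz -26.2 yaz -27.4 meas p [ 0.3879 -0.0363  0.2615] tilt 6.6 gap 0.0853 F [-0.2  0.6 -0.3]
along 4.5 perp -4.8
```

View pics/s23.png

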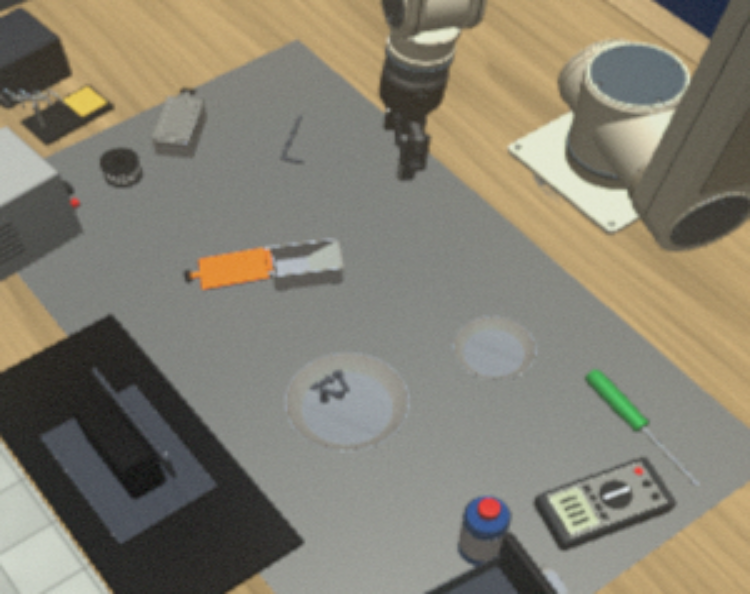

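View pics/t23.png

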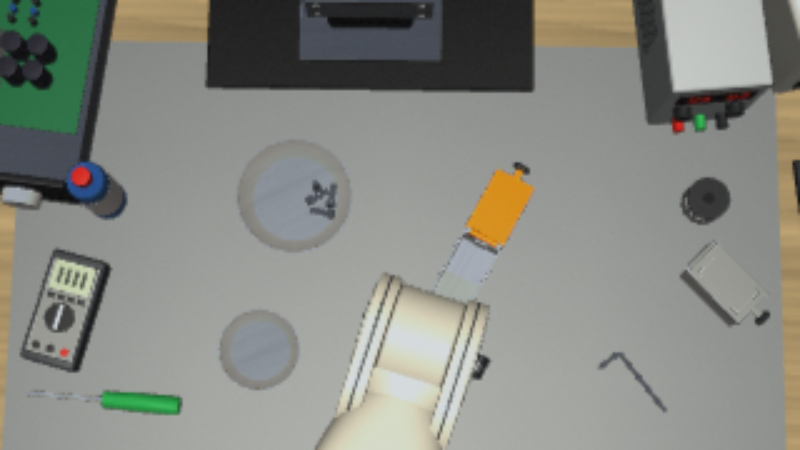

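Run:
```python
from bench import env
import cv2,numpy as np
t=env.capture("top")["color"][:,:,::-1]; s=env.capture("scene")["color"][:,:,::-1]
a=cv2.resize(t[150:185,205:245],None,fx=10,fy=10,interpolation=cv2.INTER_CUBIC); b=cv2.resize(s[215:250,215:255],None,fx=10,fy=10,interpolation=cv2.INTER_CUBIC)
cv2.imwrite("pics/d24.png",np.hstack([a,b]))
```

```text
(no output)
```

View pics/d24.png

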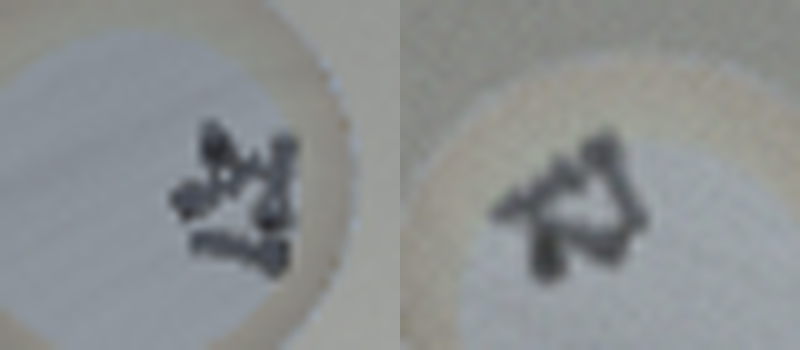

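The enlarged crop shows four bolts on the dish floor, with heads at (213,140), (187,200), (270,215) and (275,260) in the left half. The box is upright and empty with its lid fully back, and the other things are where they started. Handing in.

```bash
python3 -c "
from bench import env; print(env.job_done(), env.read_state()['time_s'])"
```

```text
the job is handed in; nothing more can be done
the job is handed in; nothing more can be done
```

The job is done and handed in at about 47.5 s of the 72 s allowed. All four bolts are in the larger dish, and the empty box stands upright on the bench with its lid fully back.

- **Lid:** I pinched the pull by its ends, swung it to about 103° and let go. It snapped fully back and stayed there.
- **Pouring:** The moves can only turn about the tool's own axis, so I tilted the wrist by pushing the arm against its reach limits. I carried the box with a side wall downhill so the bolts stayed in, then turned it over the dish until the front edge was lowest (about 67° front-down). All four slid out.
- **Setting down:** I undid the tilt on the other side of the robot until the box was level to about 1°. I lowered it onto clear bench about 10 cm from where it started, opened the gripper and moved the arm away.

**Last checks:** The top and scene pictures show four bolts on the dish floor and the box empty. The lid lies level behind the box, and the grey box and other bystanders look unmoved. The gripper is clear of everything.

**Disagreements:**
- The box had shifted about 4 mm while the lid was opened, which I corrected before gripping it.
- One tilting step gave less tilt than my model predicted, so I finished it at another reach limit.
- The force readings at touchdown were noisy, so I judged contact by the box no longer going down.

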